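Build up the photo riser and clamp it with a ring wrench

ROBOT

A 6-joint arm with a two-finger parallel gripper is mounted at the origin on the work surface. World frame = base frame: x ahead of the robot, y to its left, z up, the work surface at z = 0. Lengths are in m, angles in rad, forces in N, time in s.
With the tool pointing down it reaches from about 0.35 to 0.775 m from the base axis. Payload 7.3 kg.
Tool frame: the origin (TCP) lies at the very end of the fingers, on their centre line; the grasp point (between the pads) lies 19 mm behind it; z points along the fingers, y is the direction in which the jaws open and shut (so a half turn about z gives the same grasp; the last joint's range is limited). The gripper opens to 92 mm and grips with 3 to 60 N. Pads are 19 mm wide; open, the fingers measure 130 mm over their backs; the gripper's body (75 mm by 190 mm) begins 47 mm behind the grasp point.
Start: joints at [1.087, 0.342, 1.524, -0, 1.275, -0.146], TCP at [0.174, 0.495, 0.227] pointing down, gripper open.
Joint ranges: [-2.53, 2.53], [-0.77, 2.02], [0.04, 2.7], [-1, 4.14], [0.28, 2.66], [-3.11, 3.11]. Speed limits (rad/s): [2.57, 2.57, 3.14, 3.14, 3.14, 3.14].

INTERFACE

Orientations are given as [roll, pitch, yaw] about the fixed x, y, z axes, in that order (R = Rz(yaw) Ry(pitch) Rx(roll)).
In Python, from cell import r, imaging, ticket, models gives the robot as it stands.
- The arm moves only by the shell command python3 -m pendant 'ROWS' [OPENING]. ROWS is JSON, a list that holds one entry, the list of rows, each a list of 4 numbers: the shift along the tool's x, y, z in cm, then the turn about the tool's z in degrees. In form: [[[tx, ty, tz, roll], ...]]. A call has 1 to 20 rows; each row shifts and turns the commanded pose from where the row before left it, along the tool's axes as they then stand; what a row does not reach is not made up. A row lasts 1/8 s, in which the tool goes at most 62.5 mm and 10.7 degrees, less where a joint would pass 70% of its speed; a pose out of reach is approached as far as the arm can. A call with a gripper value outside its range is refused whole. OPENING is the opening, from 0 (shut) to 1 (fully open), set as the call begins (- or left out, the last holds). The fingers move at their own pace and stop on an object; the grip force is fixed at half the most. Time passes only in rows, so rows that do not move let the fingers close. It gives the time, the measured TCP pose, the force and the opening at its end, in the units of the state.
- r.read_state(): the state, without advancing time (a new reading comes with each control period).
- imaging.capture(name): name is "scene" or "side" or "wrist"; returns the picture (420x560x3 uint8, blue, green, red); there is no depth.
- imaging.calibration(name): a dict with "intrinsics" (3x3 intrinsics, pixels), "extrinsics" (4x4, takes a point from camera to world coordinates). Camera axes: x right, y down, z forward; pixel columns grow to the right and rows downward; lengths in m; the calibration is good to about 2 mm. The wrist camera is an equidistant fisheye: a pixel r from the principal point sees the ray r / f radians off the axis. A picture is of the moment at which its call begins: read the wrist's pose just before it. calibration takes no time and is no camera call; for the wrist camera it gives the pose at the moment of the call.
- ticket.close_job(): hands the job in, once; it reports no verdict.
Trained networks look in the newest picture that a camera, given by its name, has taken for a name from the list of things; names that differ only in an ending like _2 or _b are one class to them, and where a whole thing is asked for, a point or a joint stands for the part that bears it (a point fixed in the world has none). Each returns a list of dicts, best first, with "confidence" (0 to 1); they miss things now and then, are a little off and sometimes report something else, mostly with a low value. They report only what shows in the picture. A call takes as long as a camera call. They do not tell look-alikes from the thing itself.
- models.look_for(camera, thing): "box" ([left, top, right, bottom] as shares, 0 to 1, of the picture: columns of its width, rows of its height, round what is visible of it).
The state is a dict: "time": time; "qpos": joint angles; "dq": joint speeds; "effort": joint torques, N m; "position": TCP position; "ee_rot": TCP orientation; "contact_force": force on the tool from outside, world axes, zero at the start; "ft_torque": the same for the moment, N m; "opening": finger opening in m.
Only numpy, scipy, OpenCV 4.12 (cv2) and the standard library are available. Lean on these libraries where they do the work, as an engineer would, in place of code of your own. Each camera call takes 0.05 s, during which the arm holds its last target.

TASK

Make the photo stage ready: lower every loose riser plate on the table over the stage's two pins so that they lie stacked flat and flush on the pedestal; only then tighten the clamp nut fully, clockwise to its stop, with the ring wrench, lifting and reseating it between strokes because the cheeks block a longer swing. Finally lay the wrench flat back on its cork mat; don't touch the nut with the gripper and don't disturb the carton, brush or steel rule.

Things in the scene. Friction and masses are not known exactly. Their poses are not given: they have to be found in the camera images.
- stage: fixed photo stage on a base slab 180 (x) by 290 (y, -225 to +65) by 8 mm. Origin on the table under the pedestal's middle; y axis along the pedestal, away from the clamp; z up. Pedestal 44 (x) by 112 (y), top 28 mm above the table, with two upright 12 mm pins, tapered at the tip, at y = +42 and -42 mm, rising 45 mm above the pedestal (73 above the table)
- seat (a point): point midway between the two pins on the pedestal's top face, 28 mm above the table, axes as the stage; stacked plates have their undersides 0, 12 and 24 mm above it
- jaw_face (a point): middle of the foot of the moving aluminium jaw's face towards the plates; the jaw is 44 mm wide, its top 64 mm above the table; face at stage y = -71 mm when loose, -62 mm when tight
- nut_seat (a point): point on the nut's axis (stage y = -118 mm) at the top of the clamp block, whose flat top, 36 mm above the table, spreads 95 mm towards -y between the cheeks; a seated wrench lies flat on it. The nut is an upright hexagon, 30 mm across flats, 12 mm tall above this point, plus a tapered crown 8 mm tall. Axes as the stage
- cheeks (a point): point between the two upright cheeks that block the wrench: 8 mm thick walls radial to the nut's axis, from 32 to 75 mm from it, tops 64 mm above the table, 55 degrees either side of the stage's -y direction. A seated wrench must point to about -y and can swing about 45 degrees either side of it
- nut (a joint): angle of the clamp nut, rad: 0 slack, 3.2 tight at its stop; grows clockwise seen from above; starts at 0 to 0.5. At 0 one flat faces the stage's x axis; flats repeat every 60 degrees. It stays where left; turning takes about 0.45 N m. It moves the jaw 2.8 mm per rad towards the plates and does not rise or sink
- plate1: flat bare aluminium riser plate, 56 (x) by 120 (y) by 12 mm, 0.14 to 0.28 kg, two 16 mm through holes on its long centre line (its y axis) at y = +42 and -42 mm, same both ways round; origin at the centre of its underside; starts flat on the table. None if absent this time
- plate2: flat bare aluminium riser plate, 56 (x) by 120 (y) by 12 mm, 0.14 to 0.28 kg, two 16 mm through holes on its long centre line (its y axis) at y = +42 and -42 mm, same both ways round; origin at the centre of its underside; starts flat on the table. None if absent this time
- plate3: flat bare aluminium riser plate, 56 (x) by 120 (y) by 12 mm, 0.14 to 0.28 kg, two 16 mm through holes on its long centre line (its y axis) at y = +42 and -42 mm, same both ways round; origin at the centre of its underside; starts flat on the table. None if absent this time
- wrench: steel ring wrench, 0.25 kg, flat on the cork mat. Ring about 46 mm over, 14 high, with a hexagon through hole 32 mm across flats (one flat faces along the handle; fits the nut every 60 degrees, about 7 degrees play each way). Straight handle 16 wide, 18 high, underside level with the ring's, to 183 mm from the ring's centre. Origin: ring centre, underside; x along the handle, away from the ring; z up
- wrench_mid (a point): point on the wrench's underside 80 mm from the ring's centre along the handle; the wrench balances about here
- mat: fixed cork tool mat, 300 (x) by 110 (y) by 3 mm, origin at the centre of its underside on the table
- carton: bystander: slim green carton 130 by 36 by 26 mm, origin at the centre of its underside
- brush: bystander: flat brush 170 mm long lying on the table
- rule: bystander: steel rule 200 by 28 by 3 mm lying on the table, origin at the centre of its underside
Things that resemble listed ones, but are neither listed nor needed, are in the scene too. Leave any turquoise look-alike of the plate3 alone. What is shaped like the plate2 but red or turquoise is not meant.

How it is judged:
On the way, in this order (a step that is already met when the one before it is completed fails the run):
1. every plate present lies flat and flush in the stack over the pins, let go (horizontal distance between each of plate1, plate2, plate3 and seat below 0.005 m and angle between the y axis of each of plate1, plate2, plate3 and the y axis of stage, either way round below 0.07 rad and angle between each of plate1, plate2, plate3's own z axis and vertical below 0.035 rad and (z of plate1 in the frame of seat between -0.002 and 0.002 m or z of plate1 in the frame of seat between 0.01 and 0.014 m or z of plate1 in the frame of seat between 0.022 and 0.026 m) and contact force between the fingers and plate1 below 0.3 N and (z of plate2 in the frame of seat between -0.002 and 0.002 m or z of plate2 in the frame of seat between 0.01 and 0.014 m or z of plate2 in the frame of seat between 0.022 and 0.026 m) and contact force between the fingers and plate2 below 0.3 N and (z of plate3 in the frame of seat between -0.002 and 0.002 m or z of plate3 in the frame of seat between 0.01 and 0.014 m or z of plate3 in the frame of seat between 0.022 and 0.026 m) and contact force between the fingers and plate3 below 0.3 N), for 0.2 s.
2. then the wrench's ring is seated over the nut (horizontal distance between wrench and nut_seat below 0.004 m and z of wrench in the frame of nut_seat between -0.004 and 0.006 m and angle between wrench's own z axis and vertical below 0.12 rad), for 0.1 s.
3. then the nut is tight (turned beyond 3.0 rad) (value of joint nut above 3 rad), for 0.1 s.
At the end, for the whole second after the job is handed in: Every plate present is over both pins within 5 mm and 4 degrees, level within 2 degrees and flush on the pedestal or the plate below within 2 mm; the nut stands beyond 3.0 rad; the wrench lies flat and still on the mat, its middle within 75 mm of the mat's centre (all of step 1 and value of joint nut above 3 rad and horizontal distance between wrench_mid and mat below 0.075 m and z of wrench in the frame of mat below 0.008 m and angle between wrench's own z axis and vertical below 0.06 rad and linear speed of wrench below 0.02 m/s); the robot touches nothing.
It fails at once if the carton is pushed more than 25 mm (distance of carton from where it was at the start of the episode above 0.025 m).
It fails at once if the brush is pushed more than 25 mm (distance of brush from where it was at the start of the episode above 0.025 m).
It fails at once if the rule is pushed more than 25 mm (distance of rule from where it was at the start of the episode above 0.025 m).
It fails at once if the gripper touches the nut (contact force between the fingers and nut above 1 N).
Of plate1, plate2, plate3 only 2 to 3 are there at a start; the rules pass over those that are not, and their reading is None.
At some moment in a run one of plate1, plate2, plate3, wrench may be knocked a few centimetres aside while the robot is not near it.
Once in a run the grip may slacken for a moment while it holds something.
It also fails if it takes over 210 s, if anything falls off the work surface, if the arm or the gripper's body presses on something with over 40 N, if the wrist force passes 120 N, or if a joint passes its speed limit or range.

## Working session

There is one attempt and no reset: what is moved stays moved. The work goes in short steps, Python scripts to look and compute and a shell command to move; the robot and the scene stay as the last step left them, time stands still between calls to the robot, and variables do not carry over. Pictures are saved under pics/ and viewed, and the job is handed in when it is done.

```bash
ls; mkdir -p pics
python3 - <<'E'
from cell import r, imaging, ticket, models
import cv2
print(r.read_state())
for n in ["scene","side","wrist"]:
    im=imaging.capture(n); cv2.imwrite(f"pics/{n}0.png",im); c=imaging.calibration(n); print(n,c)
E
```

```text
pics
{'time': 0.0, 'qpos': array([ 1.08698187e+00,  3.42716070e-01,  1.52505140e+00,  7.28119504e-07,
        1.27536799e+00, -1.45964232e-01]), 'dq': array([ 0.00157651,  0.00086818,  0.00101968, -0.00052833, -0.00217991,
        0.00090703]), 'effort': array([ 8.03439689e-04, -4.31249177e+01, -2.44221961e+01,  7.18295923e-02,
        5.57357760e-02, -1.44264586e-04]), 'position': array([0.17378271, 0.49496467, 0.22603641]), 'ee_rot': array([-3.14006635e+00, -2.25085364e-04,  2.80374205e+00]), 'contact_force': array([-0.25870681,  0.17515702,  0.03704905]), 'ft_torque': array([-0.04720816, -0.04887069, -0.01649102]), 'opening': 0.09174872226127011}
scene {'intrinsics': array([[478.53658797,   0.        , 283.06096243],
       [  0.        , 478.53658797, 213.32152228],
       [  0.        ,   0.        ,   1.        ]]), 'extrinsics': array([[ 0.77655691,  0.38694392, -0.49722607,  1.16567303],
       [ 0.63004519, -0.47497249,  0.61436487, -0.85513548],
       [ 0.00155604, -0.79036418, -0.61263533,  0.86333073],
       [ 0.        ,  0.        ,  0.        ,  1.        ]])}
side {
[... 164 characters left out ...]
]]), 'extrinsics': array([[ 0.95073531, -0.18437597,  0.24921453,  0.21389075],
       [-0.30999541, -0.57136546,  0.7598976 , -0.91234657],
       [ 0.00228572, -0.79971684, -0.60037301,  0.75298172],
       [ 0.        ,  0.        ,  0.        ,  1.        ]])}
wrist {'intrinsics': array([[325.1922621 ,   0.        , 280.14105003],
       [  0.        , 325.1922621 , 212.6489033 ],
       [  0.        ,   0.        ,   1.        ]]), 'extrinsics': array([[ 0.33234829,  0.90735122,  0.25740702,  0.10422007],
       [ 0.94315578, -0.31934403, -0.09206827,  0.52044331],
       [-0.00133686,  0.27337365, -0.96190699,  0.38467875],
       [ 0.        ,  0.        ,  0.        ,  1.        ]])}
```

View pics/scene0.png

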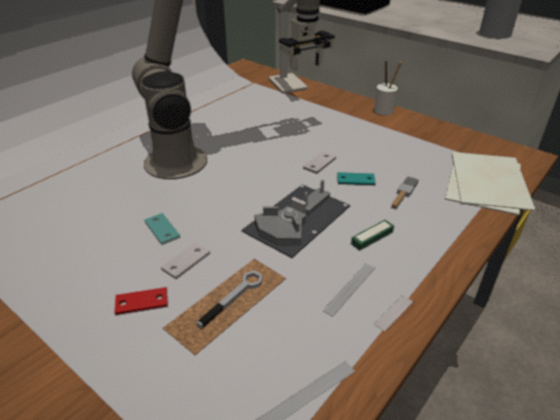

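View pics/side0.png

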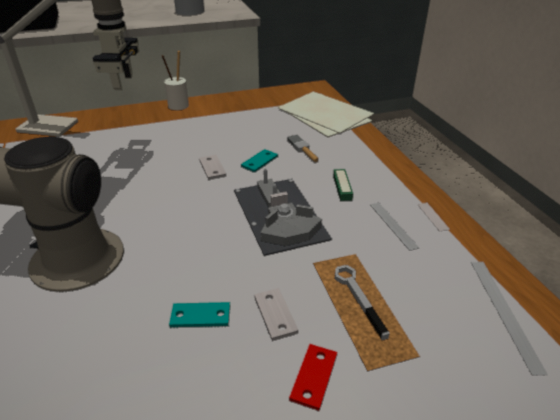

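View pics/wrist0.png

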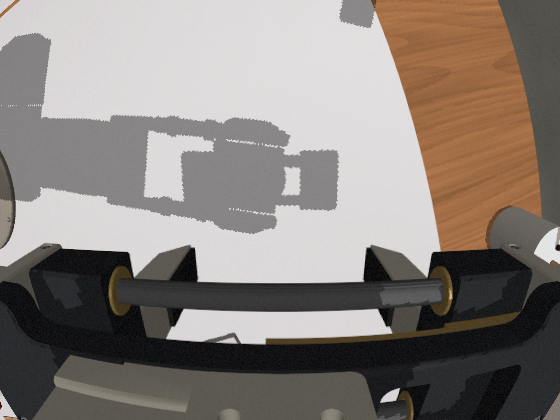

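```bash
cat > h.py <<'E'
import numpy as np, cv2
from cell import r, imaging, ticket, models
def ray(name,uv,cal):
    K,E=cal["intrinsics"],cal["extrinsics"]
    x=(uv[0]-K[0,2])/K[0,0]; y=(uv[1]-K[1,2])/K[1,1]
    if name=="wrist":
        t=np.hypot(x,y); s=np.sin(t)/t if t>1e-9 else 1; d=np.array([x*s,y*s,np.cos(t)])
    else: d=np.array([x,y,1.0])
    return E[:3,3],E[:3,:3]@d
def pt(name,uv,z,cal):
    o,d=ray(name,uv,cal); return o+d*(z-o[2])/d[2]
def proj(name,P,cal):
    K,E=cal["intrinsics"],cal["extrinsics"]
    p=E[:3,:3].T@(np.asarray(P,float)-E[:3,3])
    if name=="wrist":
        t=np.arctan2(np.hypot(p[0],p[1]),p[2]); q=p[:2]/(np.hypot(p[0],p[1])+1e-12)*t
    else: q=p[:2]/p[2]
    return np.array([K[0,0]*q[0]+K[0,2],K[1,1]*q[1]+K[1,2]])
def crop(im,box,s,fn):
    a,b,c,d=box; cv2.imwrite(fn,cv2.resize(im[b:d,a:c],None,fx=s,fy=s,interpolation=cv2.INTER_CUBIC))
def ortho(name,im,cal,cx,cy,yaw,w,h,z,ppm,fn=None):
    """top-down rectified view at plane z; image right=local x, up=local y; ppm px per mm"""
    W,H=int(w*ppm),int(h*ppm)
    u,v=np.meshgrid(np.arange(W),np.arange(H))
    lx=(u-W/2)/ppm/1000; ly=(H/2-v)/ppm/1000
    X=cx+np.cos(yaw)*lx-np.sin(yaw)*ly; Y=cy+np.sin(yaw)*lx+np.cos(yaw)*ly
    K,E=cal["intrinsics"],cal["extrinsics"]
    P=np.stack([X-E[0,3],Y-E[1,3],np.full_like(X,z-E[2,3])],-1)@E[:3,:3]
    rr=np.hypot(P[...,0],P[...,1])
    k=np.arctan2(rr,P[...,2])/rr if name=="wrist" else 1/P[...,2]
    mu=(K[0,0]*P[...,0]*k+K[0,2]).astype(np.float32); mv=(K[1,1]*P[...,1]*k+K[1,2]).astype(np.float32)
    o=cv2.remap(im,mu,mv,cv2.INTER_CUBIC)
    if fn: cv2.imwrite(fn,o)
    return o
E
python3 - <<'E'
from h import *
im=cv2.imread("pics/scene0.png"); im2=cv2.imread("pics/side0.png")
crop(im,(230,140,400,260),4.6,"pics/s1.png")
crop(im2,(190,130,350,260),4.6,"pics/s2.png")
for n in ["scene","side"]:
    imaging.capture(n)
    for t in ["plate1","wrench","stage","mat","carton","brush","rule"]:
        for d in models.look_for(n,t): 
            b=d["box"]; c=((b[0]+b[2])*280,(b[1]+b[3])*210); p=pt(n,c,0.012,imaging.calibration(n))
            print(n,t,round(d["confidence"],2),np.round([b[0]*560,b[1]*420,b[2]*560,b[3]*420]),p.round(3))
E
```

```text
scene plate1 0.89 [159. 238. 211. 282.] [ 0.402 -0.313  0.012]
scene plate1 0.79 [146. 214. 180. 242.] [ 0.257 -0.265  0.012]
scene plate1 0.79 [116. 285. 170. 314.] [ 0.428 -0.468  0.012]
scene plate1 0.77 [305. 151. 337. 174.] [0.398 0.296 0.012]
scene plate1 0.73 [337. 175. 371. 185.] [0.54  0.278 0.012]
scene plate1 0.68 [199. 271. 263. 326.] [ 0.586 -0.334  0.012]
scene wrench 0.79 [197. 270. 264. 331.] [ 0.589 -0.339  0.012]
scene stage 0.64 [394. 177. 420. 211.] [0.708 0.313 0.012]
scene stage 0.61 [246. 180. 347. 259.] [0.522 0.    0.012]
scene mat 0.67 [162. 261. 283. 359.] [ 0.595 -0.371  0.012]
scene carton 0.74 [349. 218. 397. 249.] [0.724 0.084 0.012]
scene brush 0.71 [391. 175. 418. 209.] [0.699 0.318 0.012]
scene rule 0.9 [321. 262. 376. 314.] [ 0.783 -0.131  0.012]
scene rule 0.52 [242. 177. 350. 260.] [0.518 0.004 0.012]
side plate1 0.75 [242. 145. 278. 174.] [0.536 0.282 0.012]
side plate1 0.71 [170. 300. 230. 328.] [ 0.249 -0.271  0.012]
side plate1 0.62 [199. 156. 230. 180.] [0.391 0.277 0.012]
side plate1 0.59 [253. 284. 299. 341.] [ 0.399 -0.316  0.012]
side plate1 0.59 [286. 347. 337. 407.] [ 0.415 -0.477  0.012]
side wrench 0.6 [333. 267. 392. 341.] [ 0.579 -0.351  0.012]
side stage 0.56 [235. 171. 332. 255.] [ 0.519 -0.001  0.012]
side mat 0.77 [313. 255. 417. 371.] [ 0.574 -0.373  0.012]
side carton 0.77 [335. 167. 353. 203.] [0.728 0.069 0.012]
side rule 0.96 [371. 207. 417. 250.] [ 0.766 -0.149  0.012]
```

View pics/s1.png

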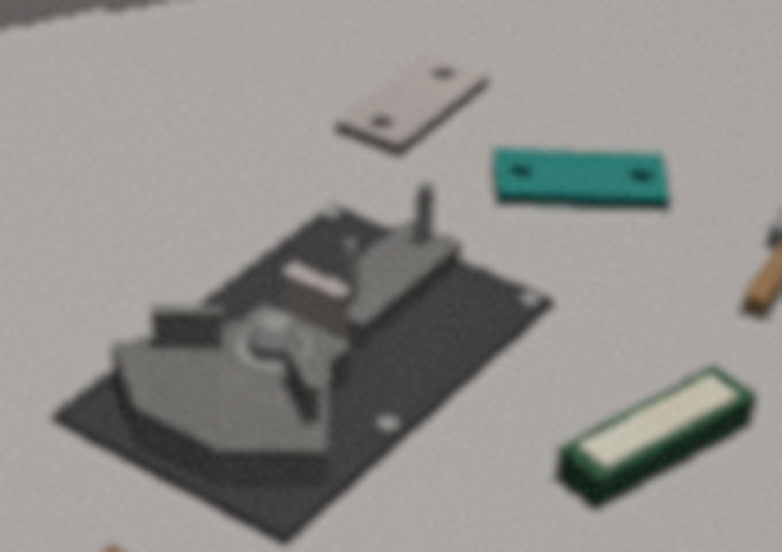

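View pics/s2.png

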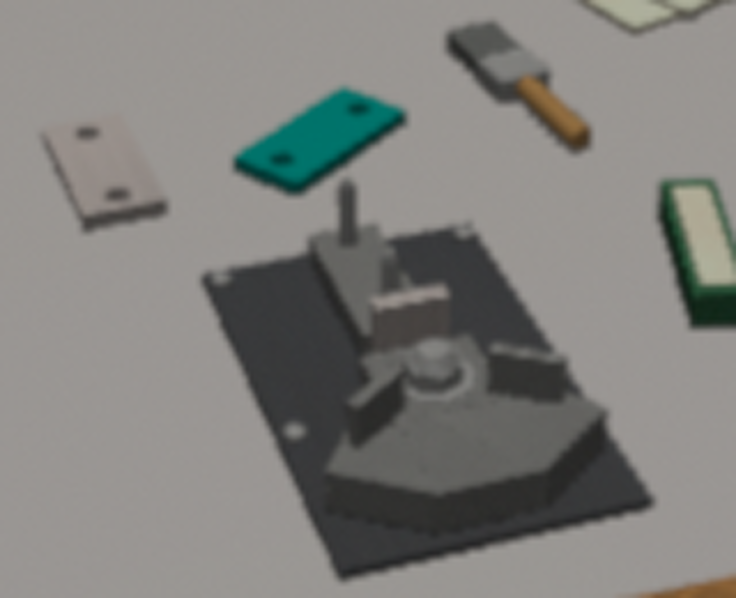

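Run:
```python
from h import *
for n in ["scene","side"]:
    im=cv2.imread(f"pics/{n}0.png"); cal=imaging.calibration(n)
    # slab corners: rough -> refine
    m=(im.max(2)<75).astype(np.uint8)
    x0,y0,x1,y1=(240,175,355,262) if n=="scene" else (230,168,335,258)
    g=im[y0:y1,x0:x1].astype(int)
    m=((g.max(2)<140)).astype(np.uint8)
    m=cv2.morphologyEx(m,cv2.MORPH_OPEN,np.ones((3,3)))
    c=max(cv2.findContours(m,0,2)[0],key=cv2.contourArea)
    h=cv2.convexHull(c); 
    q=cv2.approxPolyDP(h,4,True)[:,0]+[x0,y0]
    print(n,len(q),q.tolist())
    for p in q: print(p,pt(n,p+0.5*0,0.008,cal).round(4))
    # aluminium plates: ortho views
    for i,(cx,cy) in enumerate([(0.395,0.286),(0.400,-0.315)]):
        o=ortho(n,im,cal,cx,cy,0,200,200,0.012,2,f"pics/o_{n}{i}.png")
        hs=cv2.cvtColor(o,cv2.COLOR_BGR2HSV)
    ortho(n,im,cal,.52,0,0,300,300,0.028,2,f"pics/st_{n}.png")
a=[cv2.imread(f"pics/o_{n}{i}.png") for n in("scene","side") for i in(0,1)]
cv2.imwrite("pics/o4.png",cv2.resize(np.vstack([np.hstack(a[:2]),np.hstack(a[2:])]),(600,600)))
cv2.imwrite("pics/st.png",cv2.resize(np.hstack([cv2.imread(f"pics/st_{n}.png") for n in("scene","side")]),(800,400)))
```

```text
scene 5 [[349, 204], [292, 258], [242, 232], [264, 206], [321, 180]]
[349 204] [0.5958 0.1627 0.008 ]
[292 258] [ 0.6092 -0.1302  0.008 ]
[242 232] [ 0.4364 -0.1352  0.008 ]
[264 206] [ 0.4051 -0.0056  0.008 ]
[321 180] [0.4559 0.2149 0.008 ]
side 5 [[233, 190], [264, 169], [292, 178], [331, 240], [263, 256]]
[233 190] [0.4177 0.1505 0.008 ]
[264 169] [0.5337 0.2313 0.008 ]
[292 178] [0.5987 0.1577 0.008 ]
[331 240] [ 0.5989 -0.1363  0.008 ]
[263 256] [ 0.4223 -0.14    0.008 ]
```

View pics/o4.png

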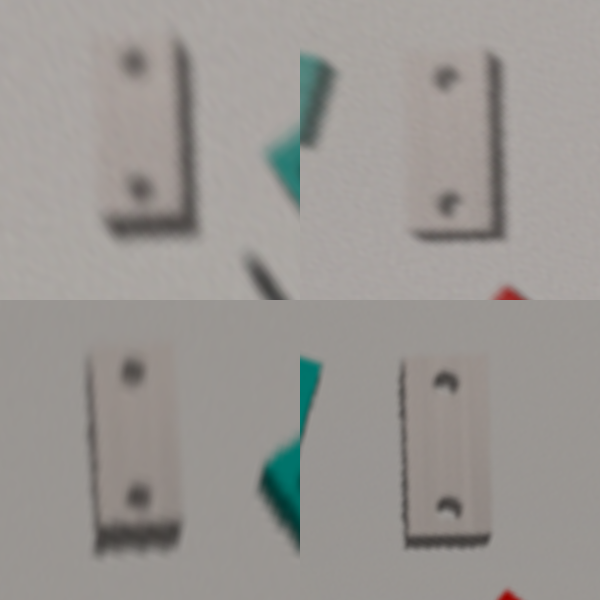

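View pics/st.png

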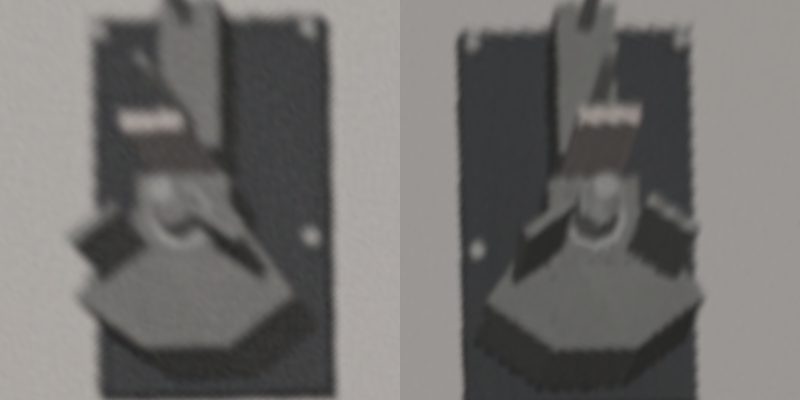

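```bash
cat > go.py <<'E'
# how far to go: x y z yawdeg [mm per row]
import sys,numpy as np
from scipy.spatial.transform import Rotation as R
from cell import r
a=list(map(float,sys.argv[1:])); s=r.read_state()
p=s["position"]; rot=R.from_euler("xyz",s["ee_rot"])
yaw=s["ee_rot"][2]; d=np.array(a[:3])-p
turn=-((np.deg2rad(a[3])-yaw+np.pi/2)%np.pi-np.pi/2) if len(a)<6 else -((np.deg2rad(a[3])-yaw+np.pi)%(2*np.pi)-np.pi)
step=a[4] if len(a)>4 else 40
n=max(1,int(np.ceil(np.linalg.norm(d)*1000/step)),int(np.ceil(abs(np.rad2deg(turn))/8)))
print("t",round(s["time"],2),"pos",p.round(4),"rpy deg",np.rad2deg(s["ee_rot"]).round(2),"F",s["contact_force"].round(1),"open",round(s["opening"],4))
rows=[]
for i in range(n):
    Rt=rot*R.from_rotvec([0,0,turn*i/n])
    l=Rt.inv().apply(d/n)*100
    rows.append([round(float(v),2) for v in l]+[round(float(np.rad2deg(turn/n)),1)])
print("total tool-frame cm",(rot.inv().apply(d)*100).round(2),"turn",np.rad2deg(turn).round(2),"n",n); print(str(rows).replace(" ",""))
E
python3 go.py 0.39 0.28 0.23 90
```

```text
t 0.95 pos [0.174  0.4954 0.2267] rpy deg [179.99   0.   160.65] F [-0.6 -0.4  0.3] open 0.0919
total tool-frame cm [-27.52 -13.16  -0.33] turn 70.65 n 9
[[-3.06,-1.46,-0.04,7.8],[-3.23,-1.03,-0.04,7.8],[-3.34,-0.58,-0.04,7.8],[-3.39,-0.12,-0.04,7.8],[-3.37,0.34,-0.04,7.8],[-3.29,0.8,-0.04,7.8],[-3.15,1.24,-0.04,7.8],[-2.95,1.66,-0.04,7.8],[-2.7,2.05,-0.04,7.8]]
```

```bash
python3 -m pendant '[[[-3.06,-1.46,-0.04,7.8],[-3.23,-1.03,-0.04,7.8],[-3.34,-0.58,-0.04,7.8],[-3.39,-0.12,-0.04,7.8],[-3.37,0.34,-0.04,7.8],[-3.29,0.8,-0.04,7.8],[-3.15,1.24,-0.04,7.8],[-2.95,1.66,-0.04,7.8],[-2.7,2.05,-0.04,7.8],[0,0,0,0],[0,0,0,0]]]' 1
python3 - <<'E'
from h import *
cal=imaging.calibration("wrist"); im=imaging.capture("wrist"); cv2.imwrite("pics/w1.png",im); np.save("pics/w1cal.npy",cal,allow_pickle=True)
ortho("wrist",im,cal,.395,.286,0,200,200,0.012,3,"pics/w1o.png")
E
python3 go.py 0.39 0.28 0.23 90
```

```text
time: 2.33
position: [0.3903, 0.2809, 0.2303]
ee_rot: [-3.141, -0.0, 1.58]
contact_force: [-0.0, 0.4, 0.1]
opening: 0.0915
t 2.38 pos [0.3901 0.2812 0.2303] rpy deg [-1.7998e+02 -1.0000e-02  9.0540e+01] F [-0.3  0.2 -1.3] open 0.0916
total tool-frame cm [-0.12 -0.01  0.03] turn 0.54 n 1
[[-0.12,-0.01,0.03,0.5]]
```

View pics/w1.png

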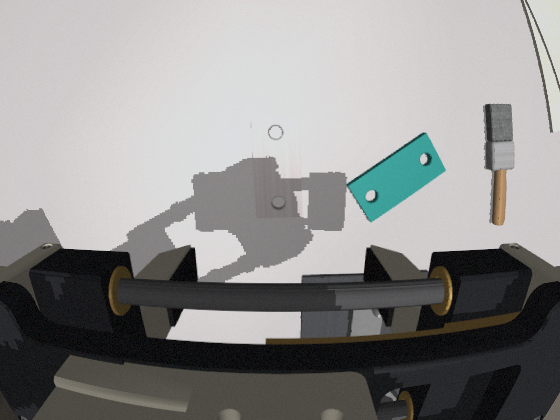

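View pics/w1o.png

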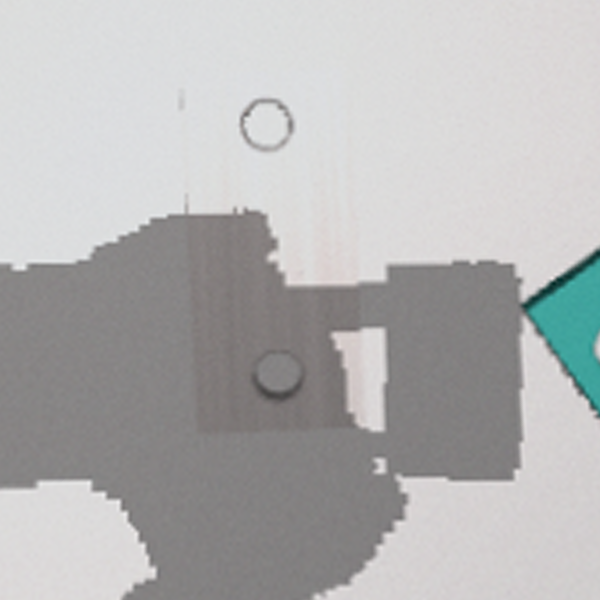

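```bash
python3 go.py 0.51 0.04 0.26 90
```

```text
t 2.38 pos [0.3901 0.2812 0.2303] rpy deg [-1.7998e+02 -1.0000e-02  9.0540e+01] F [-0.3  0.2 -1.3] open 0.0916
total tool-frame cm [-24.23  11.76  -2.98] turn 0.54 n 7
[[-3.46,1.68,-0.43,0.1],[-3.46,1.69,-0.43,0.1],[-3.46,1.69,-0.43,0.1],[-3.45,1.69,-0.43,0.1],[-3.45,1.7,-0.43,0.1],[-3.45,1.7,-0.43,0.1],[-3.45,1.71,-0.43,0.1]]
```

```bash
python3 -m pendant '[[[-3.46,1.68,-0.43,0.1],[-3.46,1.69,-0.43,0.1],[-3.46,1.69,-0.43,0.1],[-3.45,1.69,-0.43,0.1],[-3.45,1.7,-0.43,0.1],[-3.45,1.7,-0.43,0.1],[-3.45,1.71,-0.43,0.1],[0,0,0,0],[0,0,0,0]]]'
python3 - <<'E'
from h import *
cal=imaging.calibration("wrist"); im=imaging.capture("wrist"); cv2.imwrite("pics/w2.png",im); np.save("pics/w2cal.npy",cal,allow_pickle=True)
ortho("wrist",im,cal,.51,.04,0,200,300,0.008,2,"pics/w2o.png")
E
```

```text
time: 3.5
position: [0.5093, 0.0404, 0.2602]
ee_rot: [-3.141, -0.001, 1.568]
contact_force: [-0.2, 0.7, -0.2]
opening: 0.0917
```

View pics/w2.png

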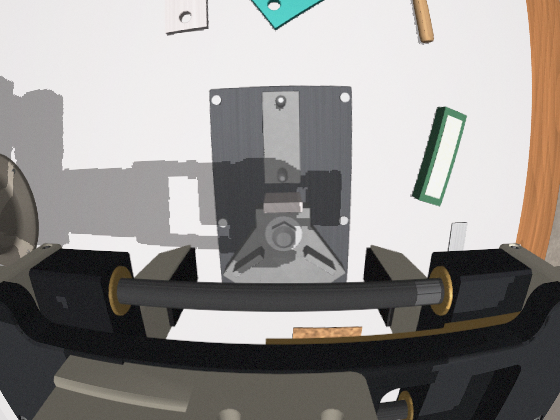

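View pics/w2o.png

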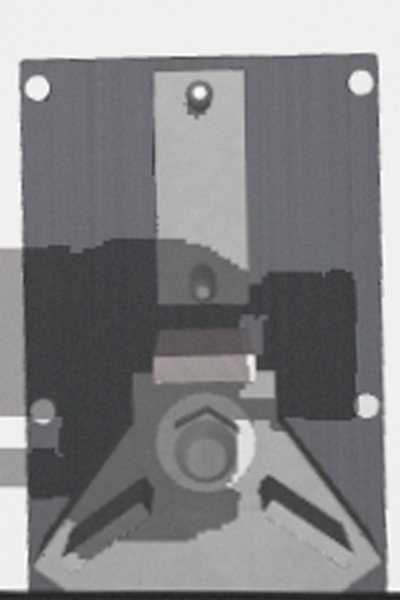

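Run:
```python
from h import *
cal=np.load("pics/w2cal.npy",allow_pickle=True).item(); im=cv2.imread("pics/w2.png")
a=ortho("wrist",im,cal,.51,.095,0,80,140,0.028,4)
b=ortho("wrist",im,cal,.51,.095,0,80,140,0.073,4)
cv2.imwrite("pics/w2p.png",np.hstack([a,b]))
```

```text
(no output)
```

View pics/w2p.png

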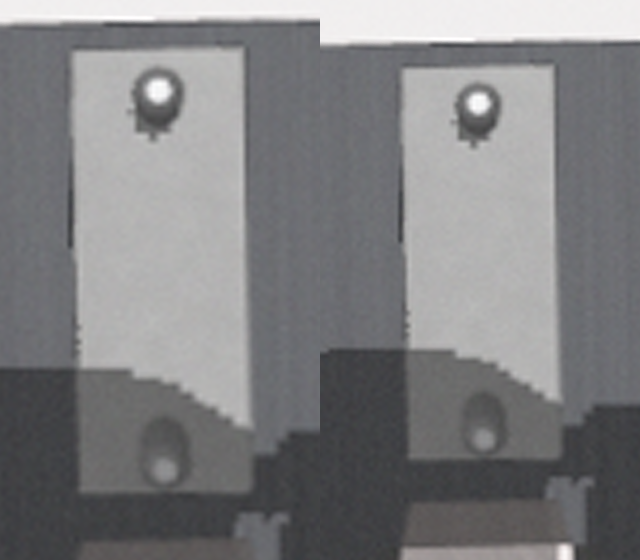

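```bash
python3 go.py 0.386 0.3025 0.15 92.8 50
```

```text
t 3.55 pos [0.5092 0.0406 0.2603] rpy deg [-1.7997e+02 -3.0000e-02  8.9850e+01] F [-0.2  0.3  0.1] open 0.0917
total tool-frame cm [ 26.16 -12.39  11.05] turn -2.95 n 7
[[3.74,-1.77,1.58,-0.4],[3.75,-1.74,1.58,-0.4],[3.76,-1.71,1.58,-0.4],[3.77,-1.69,1.58,-0.4],[3.79,-1.66,1.58,-0.4],[3.8,-1.63,1.58,-0.4],[3.81,-1.6,1.58,-0.4]]
```

```bash
python3 -m pendant '[[[3.74,-1.77,1.58,-0.4],[3.75,-1.74,1.58,-0.4],[3.76,-1.71,1.58,-0.4],[3.77,-1.69,1.58,-0.4],[3.79,-1.66,1.58,-0.4],[3.8,-1.63,1.58,-0.4],[3.81,-1.6,1.58,-0.4],[0,0,0,0],[0,0,0,0]]]'
python3 - <<'E'
from h import *
cal=imaging.calibration("wrist"); im=imaging.capture("wrist"); cv2.imwrite("pics/w3.png",im); np.save("pics/w3cal.npy",cal,allow_pickle=True)
ortho("wrist",im,cal,.386,.3025,0,100,150,0.012,4,"pics/w3o.png")
E
python3 go.py 0.386 0.3025 0.004 92.8 30
```

```text
time: 4.68
position: [0.3871, 0.3018, 0.1501]
ee_rot: [3.141, 0.0, 1.617]
contact_force: [0.2, 0.2, -0.4]
opening: 0.0916
t 4.72 pos [0.3876 0.3014 0.1504] rpy deg [ 1.7995e+02 -1.0000e-02  9.2580e+01] F [0.5 0.1 0.3] open 0.0917
total tool-frame cm [ 0.11 -0.17 14.64] turn -0.22 n 5
[[0.02,-0.03,2.93,-0.0],[0.02,-0.03,2.93,-0.0],[0.02,-0.03,2.93,-0.0],[0.02,-0.03,2.93,-0.0],[0.02,-0.03,2.93,-0.0]]
```

View pics/w3o.png

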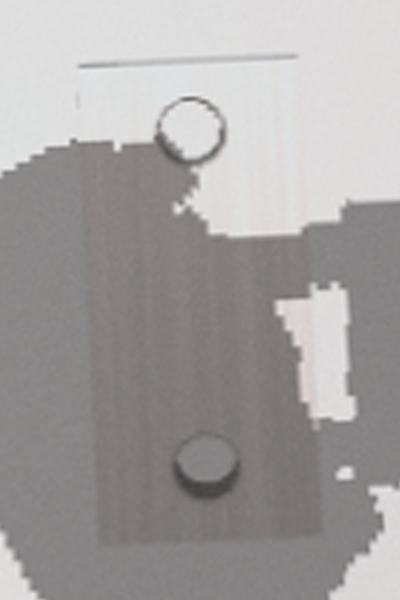

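```bash
python3 -m pendant '[[[0.03,-0.04,3,0],[0.03,-0.04,3,0],[0,-0.04,3,0],[0.02,-0.04,3,0],[0,-0.02,1.6,0],[0,0,1,0],[0,0,0,0],[0,0,0,0]]]'
python3 go.py 0.3858 0.3022 0.004 92.65 30
```

```text
time: 5.72
position: [0.3863, 0.3023, 0.0046]
ee_rot: [3.14, -0.001, 1.615]
contact_force: [0.5, -0.7, -0.8]
opening: 0.0918
t 5.72 pos [0.3863 0.3023 0.0046] rpy deg [ 1.7992e+02 -4.0000e-02  9.2520e+01] F [ 0.5 -0.7 -0.8] open 0.0918
total tool-frame cm [-0.01 -0.06  0.06] turn -0.13 n 1
[[-0.01,-0.06,0.06,-0.1]]
```

```bash
python3 -m pendant '[[[0,0,0,0],[0,0,0,0],[0,0,0,0],[0,0,0,0],[0,0,0,0],[0,0,0,0]]]' 0
python3 -m pendant '[[[0,0,-1,0],[0,0,-2,0],[0,0,-3,0],[0,0,-3,0],[0,0,-2,0],[0,0,-1,0],[0,0,0,0],[0,0,0,0]]]'
python3 - <<'E'
from h import *
im=imaging.capture("wrist"); cv2.imwrite("pics/w4.png",im)
E
python3 go.py 0.5105 0.0975 0.12 91.05 40
```

```text
time: 6.48
position: [0.3857, 0.3023, 0.0039]
ee_rot: [3.142, -0.0, 1.615]
contact_force: [0.2, 0.1, 2.2]
opening: 0.0551
time: 7.48
position: [0.3851, 0.3019, 0.123]
ee_rot: [-3.14, 0.001, 1.615]
contact_force: [-0.3, 0.5, -2.1]
opening: 0.0558
t 7.53 pos [0.3851 0.3019 0.1229] rpy deg [-1.799e+02  4.000e-02  9.254e+01] F [ 0.3  0.6 -1.8] open 0.0556
total tool-frame cm [-20.98  11.62   0.29] turn 1.49 n 6
[[-3.5,1.94,0.05,0.2],[-3.49,1.95,0.05,0.2],[-3.48,1.97,0.05,0.2],[-3.47,1.98,0.05,0.2],[-3.46,2.0,0.05,0.2],[-3.45,2.01,0.05,0.2]]
```

View pics/w4.png

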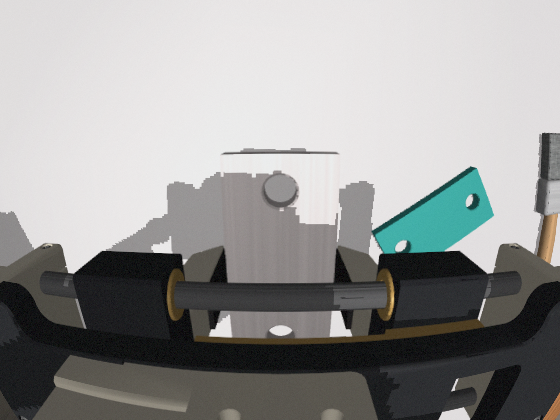

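```bash
cat > held.py <<'E'
import sys
from h import *
s=r.read_state(); cal=imaging.calibration("wrist"); im=imaging.capture("wrist")
p=s["position"]; yaw=s["ee_rot"][2]-np.pi/2
dz=float(sys.argv[2])
o=ortho("wrist",im,cal,p[0],p[1]+.03,yaw,90,100,p[2]+dz,6,sys.argv[1])
print(p.round(4),np.rad2deg(s["ee_rot"]).round(2),"image centre = tcp + 30 mm local y; 6 px/mm",o.shape)
E
python3 held.py pics/w4o.png 0.008
```

```text
[0.3851 0.3019 0.1229] [-1.799e+02  4.000e-02  9.254e+01] image centre = tcp + 30 mm local y; 6 px/mm (600, 540, 3)
```

View pics/w4o.png

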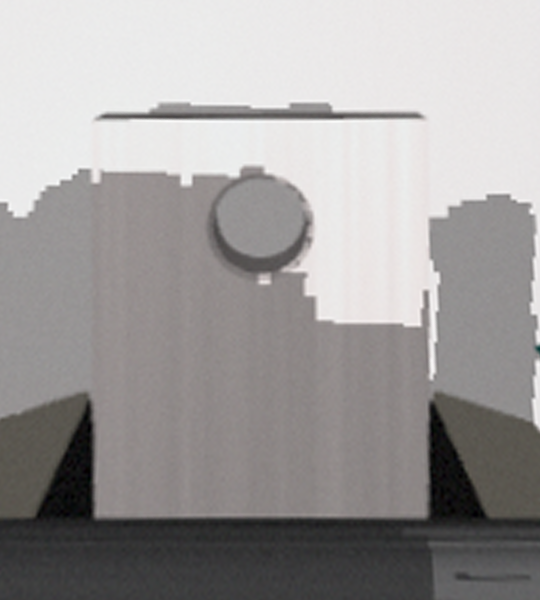

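```bash
python3 go.py 0.512 0.0972 0.12 91.05 35
```

```text
t 7.58 pos [0.3852 0.3019 0.123 ] rpy deg [-1.7991e+02  4.0000e-02  9.2540e+01] F [-0.1 -0.5 -2. ] open 0.0556
total tool-frame cm [-21.02  11.76   0.29] turn 1.49 n 7
[[-3.0,1.68,0.04,0.2],[-3.0,1.69,0.04,0.2],[-2.99,1.7,0.04,0.2],[-2.98,1.71,0.04,0.2],[-2.98,1.72,0.04,0.2],[-2.97,1.74,0.04,0.2],[-2.96,1.75,0.04,0.2]]
```

```bash
python3 -m pendant '[[[-1.5,0.84,0.04,0.2],[-3,1.69,0.04,0.2],[-3,1.7,0.04,0.2],[-3,1.71,0.04,0.2],[-3,1.72,0.04,0.2],[-3,1.74,0.04,0.2],[-3,1.75,0.04,0.3],[-1.5,0.6,0.04,0],[0,0,0,0],[0,0,0,0],[0,0,0,0]]]'
python3 go.py 0.512 0.0972 0.082 91.05 20
```

```text
time: 8.95
position: [0.5093, 0.097, 0.1206]
ee_rot: [-3.141, -0.0, 1.59]
contact_force: [-0.6, 0.2, -1.9]
opening: 0.0552
t 8.95 pos [0.5093 0.097  0.1206] rpy deg [-1.7999e+02 -1.0000e-02  9.1120e+01] F [-0.6  0.2 -1.9] open 0.0552
total tool-frame cm [0.01 0.27 3.86] turn 0.07 n 2
[[0.0,0.14,1.93,0.0],[0.0,0.14,1.93,0.0]]
```

```bash
python3 -m pendant '[[[0.02,0.14,1.3,0],[0,0.13,1.3,0],[0,0,1.2,0],[0,0,0,0],[0,0,0,0],[0,0,0,0]]]'
python3 held.py pics/w5o.png 0.008
python3 - <<'E'
from h import *
a=imaging.capture("scene");b=imaging.capture("side"); cv2.imwrite("pics/a5.png",a);cv2.imwrite("pics/b5.png",b)
crop(a,(255,120,345,240),5,"pics/a5c.png"); crop(b,(220,120,330,240),5,"pics/b5c.png")
x=cv2.imread("pics/a5c.png");y=cv2.imread("pics/b5c.png"); cv2.imwrite("pics/ab5.png",cv2.resize(np.hstack([x,y]),(800,480)))
E
```

```text
time: 9.7
position: [0.5129, 0.0964, 0.083]
ee_rot: [3.141, -0.0, 1.589]
contact_force: [0.4, 0.1, -1.4]
opening: 0.0556
[0.5129 0.0964 0.083 ] [179.94  -0.    91.05] image centre = tcp + 30 mm local y; 6 px/mm (600, 540, 3)
```

View pics/w5o.png

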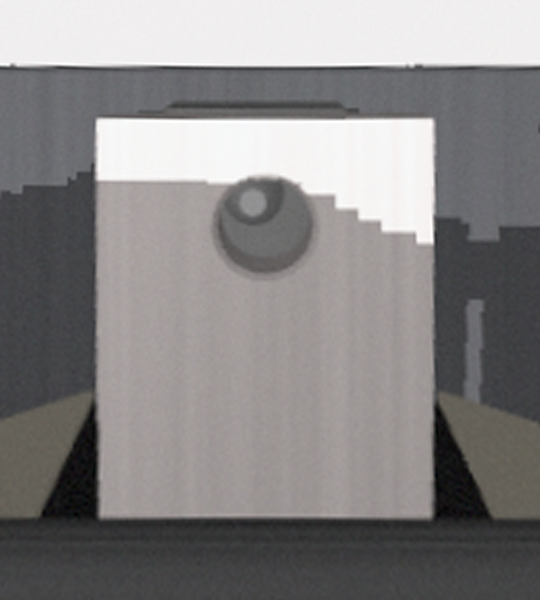

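View pics/ab5.png

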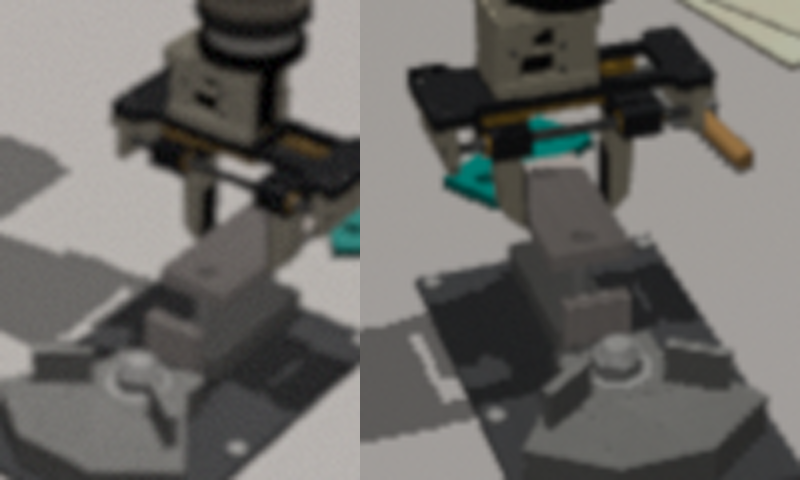

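```bash
cat > pinhole.py <<'E'
import sys
from h import *
# pixels in held.py ortho: tip u v, hole u v ; plane dz
tu,tv,hu,hv,dz,ztip=map(float,sys.argv[1:7])
s=r.read_state(); p=s["position"]; yaw=s["ee_rot"][2]-np.pi/2; E=imaging.calibration("wrist")["extrinsics"]
c,si=np.cos(yaw),np.sin(yaw); Rz=np.array([[c,-si],[si,c]])
def w(u,v): return p[:2]+[0,.03]+Rz@np.array([(u-270)/6e3,(300-v)/6e3])
o=E[:3,3]; P=np.r_[w(tu,tv),p[2]+dz]; T=o+(P-o)*(ztip-o[2])/(P[2]-o[2])
print("cam-tcp local",Rz.T@(o-p)[:2]*1e3,"tip world",T[:2].round(4),"hole world",w(hu,hv).round(4),"tip-hole local mm",(Rz.T@(T[:2]-w(hu,hv))*1e3).round(2))
E
python3 pinhole.py 253 203 265 224 .008 .073
```

```text
cam-tcp local [-0.29358576 74.46948171] tip world [0.5094 0.1391] hole world [0.5117 0.139 ] tip-hole local mm [-2.24  0.11]
```

```bash
python3 -m pendant '[[[0,-0.22,0,0],[0,0,0.3,0],[0,0,0.3,0],[0,0,0.2,0],[0,0,0,0],[0,0,0,0],[0,0,0,0]]]'
python3 held.py pics/w6o.png 0.008
```

```text
time: 10.72
position: [0.5104, 0.0963, 0.0747]
ee_rot: [3.141, -0.0, 1.589]
contact_force: [0.1, 0.1, -1.8]
opening: 0.0555
[0.5104 0.0963 0.0747] [179.99  -0.    91.04] image centre = tcp + 30 mm local y; 6 px/mm (600, 540, 3)
```

View pics/w6o.png

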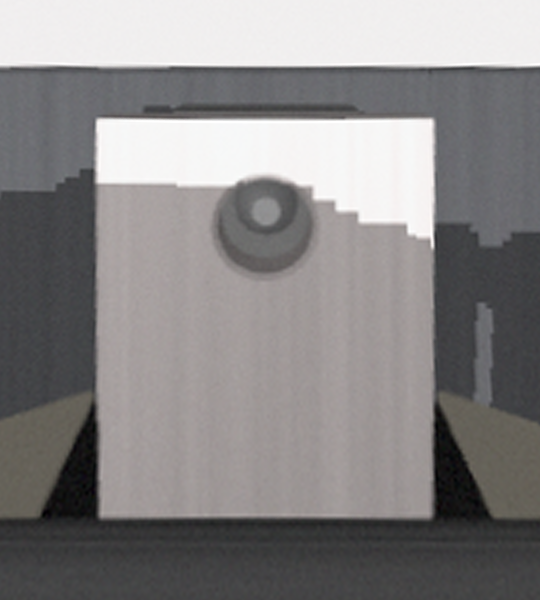

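```bash
python3 pinhole.py 266 211 265 225 .008 .073;python3 -m pendant '[[[0,0,0.4,0],[0,0,0.4,0],[0,0,0.4,0],[0,0,0,0],[0,0,0,0]]]'
python3 held.py pics/w7o.png 0.008
```

```text
cam-tcp local [-0.20551796 74.44838778] tip world [0.5095 0.1393] hole world [0.5093 0.1388] tip-hole local mm [0.17 0.42]
time: 11.4
position: [0.5104, 0.0963, 0.0626]
ee_rot: [3.142, -0.0, 1.589]
contact_force: [-0.5, 0.3, -1.2]
opening: 0.0557
[0.5104 0.0963 0.0626] [ 1.800e+02 -1.000e-02  9.104e+01] image centre = tcp + 30 mm local y; 6 px/mm (600, 540, 3)
```

View pics/w7o.png

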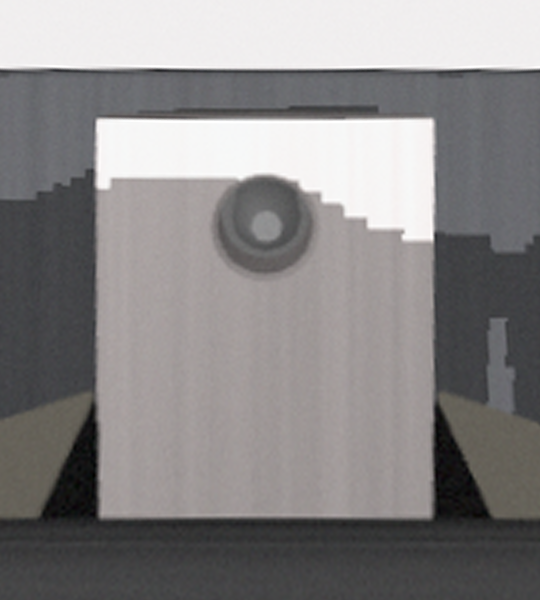

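```bash
python3 -m pendant '[[[0.02,0,0.5,0],[0.02,0,0.6,0],[0,0,0.6,0],[0,0,0.6,0],[0,0,0.4,0],[0,0,0.2,0],[0,0,0,0],[0,0,0,0]]]'; python3 -m pendant '[[[0,0,0.1,0],[0,0,0,0],[0,0,0,0]]]'
```

```text
time: 12.45
position: [0.5105, 0.0967, 0.0338]
ee_rot: [3.141, -0.0, 1.589]
contact_force: [-0.2, 0.2, -2.6]
opening: 0.0553
time: 12.82
position: [0.5103, 0.0967, 0.0327]
ee_rot: [3.141, -0.0, 1.589]
contact_force: [0.2, 0.4, -1.9]
opening: 0.0558
```

```bash
python3 -m pendant '[[[0,0,0.07,0],[0,0,0,0],[0,0,0,0]]]'; python3 -m pendant '[[[0,0,0,0],[0,0,0,0],[0,0,0,0],[0,0,0,0]]]' 0.75;  python3 -m pendant '[[[0,0,-1,0],[0,0,-2,0],[0,0,-3,0],[0,0,-4,0],[0,0,-4,0],[0,0,-2,0],[0,0,0,0],[0,0,0,0]]]' 0.9
python3 - <<'E'
from h import *
cal=imaging.calibration("wrist"); im=imaging.capture("wrist"); cv2.imwrite("pics/w8.png",im)
a=ortho("wrist",im,cal,.51,.095,0,80,140,0.040,4)
b=ortho("wrist",im,cal,.51,.095,0,80,140,0.073,4)
cv2.imwrite("pics/w8p.png",np.hstack([a,b]))
for n in["scene","side"]: 
  a=imaging.capture(n);cv2.imwrite(f"pics/{n}8.png",a)
E
```

```text
time: 13.2
position: [0.5104, 0.0967, 0.032]
ee_rot: [3.141, -0.0, 1.589]
contact_force: [-0.5, 0.5, 0.2]
opening: 0.0553
time: 13.7
position: [0.5104, 0.0967, 0.032]
ee_rot: [3.141, -0.0, 1.589]
contact_force: [-0.1, 1.0, -0.2]
opening: 0.0687
time: 14.7
position: [0.5097, 0.0967, 0.1912]
ee_rot: [-3.14, -0.0, 1.589]
contact_force: [-0.5, -0.0, -0.2]
opening: 0.0828
```

View pics/w8p.png

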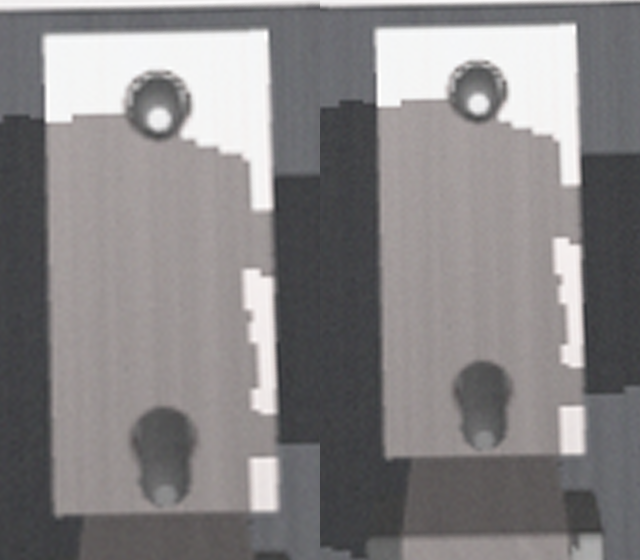

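View pics/side8.png

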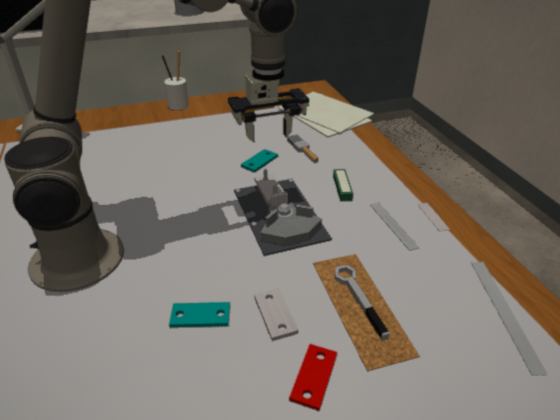

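```bash
python3 go.py 0.400 -0.31 0.16 91.5 45
```

```text
t 14.85 pos [0.5097 0.0967 0.1908] rpy deg [-179.87   -0.     91.04] F [ 0.   0.7 -0.6] open 0.0828
total tool-frame cm [-40.46 -11.7    3.1 ] turn -0.46 n 10
[[-4.05,-1.17,0.31,-0.0],[-4.05,-1.17,0.31,-0.0],[-4.04,-1.18,0.31,-0.0],[-4.04,-1.18,0.31,-0.0],[-4.04,-1.18,0.31,-0.0],[-4.04,-1.19,0.31,-0.0],[-4.04,-1.19,0.31,-0.0],[-4.04,-1.19,0.31,-0.0],[-4.04,-1.2,0.31,-0.0],[-4.04,-1.2,0.31,-0.0]]
```

```bash
cat > look.py <<'E'
import sys
from h import *
# fn cx cy yawdeg w h z ppm
a=list(map(float,sys.argv[2:]))
cal=imaging.calibration("wrist"); im=imaging.capture("wrist"); cv2.imwrite(sys.argv[1].replace(".png","_raw.png"),im)
np.save(sys.argv[1].replace(".png","_cal.npy"),cal,allow_pickle=True)
ortho("wrist",im,cal,a[0],a[1],np.deg2rad(a[2]),a[3],a[4],a[5],a[6],sys.argv[1])
E
python3 -m pendant '[[[-2,-0.6,0.15,0],[-4,-1.17,0.31,0],[-4.05,-1.17,0.31,0],[-4.05,-1.17,0.31,0],[-4.05,-1.17,0.31,0],[-4.05,-1.18,0.31,0],[-4.05,-1.19,0.31,0],[-4.05,-1.19,0.31,0],[-4.05,-1.19,0.31,0],[-4.05,-1.2,0.31,0],[-2,-0.6,0.15,-0.4],[0,0,0,0],[0,0,0,0]]]' 1
python3 look.py pics/w9.png .3985 -.31 0 100 150 .012 4; python3 go.py .3985 -.31 .16 91.5
```

```text
time: 16.48
position: [0.3993, -0.3086, 0.1605]
ee_rot: [-3.141, -0.001, 1.596]
contact_force: [0.5, 0.7, 0.2]
opening: 0.0915
t 16.52 pos [ 0.3995 -0.3084  0.1607] rpy deg [-1.7998e+02 -6.0000e-02  9.1480e+01] F [ 0.5  0.5 -0.4] open 0.0918
total tool-frame cm [-0.16 -0.11  0.07] turn -0.02 n 1
[[-0.16,-0.11,0.07,-0.0]]
```

View pics/w9.png

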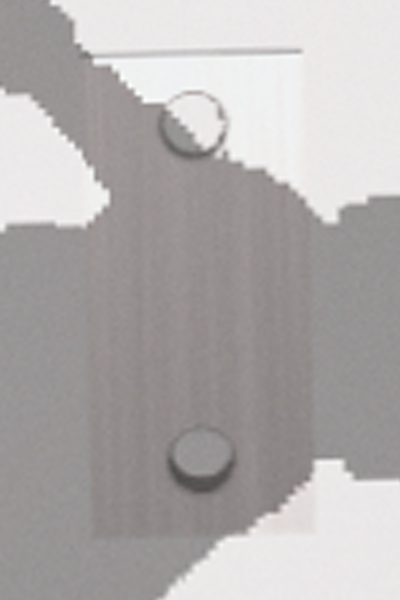

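View pics/w9_raw.png

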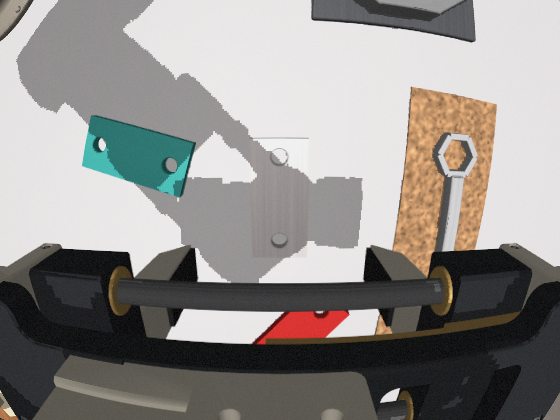

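```bash
python3 -m pendant '[[[0,0.05,3,0],[0,0.01,3,0],[0,0,3,0],[0,0,3,0],[0,0,2.2,0],[0,0,1.4,0],[0,0,0,0],[0,0,0,0]]]'
python3 go.py .4 -.3083 .004 91.4
```

```text
time: 17.52
position: [0.4005, -0.3096, 0.0057]
ee_rot: [3.141, 0.001, 1.596]
contact_force: [-0.6, -0.1, -0.1]
opening: 0.0917
t 17.52 pos [ 0.4005 -0.3096  0.0057] rpy deg [1.7995e+02 5.0000e-02 9.1460e+01] F [-0.6 -0.1 -0.1] open 0.0917
total tool-frame cm [ 0.13 -0.05  0.17] turn 0.06 n 1
[[0.13,-0.05,0.17,0.1]]
```

```bash
python3 -m pendant '[[[0.13,-0.03,0.17,0],[0,0,0,0],[0,0,0,0]]]'; python3 -m pendant '[[[0,0,0,0],[0,0,0,0],[0,0,0,0],[0,0,0,0],[0,0,0,0],[0,0,0,0]]]' 0
python3 -m pendant '[[[0,0,-1,0],[0,0,-2,0],[0,0,-3,0],[0,0,-4,0],[0,0,-3,0],[0,0,-1,0],[0,0,0,0],[0,0,0,0]]]'
python3 held.py pics/w10.png .008
```

```text
time: 17.9
position: [0.3998, -0.3081, 0.0035]
ee_rot: [3.141, 0.0, 1.596]
contact_force: [0.7, 0.5, 0.2]
opening: 0.0916
time: 18.65
position: [0.3995, -0.308, 0.0032]
ee_rot: [-3.141, -0.0, 1.596]
contact_force: [-0.4, 0.1, -0.5]
opening: 0.0557
time: 19.65
position: [0.3991, -0.3074, 0.142]
ee_rot: [-3.14, -0.002, 1.596]
contact_force: [-0.1, -0.2, -2.4]
opening: 0.0554
[ 0.3991 -0.3074  0.142 ] [-1.7991e+02 -1.1000e-01  9.1440e+01] image centre = tcp + 30 mm local y; 6 px/mm (600, 540, 3)
```

View pics/w10.png

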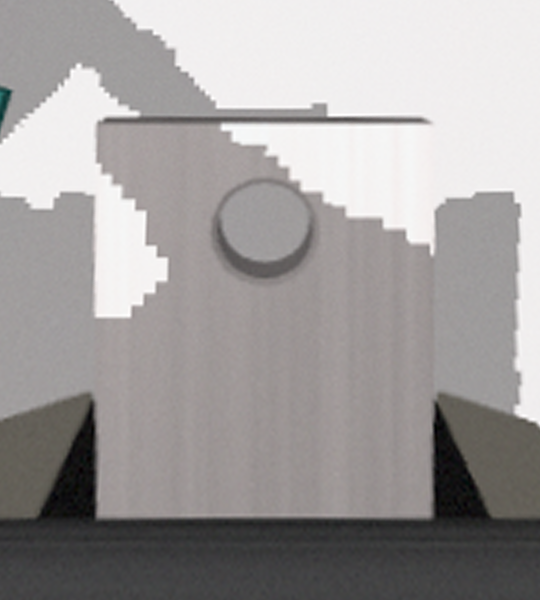

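```bash
python3 go.py .5105 .0970 .12 91.05 40
```

```text
t 19.7 pos [ 0.3991 -0.3075  0.1419] rpy deg [-1.799e+02 -1.200e-01  9.144e+01] F [-0.1  0.1 -2.9] open 0.056
total tool-frame cm [40.15 12.16  2.26] turn 0.39 n 11
[[3.65,1.11,0.21,0.0],[3.65,1.1,0.21,0.0],[3.65,1.1,0.21,0.0],[3.65,1.1,0.21,0.0],[3.65,1.1,0.21,0.0],[3.65,1.09,0.21,0.0],[3.65,1.09,0.21,0.0],[3.65,1.09,0.21,0.0],[3.66,1.09,0.21,0.0],[3.66,1.08,0.21,0.0],[3.66,1.08,0.21,0.0]]
```

```bash
python3 -m pendant '[[[2,0.6,0.1,0],[3.65,1.1,0.2,0],[3.65,1.1,0.2,0],[3.65,1.1,0.2,0],[3.65,1.1,0.2,0],[3.65,1.1,0.2,0],[3.65,1.1,0.2,0],[3.65,1.1,0.2,0],[3.65,1.1,0.2,0],[3.65,1.1,0.2,0],[3.65,1.1,0.2,0],[1.65,0.55,0.1,0.4],[0,0,0,0],[0,0,0,0],[0,0,0,0]]]'
python3 go.py .5105 .0970 .082 91.05 15
```

```text
time: 21.58
position: [0.5107, 0.0958, 0.1213]
ee_rot: [-3.141, 0.0, 1.588]
contact_force: [-0.8, 0.4, -1.7]
opening: 0.0559
t 21.57 pos [0.5107 0.0958 0.1213] rpy deg [-179.98    0.     90.99] F [-0.8  0.4 -1.7] open 0.0559
total tool-frame cm [ 0.12 -0.02  3.93] turn -0.06 n 3
[[0.04,-0.01,1.31,-0.0],[0.04,-0.01,1.31,-0.0],[0.04,-0.01,1.31,-0.0]]
```

```bash
python3 -m pendant '[[[0.1,0,1.3,0],[0,0,1.3,0],[0,0,1.3,0],[0,0,0.5,0],[0,0,0,0],[0,0,0,0],[0,0,0,0]]]'
python3 held.py pics/w11.png .008; python3 go.py .5105 .0970 .032 91.05 15
```

```text
time: 22.45
position: [0.5113, 0.0974, 0.0777]
ee_rot: [3.141, -0.0, 1.589]
contact_force: [0.4, 0.6, -1.6]
opening: 0.0554
[0.5113 0.0974 0.0777] [ 1.7994e+02 -1.0000e-02  9.1050e+01] image centre = tcp + 30 mm local y; 6 px/mm (600, 540, 3)
t 22.5 pos [0.5113 0.0974 0.0777] rpy deg [ 1.7995e+02 -1.0000e-02  9.1050e+01] F [-0.5  0.5 -1.2] open 0.0557
total tool-frame cm [-0.04 -0.08  4.57] turn -0.0 n 4
[[-0.01,-0.02,1.14,-0.0],[-0.01,-0.02,1.14,-0.0],[-0.01,-0.02,1.14,-0.0],[-0.01,-0.02,1.14,-0.0]]
```

View pics/w11.png

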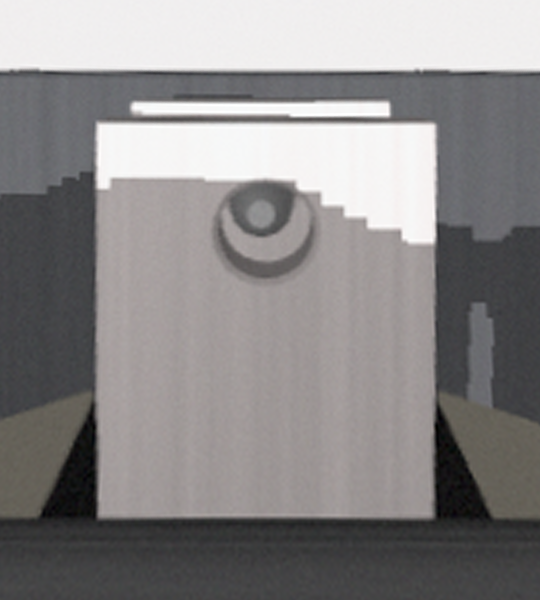

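```bash
python3 pinhole.py 261 214 265 231 .0085 .073; python3 -m pendant '[[[0,-0.06,0.4,0],[0,0,0.6,0],[0,0,0.6,0],[0,0,0.4,0],[0,0,0,0],[0,0,0,0]]]'; python3 held.py pics/w12.png .008
```

```text
cam-tcp local [-0.31049322 74.47179871] tip world [0.5095 0.1391] hole world [0.5102 0.1389] tip-hole local mm [-0.72  0.18]
time: 23.25
position: [0.5105, 0.0974, 0.0574]
ee_rot: [3.141, -0.0, 1.589]
contact_force: [-0.0, -0.6, -1.9]
opening: 0.0553
[0.5105 0.0974 0.0574] [179.99  -0.    91.05] image centre = tcp + 30 mm local y; 6 px/mm (600, 540, 3)
```

View pics/w12.png

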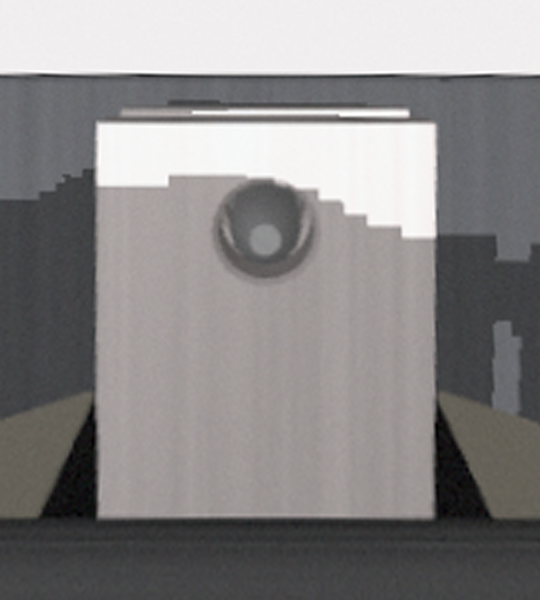

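```bash
python3 -m pendant '[[[0,0,0.5,0],[0,0,0.4,0],[0,0,0.3,0],[0,0,0.1,0],[0,0,0,0],[0,0,0,0]]]'; python3 -m pendant '[[[0,0,0.08,0],[0,0,0,0],[0,0,0,0]]]'
```

```text
time: 24.05
position: [0.5105, 0.0974, 0.0444]
ee_rot: [3.141, -0.0, 1.589]
contact_force: [-0.1, -0.4, -1.0]
opening: 0.056
time: 24.42
position: [0.5104, 0.0974, 0.0436]
ee_rot: [3.141, -0.0, 1.589]
contact_force: [-0.0, 0.5, -2.8]
opening: 0.0557
```

```bash
python3 -m pendant '[[[0,0,0.06,0],[0,0,0,0],[0,0,0,0]]]';  python3 -m pendant '[[[0,0,0,0],[0,0,0,0],[0,0,0,0],[0,0,0,0]]]' 0.75;  python3 -m pendant '[[[0,0,-1,0],[0,0,-2,0],[0,0,-3,0],[0,0,-4,0],[0,0,-4,0],[0,0,-2,0],[0,0,0,0],[0,0,0,0]]]' 0.9
python3 look.py pics/w13.png .51 .03 0 200 280 .052 2
python3 - <<'E'
from h import *
for n in["scene","side"]: 
  a=imaging.capture(n);cv2.imwrite(f"pics/{n}13.png",a)
E
```

```text
time: 24.8
position: [0.5105, 0.0974, 0.0432]
ee_rot: [3.141, -0.0, 1.589]
contact_force: [-0.9, 0.8, 4.5]
opening: 0.0554
time: 25.3
position: [0.5104, 0.0974, 0.0429]
ee_rot: [3.142, -0.0, 1.589]
contact_force: [-0.2, -0.1, -0.8]
opening: 0.0686
time: 26.3
position: [0.5098, 0.0973, 0.2022]
ee_rot: [-3.14, -0.0, 1.589]
contact_force: [-0.3, -0.7, -0.1]
opening: 0.0825
```

View pics/w13.png

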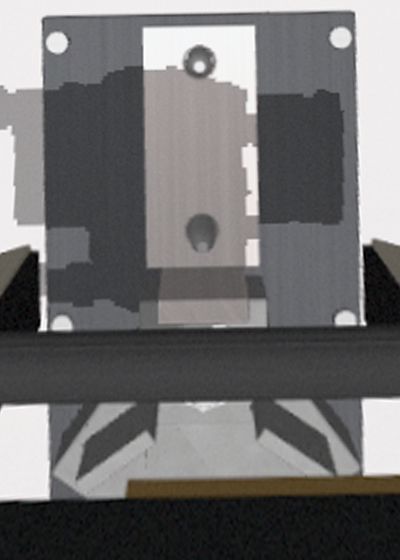

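View pics/side13.png

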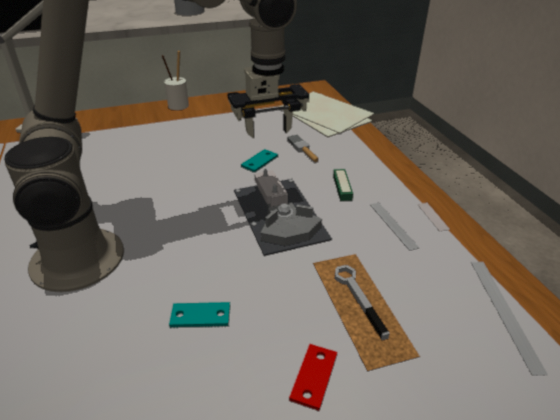

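View pics/scene13.png

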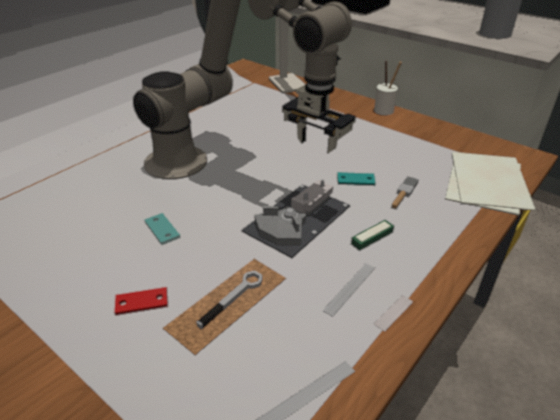

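```bash
python3 go.py .575 -.36 .20 91 50
```

```text
t 26.45 pos [0.5098 0.0973 0.2018] rpy deg [-179.87   -0.     91.05] F [-0.4 -0.8 -0.1] open 0.0825
total tool-frame cm [-45.84   5.69   0.17] turn 0.05 n 10
[[-4.58,0.57,0.02,0.0],[-4.58,0.57,0.02,0.0],[-4.58,0.57,0.02,0.0],[-4.58,0.57,0.02,0.0],[-4.58,0.57,0.02,0.0],[-4.58,0.57,0.02,0.0],[-4.58,0.57,0.02,0.0],[-4.58,0.57,0.02,0.0],[-4.58,0.57,0.02,0.0],[-4.58,0.57,0.02,0.0]]
```

```bash
python3 -m pendant '[[[-3,0.4,0,0],[-4.5,0.57,0,0],[-4,0.4,0,0],[-2,0,0,0],[0,0,0,0],[0,0,0,0]]]' 1; python3 look.py pics/w14.png .5128 -.0205 1.05 120 120 .048 5
```

```text
time: 27.2
position: [0.5263, -0.0362, 0.2027]
ee_rot: [-3.141, -0.001, 1.59]
contact_force: [-0.4, -0.7, 0.3]
opening: 0.0919
```

View pics/w14.png

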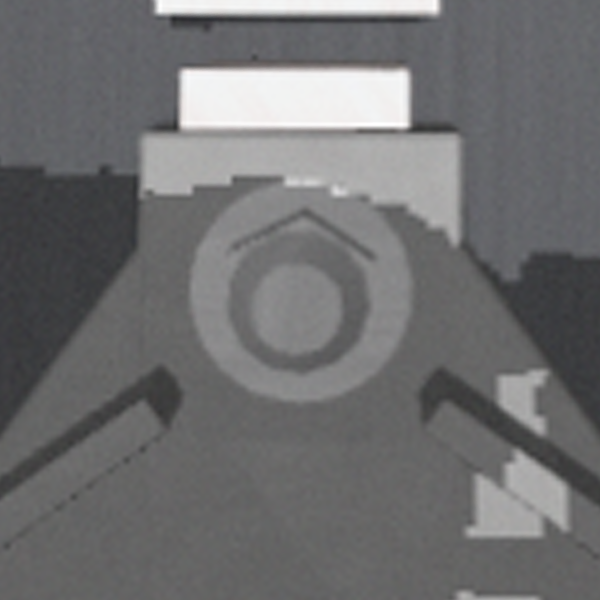

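Run:
```python
from h import *
im=cv2.imread("pics/w14_raw.png"); cal=np.load("pics/w14_cal.npy",allow_pickle=True).item()
ims=[]
for z in (.036,.048):
    o=ortho("wrist",im,cal,.5128,-.0205,np.deg2rad(1.05),50,50,z,8)
    g=cv2.cvtColor(o,cv2.COLOR_BGR2GRAY).astype(float); g=np.clip((g-60)/(150-60)*255,0,255).astype(np.uint8); ims.append(g)
cv2.imwrite("pics/w14z.png",np.hstack(ims))
```

```text
(no output)
```

View pics/w14z.png

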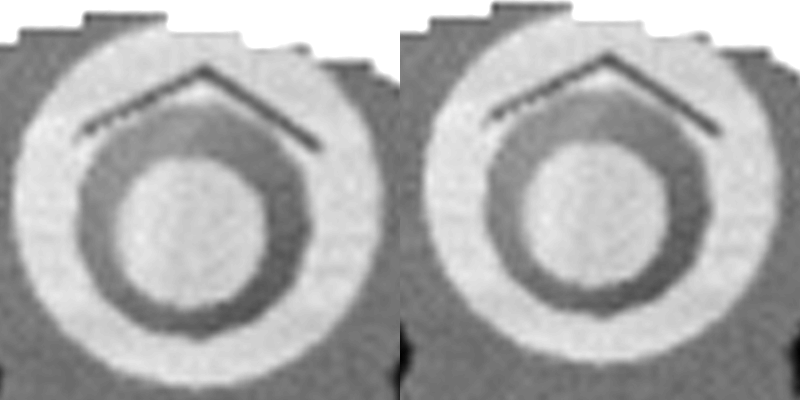

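```bash
python3 -m pendant '[[[-2,0.2,0,0],[-4.6,0.7,0,0],[-4.6,0.7,0,0],[-4.6,0.7,0,0],[-4.6,0.7,0,0],[-4.6,0.7,0,0],[-4.6,0.7,0,0],[-2.5,0.4,0,0],[0,0,0,0],[0,0,0,0],[0,0,0,0]]]' 1; python3 look.py pics/w15.png .58 -.34 0 200 300 .020 2; python3 go.py .58 -.36 .2 90
```

```text
time: 28.62
position: [0.5806, -0.3562, 0.2032]
ee_rot: [3.141, -0.0, 1.59]
contact_force: [0.2, 0.4, -0.5]
opening: 0.0916
t 28.68 pos [ 0.5806 -0.3563  0.2033] rpy deg [179.98  -0.    91.12] F [ 0.3 -0.5 -0.7] open 0.0917
total tool-frame cm [-0.37 -0.07  0.33] turn 1.12 n 1
[[-0.37,-0.07,0.33,1.1]]
```

View pics/w15.png

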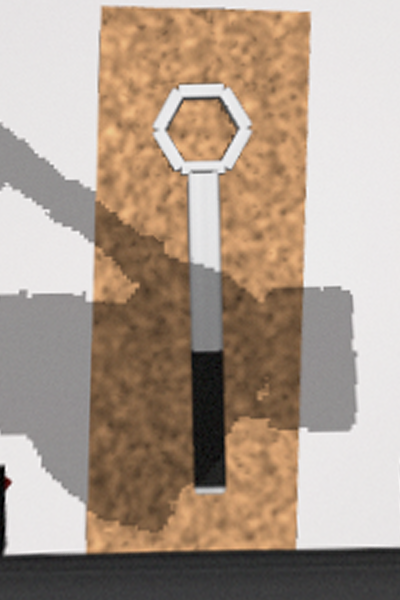

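View pics/w15_raw.png

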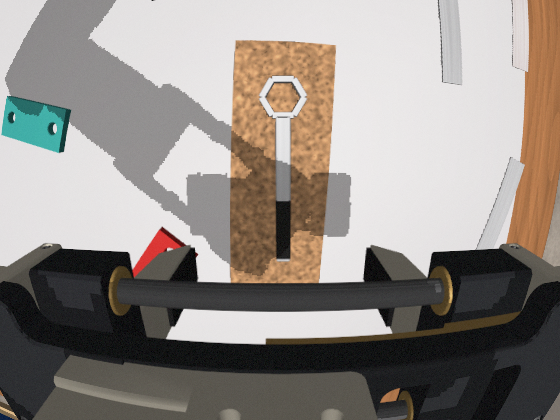

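```bash
python3 go.py .5828 -.349 .0055 91.1 30
```

```text
t 28.68 pos [ 0.5806 -0.3563  0.2033] rpy deg [179.98  -0.    91.12] F [ 0.3 -0.5 -0.7] open 0.0917
total tool-frame cm [ 0.73  0.23 19.78] turn 0.02 n 7
[[0.1,0.03,2.83,0.0],[0.1,0.03,2.83,0.0],[0.1,0.03,2.83,0.0],[0.1,0.03,2.83,0.0],[0.1,0.03,2.83,0.0],[0.1,0.03,2.83,0.0],[0.1,0.03,2.83,0.0]]
```

```bash
python3 -m pendant '[[[0.2,0.1,2,0],[0.2,0.05,3,0],[0.2,0.05,3,0],[0.1,0.03,3,0],[0,0,3,0],[0,0,2.8,0],[0,0,1.6,0],[0,0,0.8,0],[0,0,0,0],[0,0,0,0]]]' 0.5; python3 go.py .5828 -.349 .0055 91.1 30
```

```text
time: 29.92
position: [0.5832, -0.3508, 0.0121]
ee_rot: [3.14, 0.001, 1.589]
contact_force: [0.3, -0.2, 0.1]
opening: 0.0456
t 29.93 pos [ 0.5832 -0.3508  0.0121] rpy deg [1.7991e+02 7.0000e-02 9.1050e+01] F [ 0.3 -0.2  0.1] open 0.0456
total tool-frame cm [ 0.18 -0.04  0.66] turn -0.05 n 1
[[0.18,-0.04,0.66,-0.1]]
```

```bash
python3 -m pendant '[[[0.18,-0.04,0.4,0],[0,0,0.25,0],[0,0,0,0],[0,0,0,0]]]'; python3 -m pendant '[[[0,0,0,0],[0,0,0,0],[0,0,0,0],[0,0,0,0],[0,0,0,0]]]' 0; python3 -m pendant '[[[0,0,-0.7,0],[0,0,-1.5,0],[0,0,-2.5,0],[0,0,-2.5,0],[0,0,-1.5,0],[0,0,-0.6,0],[0,0,0,0],[0,0,0,0]]]'; python3 look.py pics/w16.png .5812 -.27 0 120 140 .11 4; python3 go.py .58 -.36 .2 90
```

```text
time: 30.42
position: [0.5822, -0.3486, 0.0044]
ee_rot: [3.142, -0.0, 1.589]
contact_force: [-1.0, -0.2, 0.6]
opening: 0.0458
time: 31.05
position: [0.5822, -0.3486, 0.0044]
ee_rot: [3.141, 0.0, 1.589]
contact_force: [1.4, 0.3, 0.2]
opening: 0.0159
time: 32.05
position: [0.5817, -0.3482, 0.0963]
ee_rot: [-3.14, -0.001, 1.589]
contact_force: [0.9, 0.0, -3.8]
opening: 0.0157
t 32.1 pos [ 0.5817 -0.3483  0.0962] rpy deg [-1.7991e+02 -7.0000e-02  9.1050e+01] F [ 0.2 -0.1 -1.6] open 0.0158
total tool-frame cm [ -1.16  -0.2  -10.38] turn 1.05 n 3
[[-0.39,-0.07,-3.46,0.3],[-0.39,-0.07,-3.46,0.3],[-0.39,-0.06,-3.46,0.3]]
```

View pics/w16_raw.png

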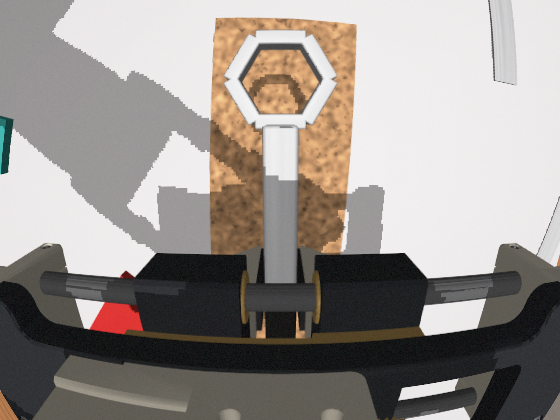

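View pics/w16.png

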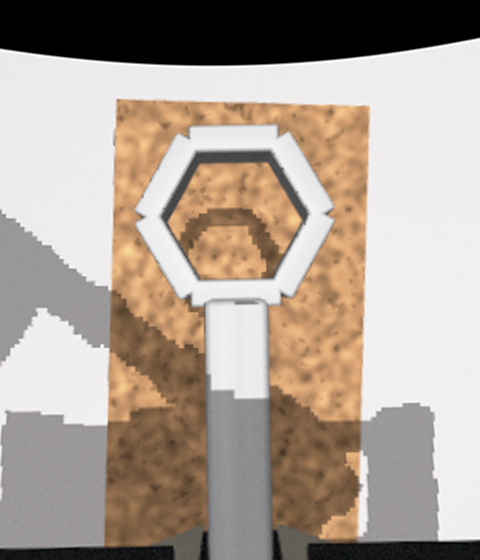

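```bash
python3 go.py .5557 -.1048 .095 117.5 30
```

```text
t 32.1 pos [ 0.5817 -0.3483  0.0962] rpy deg [-1.7991e+02 -7.0000e-02  9.1050e+01] F [ 0.2 -0.1 -1.6] open 0.0158
total tool-frame cm [24.39 -2.15  0.16] turn -26.45 n 9
[[2.71,-0.24,0.02,-2.9],[2.72,-0.1,0.02,-2.9],[2.72,0.04,0.02,-2.9],[2.71,0.18,0.02,-2.9],[2.7,0.32,0.02,-2.9],[2.68,0.46,0.02,-2.9],[2.66,0.59,0.02,-2.9],[2.62,0.73,0.02,-2.9],[2.58,0.86,0.02,-2.9]]
```

```bash
python3 -m pendant '[[[2.71,-0.24,-0.1,-2.9],[2.72,-0.1,0.02,-2.9],[2.72,0.04,0.02,-2.9],[2.71,0.18,0.02,-2.9],[2.7,0.32,0.02,-2.9],[2.68,0.46,0.02,-2.9],[2.66,0.59,0.02,-2.9],[2.62,0.73,0.02,-2.9],[2.58,0.86,0.02,-3.2],[0,0,0,0],[0,0,0,0],[0,0,0,0]]]'
cat > ring.py <<'E'
import sys
from h import *
# ortho around expected ring centre, in tool-aligned frame (image up = tool x), at ring top plane
s=r.read_state(); cal=imaging.calibration("wrist"); im=imaging.capture("wrist")
p=s["position"]; psi=s["ee_rot"][2]; c=p[:2]+.094*np.array([np.cos(psi),np.sin(psi)])
zs=[p[2]+.0126]+[float(a) for a in sys.argv[2:]]
oo=[]
for z in zs:
    o=ortho("wrist",im,cal,c[0],c[1],psi-np.pi/2,64,90,z,6)
    oo.append(o)
cv2.imwrite(sys.argv[1],np.hstack(oo)[:600]); cv2.imwrite(sys.argv[1].replace(".png","_raw.png"),im)
print("pos",p.round(4),"psi",np.rad2deg(psi).round(2),"F",s["contact_force"].round(1),"T",s["ft_torque"].round(2),"open",round(s["opening"],4),"centre",c.round(4),"panel",oo[0].shape)
E
python3 ring.py pics/w17.png .056; python3 go.py .5557 -.1048 .065 117.5 15
```

```text
time: 33.6
position: [0.557, -0.106, 0.0967]
ee_rot: [-3.142, 0.0, 2.048]
contact_force: [-0.1, -0.6, -1.4]
opening: 0.0156
pos [ 0.557  -0.106   0.0967] psi 117.37 F [-0.1 -0.6 -1.4] T [-0.09  0.03 -0.01] open 0.0156 centre [ 0.5138 -0.0225] panel (540, 384, 3)
t 33.65 pos [ 0.5569 -0.1059  0.0967] rpy deg [-180.      0.    117.37] F [ 0.4 -0.4 -2.8] open 0.0159
total tool-frame cm [ 0.16 -0.06  3.17] turn -0.13 n 3
[[0.05,-0.02,1.06,-0.0],[0.05,-0.02,1.06,-0.0],[0.05,-0.02,1.06,-0.0]]
```

View pics/w17.png

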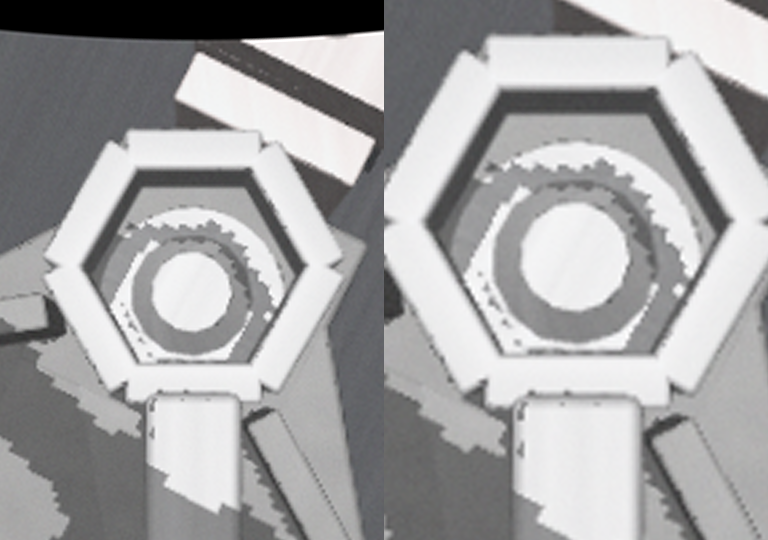

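```bash
python3 -m pendant '[[[0.14,-0.08,0.5,0],[0,0,1,0],[0,0,1,0],[0,0,0.5,0],[0,0,0,0],[0,0,0,0],[0,0,0,0]]]'; python3 ring.py pics/w18.png .056 .048
```

```text
time: 34.52
position: [0.5558, -0.1043, 0.0672]
ee_rot: [3.141, 0.0, 2.05]
contact_force: [-0.0, -0.9, -2.7]
opening: 0.0158
pos [ 0.5558 -0.1043  0.0672] psi 117.45 F [-0.  -0.9 -2.7] T [-0.1   0.01  0.01] open 0.0158 centre [ 0.5124 -0.0209] panel (540, 384, 3)
```

View pics/w18.png

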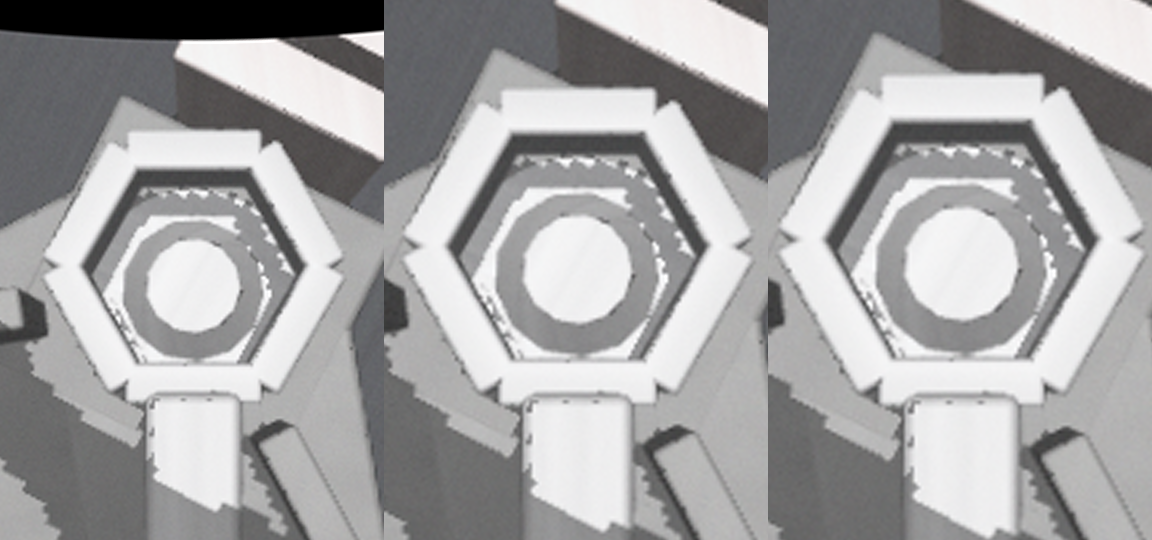

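```bash
python3 -m pendant '[[[-0.04,0,0.3,0],[0,0,0.4,0],[0,0,0.4,0],[0,0,0.1,0],[0,0,0,0],[0,0,0,0]]]'; python3 ring.py pics/w19.png .056
```

```text
time: 35.33
position: [0.5558, -0.1046, 0.0549]
ee_rot: [3.141, 0.0, 2.05]
contact_force: [0.4, -0.1, -2.8]
opening: 0.0159
pos [ 0.5558 -0.1046  0.0549] psi 117.45 F [ 0.4 -0.1 -2.8] T [-0.06 -0.03  0.01] open 0.0159 centre [ 0.5125 -0.0212] panel (540, 384, 3)
```

View pics/w19.png

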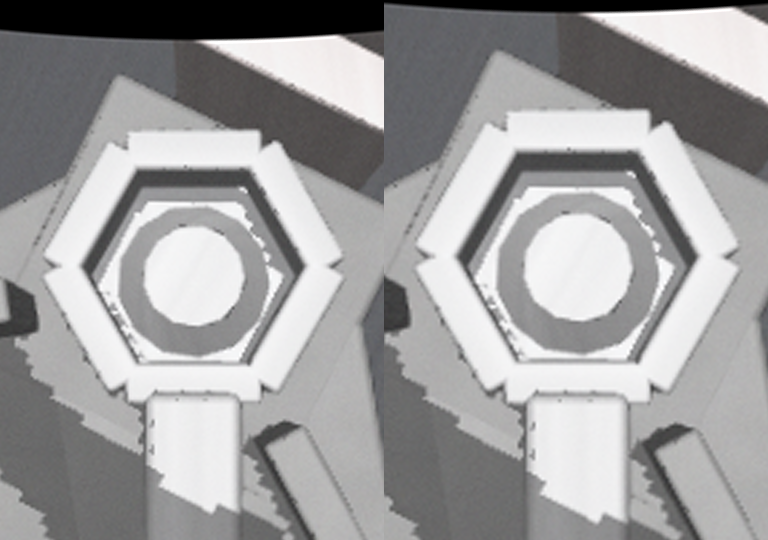

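```bash
python3 -m pendant '[[[-0.02,0,0.3,0],[0,0,0.4,0],[0,0,0.4,0],[0,0,0.2,0],[0,0,0,0],[0,0,0,0]]]'; python3 ring.py pics/w20.png .056
```

```text
time: 36.12
position: [0.5559, -0.1048, 0.0419]
ee_rot: [3.141, 0.0, 2.05]
contact_force: [0.4, 0.2, -2.0]
opening: 0.0154
pos [ 0.5559 -0.1048  0.0419] psi 117.44 F [ 0.4  0.2 -2. ] T [-0.07 -0.01 -0.01] open 0.0154 centre [ 0.5126 -0.0213] panel (540, 384, 3)
```

View pics/w20.png

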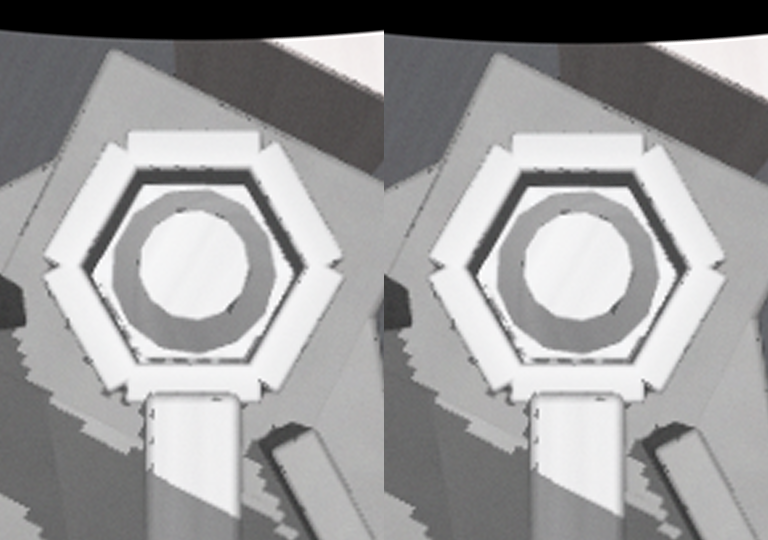

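```bash
python3 -m pendant '[[[0,0,0.2,0],[0,0,0.2,0],[0,0,0,0],[0,0,0,0]]]'
python3 - <<'E'
from h import *
s=r.read_state();p=s["position"];psi=s["ee_rot"][2]
N=p[:2]+.0945*np.array([np.cos(psi),np.sin(psi)])+.0006*np.array([np.sin(psi),-np.cos(psi)])
print("N est",N.round(4),s["ft_torque"].round(2))
E
python3 -m pendant '[[[0,0,0,0]]]'
```

```text
time: 36.67
position: [0.5558, -0.1047, 0.0378]
ee_rot: [3.142, -0.0, 2.05]
contact_force: [-0.6, 0.6, -2.1]
opening: 0.0157
N est [ 0.5128 -0.0206] [-0.13 -0.06 -0.01]
time: 36.8
position: [0.5558, -0.1048, 0.0378]
ee_rot: [3.141, 0.0, 2.05]
contact_force: [0.9, 0.7, -2.3]
opening: 0.0159
```

```bash
python3 -m pendant '[[[0.01,-0.33,0,2],[0.02,-0.66,0,4],[0.02,-0.66,0,4],[0.02,-0.66,0,4],[0.02,-0.66,0,4],[0,0,0,0]]]'; python3 ring.py pics/w21.png .056
```

```text
time: 37.55
position: [0.5279, -0.1141, 0.038]
ee_rot: [3.141, -0.0, 1.735]
contact_force: [2.3, 1.5, -3.3]
opening: 0.0156
pos [ 0.5279 -0.1141  0.038 ] psi 99.41 F [ 2.3  1.5 -3.3] T [ 0.09 -0.28 -0.06] open 0.0156 centre [ 0.5126 -0.0214] panel (540, 384, 3)
```

View pics/w21.png

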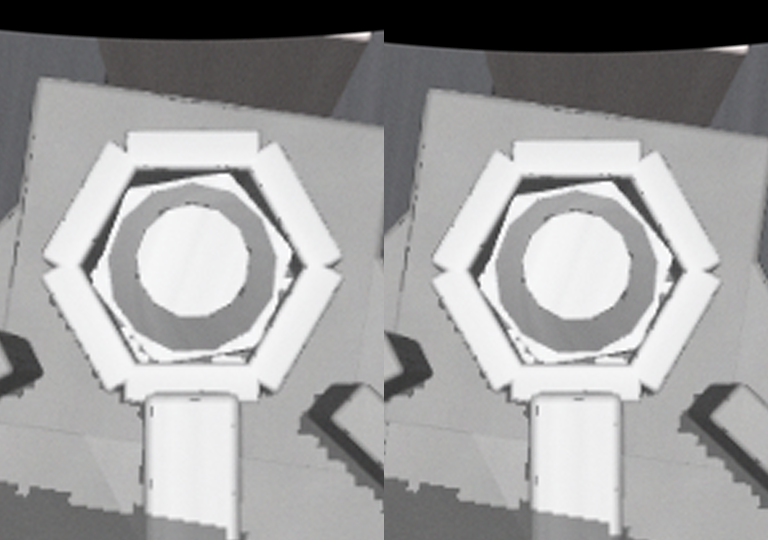

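```bash
python3 -m pendant '[[[0.02,-0.66,0,4],[0.02,-0.66,0,4],[0.02,-0.66,0,4],[0.02,-0.66,0,4],[0.02,-0.66,0,4],[0.02,-0.66,0,4],[0.02,-0.66,0,4],[0,0,0,0]]]'; python3 ring.py pics/w22.png .056
```

```text
time: 38.6
position: [0.4827, -0.1106, 0.038]
ee_rot: [3.14, -0.001, 1.248]
contact_force: [2.1, 3.3, -3.9]
opening: 0.0157
pos [ 0.4827 -0.1106  0.038 ] psi 71.5 F [ 2.1  3.3 -3.9] T [ 0.35 -0.43 -0.01] open 0.0157 centre [ 0.5125 -0.0214] panel (540, 384, 3)
```

View pics/w22.png

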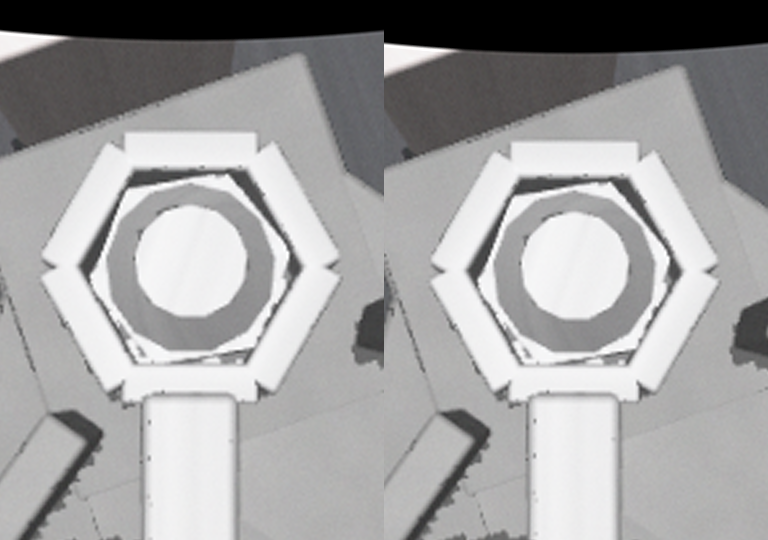

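```bash
python3 -m pendant '[[[0.02,-0.66,0,4],[0.02,-0.66,0,4],[0.02,-0.66,0,4],[0.02,-0.66,0,4],[0.02,-0.66,0,4],[0.01,-0.33,0,2],[0,0,0,0],[0,0,0,0]]]'; python3 -m pendant '[[[0.01,0.62,0,-3.75],[0.01,0.62,0,-3.75],[0,0,0,0],[0,0,0,0]]]';python3 ring.py pics/w23.png .056
```

```text
time: 39.65
position: [0.4586, -0.0978, 0.0393]
ee_rot: [3.123, -0.004, 0.867]
contact_force: [19.6, -13.5, -16.0]
opening: 0.0164
time: 40.15
position: [0.4619, -0.1007, 0.0381]
ee_rot: [3.14, -0.001, 0.995]
contact_force: [6.4, 4.7, -2.2]
opening: 0.016
pos [ 0.4619 -0.1007  0.0381] psi 57.01 F [ 6.4  4.7 -2.2] T [ 0.52 -0.77 -0.13] open 0.016 centre [ 0.5131 -0.0218] panel (540, 384, 3)
```

View pics/w23.png

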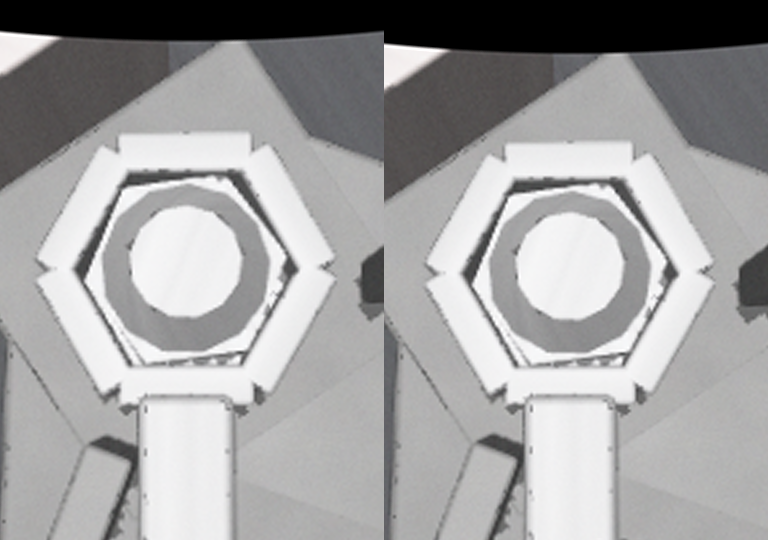

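```bash
python3 -m pendant '[[[0.01,0.58,0,-3.5],[0,0,0,0],[0,0,0,0]]]';python3 ring.py pics/w24.png .056; python3 go.py .46 -.1 .038 60
```

```text
time: 40.58
position: [0.4664, -0.1038, 0.0381]
ee_rot: [3.14, -0.001, 1.056]
contact_force: [4.1, 3.2, -2.8]
opening: 0.0159
pos [ 0.4664 -0.1038  0.0381] psi 60.49 F [ 4.1  3.2 -2.8] T [ 0.45 -0.59 -0.18] open 0.0159 centre [ 0.5127 -0.022 ] panel (540, 384, 3)
t 40.62 pos [ 0.4664 -0.1038  0.0381] rpy deg [ 1.7992e+02 -5.0000e-02  6.0500e+01] F [ 4.   2.7 -2.5] open 0.0158
total tool-frame cm [ 0.02 -0.74  0.01] turn 0.5 n 1
[[0.02,-0.74,0.01,0.5]]
```

View pics/w24.png

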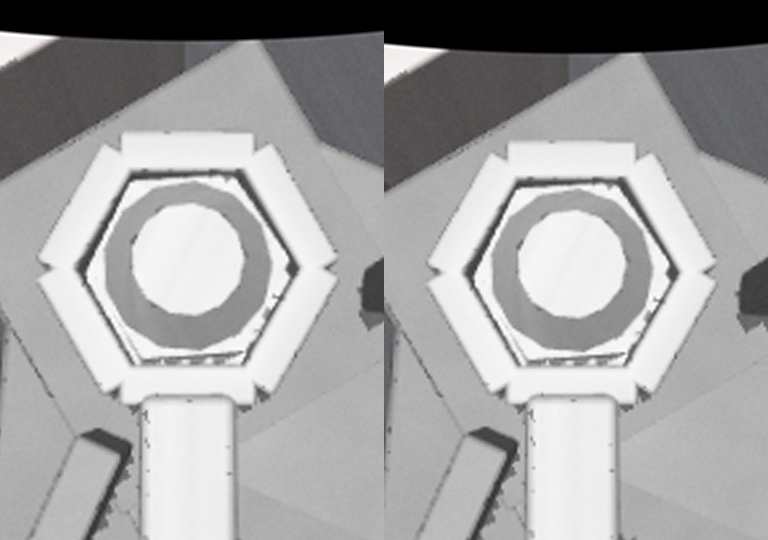

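```bash
python3 -m pendant '[[[0.08,0,0,0],[0,0,-0.5,0],[0,0,-0.8,0],[0,0,-0.8,0],[0,0,-0.8,0],[0,0,0,0],[0,0,0,0]]]';python3 ring.py pics/w25.png .056
```

```text
time: 41.5
position: [0.4666, -0.1014, 0.0671]
ee_rot: [3.141, -0.003, 1.055]
contact_force: [7.8, 10.6, -7.1]
opening: 0.0156
pos [ 0.4666 -0.1014  0.0671] psi 60.43 F [ 7.8 10.6 -7.1] T [ 1.68 -1.25 -0.1 ] open 0.0156 centre [ 0.513  -0.0196] panel (540, 384, 3)
```

View pics/w25.png

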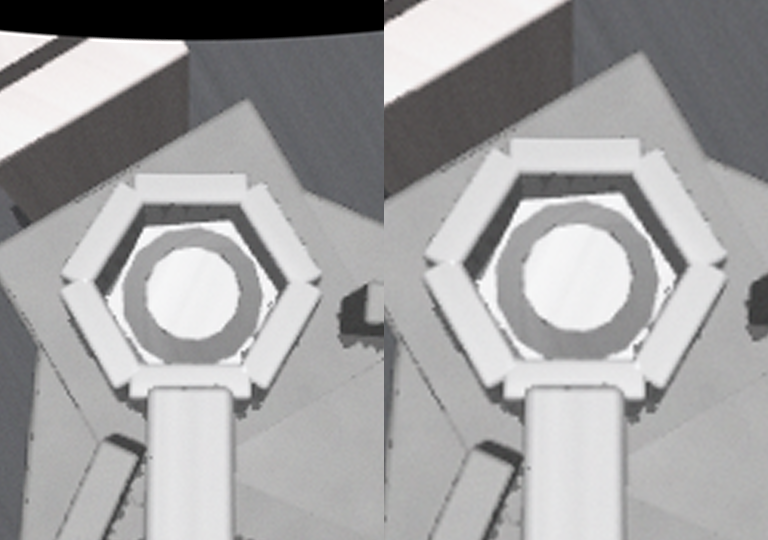

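```bash
python3 -m pendant '[[[-0.1,0,0.4,0],[0,0,0.6,0],[0,0,0.6,0],[0,0,0.6,0],[0,0,0.4,0],[0,0,0.2,0],[0,0,0,0],[0,0,0,0]]]';python3 ring.py pics/w26.png .056
```

```text
time: 42.55
position: [0.465, -0.1045, 0.0387]
ee_rot: [-3.141, 0.001, 1.055]
contact_force: [-2.0, -5.2, 0.2]
opening: 0.016
pos [ 0.465  -0.1045  0.0387] psi 60.45 F [-2.  -5.2  0.2] T [-0.78  0.23 -0.06] open 0.016 centre [ 0.5113 -0.0227] panel (540, 384, 3)
```

View pics/w26.png

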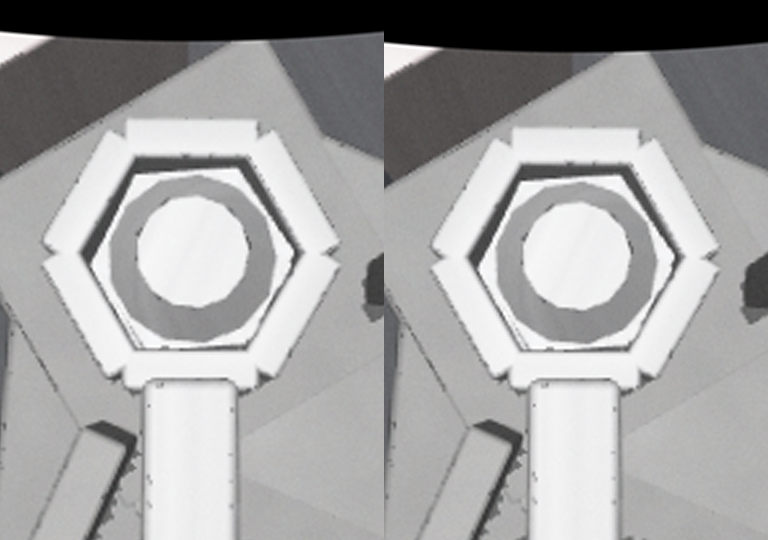

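```bash
python3 -m pendant '[[[-0.08,0,0,0],[0,0,0,0],[0,0,0,0]]]';python3 -m pendant '[[[-0.04,0,0,0],[0,0,0,0],[0,0,0,0]]]'; python3 ring.py pics/w27.png .056
```

```text
time: 42.98
position: [0.4649, -0.1046, 0.0388]
ee_rot: [-3.142, -0.0, 1.055]
contact_force: [-0.5, -2.8, -1.0]
opening: 0.0158
time: 43.35
position: [0.4647, -0.1047, 0.0388]
ee_rot: [-3.141, -0.0, 1.055]
contact_force: [1.4, -0.5, -1.1]
opening: 0.0161
pos [ 0.4647 -0.1047  0.0388] psi 60.45 F [ 1.4 -0.5 -1.1] T [ 0.18 -0.17 -0.13] open 0.0161 centre [ 0.5111 -0.023 ] panel (540, 384, 3)
```

View pics/w27.png

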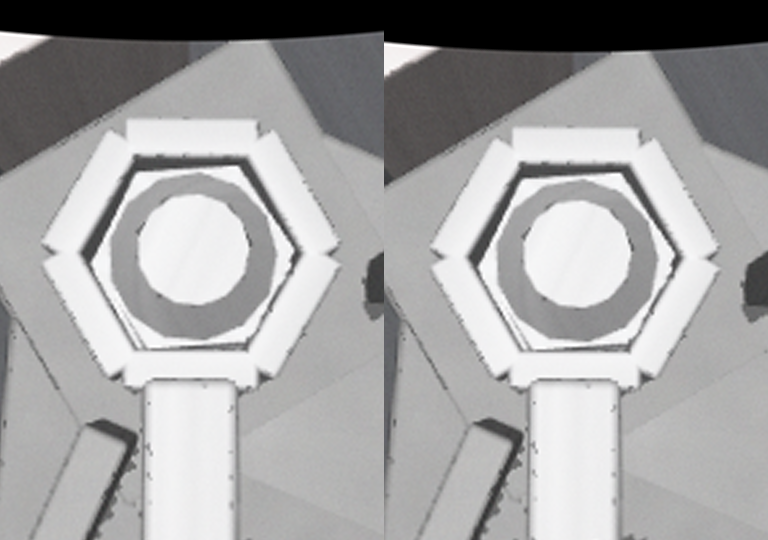

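```bash
python3 -m pendant '[[[-0.02,0.12,0,-1],[0,0,-0.3,0],[0,0,-0.3,0],[0,0,0,0],[0,0,0,0]]]';  python3 ring.py pics/w28.png .056
```

```text
time: 44.02
position: [0.4656, -0.1058, 0.0449]
ee_rot: [3.141, -0.0, 1.072]
contact_force: [1.8, -0.1, -1.7]
opening: 0.0158
pos [ 0.4656 -0.1058  0.0449] psi 61.44 F [ 1.8 -0.1 -1.7] T [-0.21 -0.08 -0.07] open 0.0158 centre [ 0.5105 -0.0232] panel (540, 384, 3)
```

View pics/w28.png

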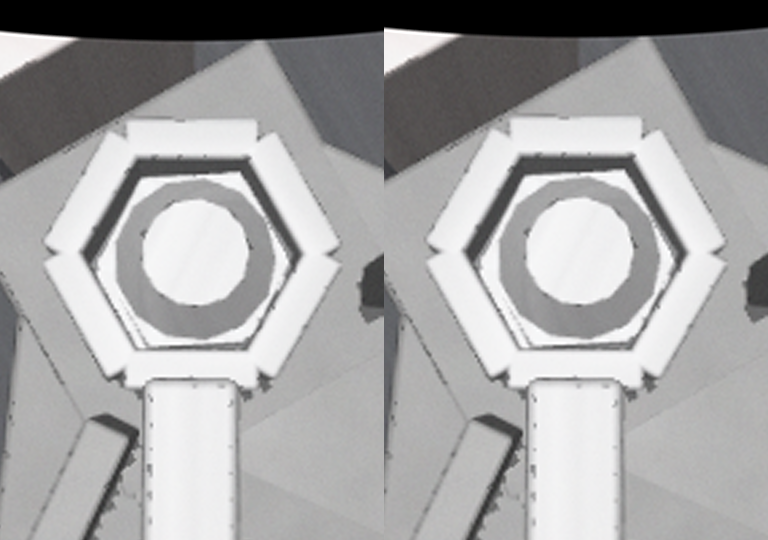

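```bash
python3 -m pendant '[[[0.01,0.03,-0.4,0],[0,0,-0.6,0],[0,0,-0.6,0],[0,0,-0.6,0],[0,0,-0.3,0],[0,0,0,0],[0,0,0,0]]]';  python3 ring.py pics/w29.png .056
```

```text
time: 44.95
position: [0.4658, -0.1057, 0.0697]
ee_rot: [-3.141, -0.0, 1.072]
contact_force: [0.1, -0.2, -2.6]
opening: 0.0156
pos [ 0.4658 -0.1057  0.0697] psi 61.45 F [ 0.1 -0.2 -2.6] T [-0.11  0.13  0.03] open 0.0156 centre [ 0.5107 -0.0231] panel (540, 384, 3)
```

View pics/w29.png

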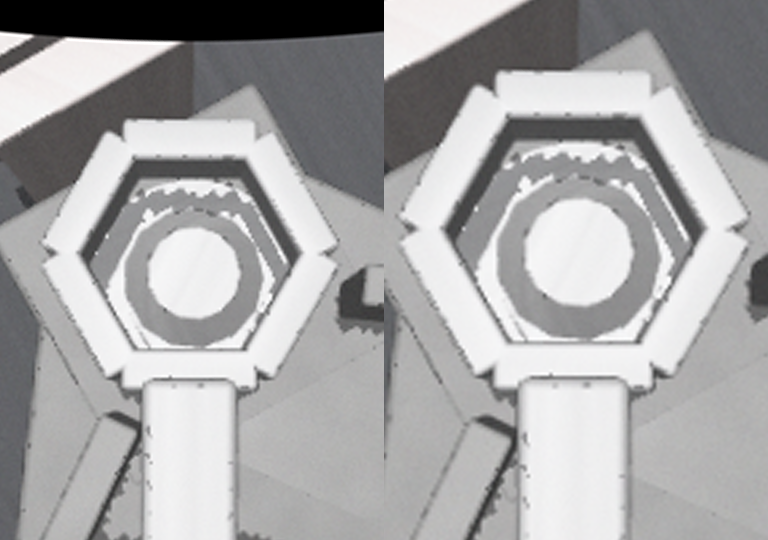

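```bash
python3 -m pendant '[[[0.06,1.08,0,-6.4],[0.06,1.08,0,-6.4],[0.06,1.08,0,-6.4],[0.06,1.08,0,-6.4],[0.06,1.08,0,-6.4],[0.06,1.08,0,-6.4],[0.06,1.08,0,-6.4],[0.06,1.08,0,-6.4],[0.06,1.08,0,-6.4],[0,0,0,0],[0,0,0,0],[0,0,0,0]]]';  python3 ring.py pics/w30.png .056
```

```text
time: 46.5
position: [0.5588, -0.1056, 0.0697]
ee_rot: [-3.141, -0.0, 2.076]
contact_force: [0.2, -0.8, -2.6]
opening: 0.0158
pos [ 0.5588 -0.1056  0.0697] psi 118.96 F [ 0.2 -0.8 -2.6] T [-0.05  0.02 -0.01] open 0.0158 centre [ 0.5133 -0.0233] panel (540, 384, 3)
```

View pics/w30.png

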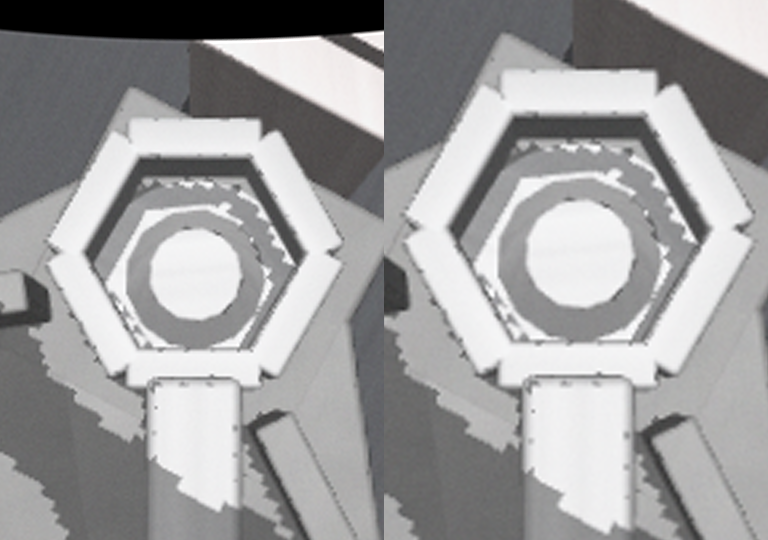

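```bash
python3 -m pendant '[[[0,0,0.4,0],[0,0,0.5,0],[0,0,0.5,0],[0,0,0.3,0],[0,0,0,0],[0,0,0,0]]]';  python3 ring.py pics/w31.png .056
```

```text
time: 47.3
position: [0.5594, -0.1054, 0.0529]
ee_rot: [3.141, 0.0, 2.078]
contact_force: [0.1, -0.0, -2.2]
opening: 0.0155
pos [ 0.5594 -0.1054  0.0529] psi 119.04 F [ 0.1 -0.  -2.2] T [-0.06  0.02  0.07] open 0.0155 centre [ 0.5138 -0.0232] panel (540, 384, 3)
```

View pics/w31.png

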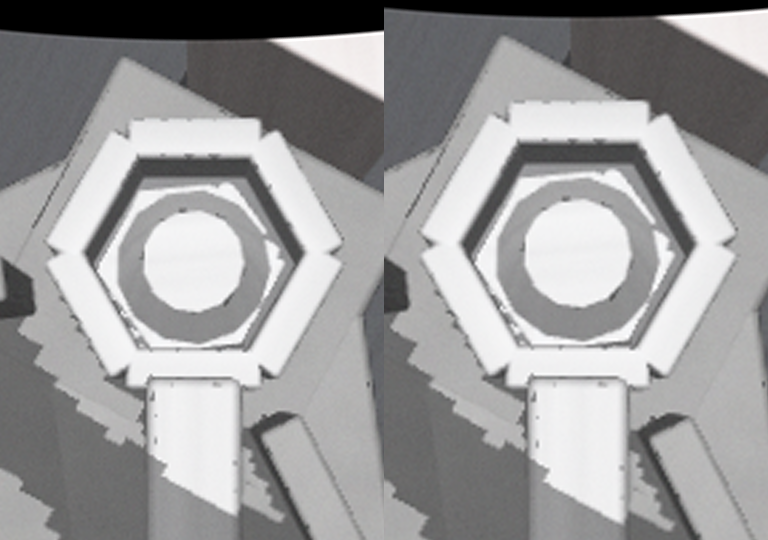

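```bash
python3 -m pendant '[[[0,-0.04,0.2,0],[0,0,0.4,0],[0,0,0.4,0],[0,0,0,0],[0,0,0,0]]]'; python3 -m pendant '[[[0,0,0.3,0],[0,0,0.15,0],[0,0,0,0],[0,0,0,0]]]';  python3 ring.py pics/w32.png .056
```

```text
time: 47.98
position: [0.559, -0.1056, 0.0428]
ee_rot: [3.142, -0.0, 2.078]
contact_force: [0.9, 0.3, -2.4]
opening: 0.0154
time: 48.48
position: [0.5591, -0.1056, 0.0385]
ee_rot: [3.141, 0.0, 2.078]
contact_force: [0.6, -0.4, 0.3]
opening: 0.0157
pos [ 0.5591 -0.1056  0.0385] psi 119.04 F [ 0.6 -0.4  0.3] T [0.05 0.06 0.02] open 0.0157 centre [ 0.5134 -0.0235] panel (540, 384, 3)
```

View pics/w32.png

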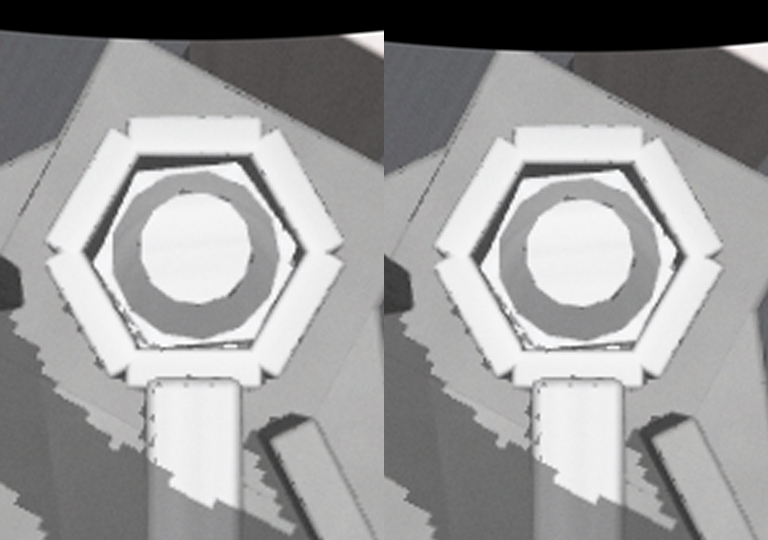

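```bash
python3 -m pendant '[[[0.01,-0.34,0,2],[0.02,-0.675,0,4],[0.02,-0.675,0,4],[0.02,-0.675,0,4],[0.02,-0.675,0,4],[0.02,-0.675,0,4],[0.02,-0.675,0,4],[0.02,-0.675,0,4],[0,0,0,0]]]'; python3 -m pendant '[[[0.03,-0.675,0,4],[0.03,-0.675,0,4],[0.03,-0.675,0,4],[0.03,-0.675,0,4],[0.03,-0.675,0,4],[0.03,-0.675,0,4],[0.03,-0.675,0,4],[0,0,0,0],[0,0,0,0]]]';  python3 ring.py pics/w33.png .056
```

```text
time: 49.65
position: [0.5107, -0.1178, 0.0386]
ee_rot: [3.14, -0.0, 1.553]
contact_force: [2.5, 1.9, -0.6]
opening: 0.0158
time: 50.78
position: [0.4658, -0.1057, 0.0385]
ee_rot: [3.141, -0.0, 1.067]
contact_force: [2.6, -1.0, 0.3]
opening: 0.0158
pos [ 0.4658 -0.1057  0.0385] psi 61.12 F [ 2.6 -1.   0.3] T [ 0.04 -0.43 -0.04] open 0.0158 centre [ 0.5112 -0.0234] panel (540, 384, 3)
```

View pics/w33.png

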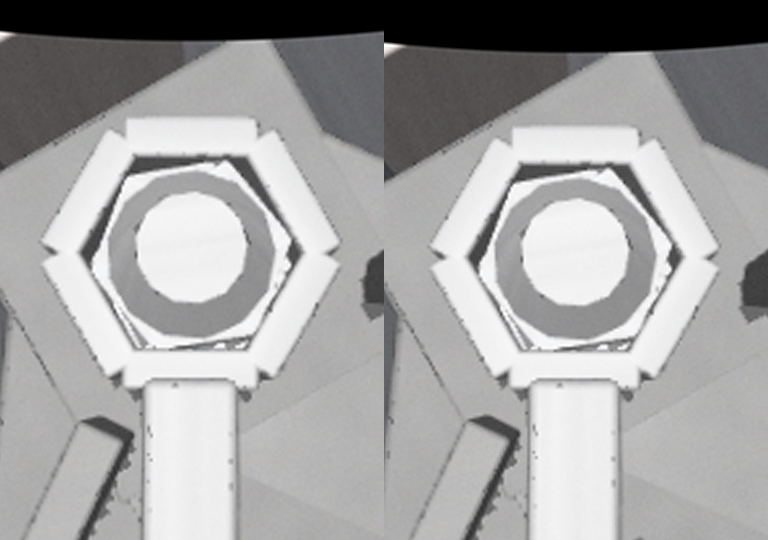

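```bash
python3 -m pendant '[[[0.03,-0.34,0,2],[0.03,-0.34,0,2],[0,0,0,0],[0,0,0,0]]]';  python3 ring.py pics/w34.png .056
```

```text
time: 51.32
position: [0.46, -0.1022, 0.0385]
ee_rot: [3.14, 0.0, 0.995]
contact_force: [3.2, -5.1, -0.6]
opening: 0.0158
pos [ 0.46   -0.1022  0.0385] psi 56.99 F [ 3.2 -5.1 -0.6] T [-0.72 -0.54  0.  ] open 0.0158 centre [ 0.5112 -0.0233] panel (540, 384, 3)
```

View pics/w34.png

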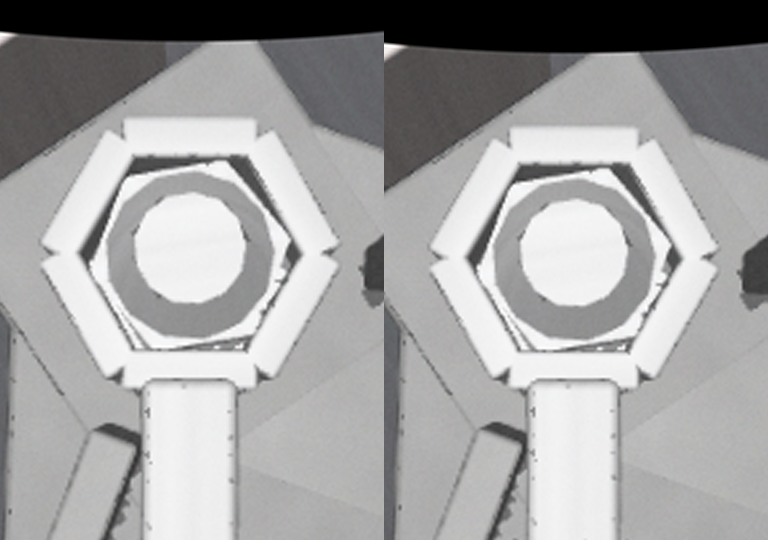

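```bash
python3 -m pendant '[[[-0.02,0.76,0,-4.5],[0,0,0,0],[0,0,0,0]]]';  python3 -m pendant '[[[-0.02,0,-0.3,0],[0,0,-0.3,0],[0,0,0,0],[0,0,0,0]]]'; python3 ring.py pics/w35.png .056
```

```text
time: 51.75
position: [0.4655, -0.1056, 0.0383]
ee_rot: [-3.141, -0.0, 1.072]
contact_force: [3.1, -1.9, 0.9]
opening: 0.0158
time: 52.25
position: [0.4657, -0.1058, 0.0443]
ee_rot: [-3.141, -0.0, 1.074]
contact_force: [3.4, 0.9, -2.1]
opening: 0.0157
pos [ 0.4657 -0.1058  0.0443] psi 61.55 F [ 3.4  0.9 -2.1] T [-0.   -0.39 -0.16] open 0.0157 centre [ 0.5105 -0.0232] panel (540, 384, 3)
```

View pics/w35.png

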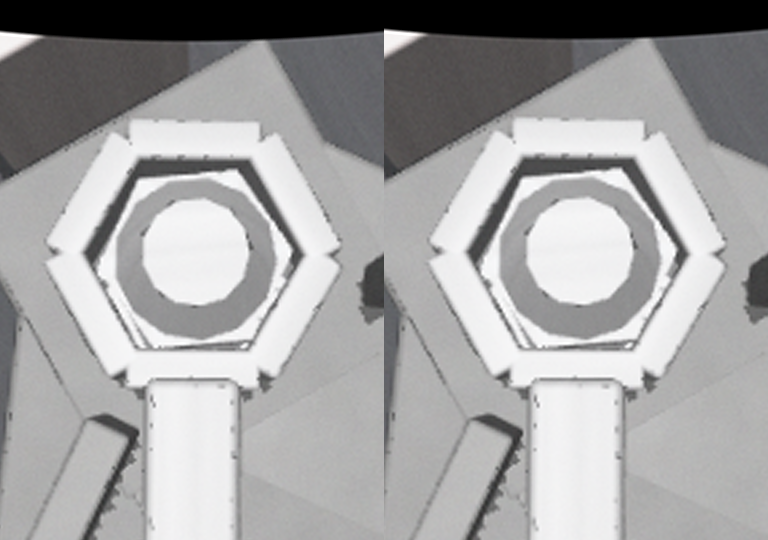

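```bash
python3 -m pendant '[[[0,0.07,0,0],[0,0,0,0],[0,0,-0.3,0],[0,0,0,0]]]';  python3 -m pendant '[[[0,0,-0.4,0],[0,0,-0.6,0],[0,0,-0.6,0],[0,0,-0.6,0],[0,0,0,0],[0,0,0,0]]]'; python3 ring.py pics/w36.png .056
```

```text
time: 52.8
position: [0.4662, -0.1063, 0.0474]
ee_rot: [-3.141, 0.0, 1.074]
contact_force: [1.9, 1.2, -3.6]
opening: 0.0155
time: 53.55
position: [0.4663, -0.1063, 0.0693]
ee_rot: [-3.141, -0.0, 1.074]
contact_force: [0.6, 0.1, -2.1]
opening: 0.0158
pos [ 0.4663 -0.1063  0.0693] psi 61.54 F [ 0.6  0.1 -2.1] T [-0.1   0.06  0.01] open 0.0158 centre [ 0.5111 -0.0237] panel (540, 384, 3)
```

View pics/w36.png

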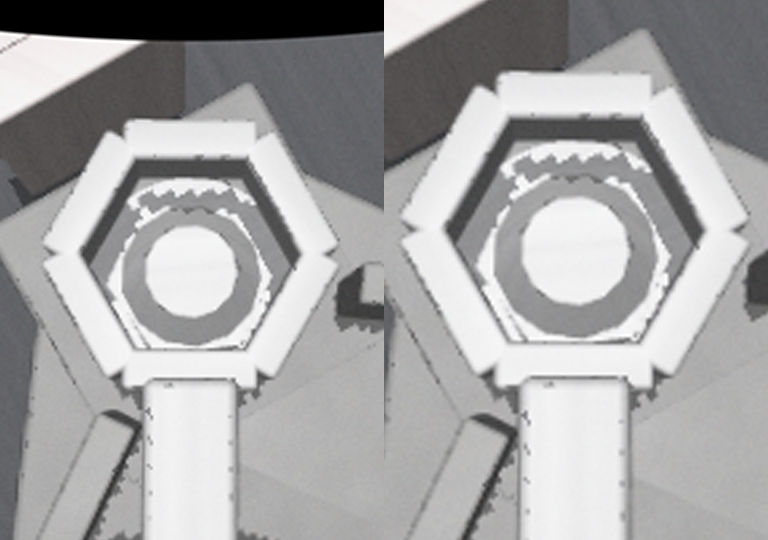

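```bash
python3 -m pendant '[[[0.06,1.1,0,-6.5],[0.06,1.1,0,-6.5],[0.06,1.1,0,-6.5],[0.06,1.1,0,-6.5],[0.06,1.1,0,-6.5],[0.06,1.1,0,-6.5],[0.06,1.1,0,-6.5],[0.06,1.1,0,-6.5],[0.06,1.1,0,-6.5],[0,0,0,0],[0,0,0,0],[0,0,0,0]]]';  python3 ring.py pics/w37.png .056
```

```text
time: 55.1
position: [0.5609, -0.1054, 0.0692]
ee_rot: [-3.141, -0.0, 2.094]
contact_force: [0.5, -0.7, -2.5]
opening: 0.016
pos [ 0.5609 -0.1054  0.0692] psi 119.96 F [ 0.5 -0.7 -2.5] T [-0.08  0.03 -0.02] open 0.016 centre [ 0.5139 -0.0239] panel (540, 384, 3)
```

View pics/w37.png

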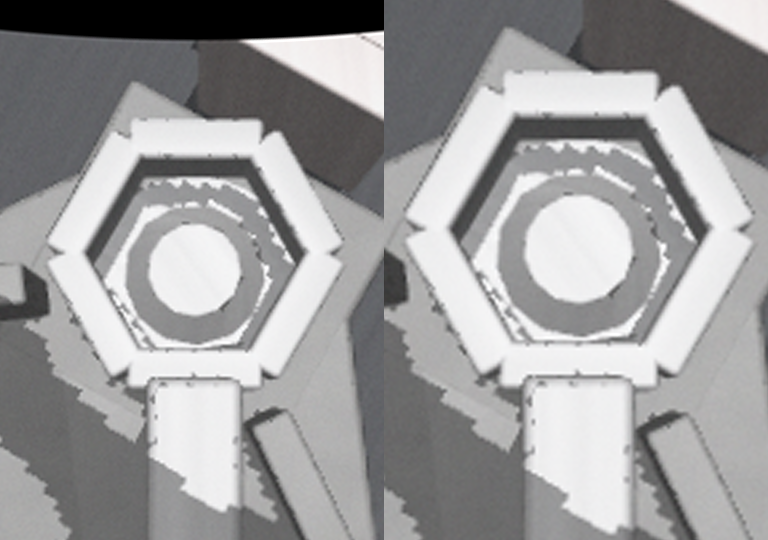

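```bash
python3 -m pendant '[[[0.06,-0.05,0.4,0],[0,0,0.5,0],[0,0,0.5,0],[0,0,0.3,0],[0,0,0,0],[0,0,0,0]]]';  python3 ring.py pics/w38.png .056
```

```text
time: 55.9
position: [0.5607, -0.105, 0.0524]
ee_rot: [3.141, 0.0, 2.095]
contact_force: [0.4, 0.4, -1.8]
opening: 0.0158
pos [ 0.5607 -0.105   0.0524] psi 120.04 F [ 0.4  0.4 -1.8] T [-0.1  -0.02  0.  ] open 0.0158 centre [ 0.5137 -0.0237] panel (540, 384, 3)
```

View pics/w38.png

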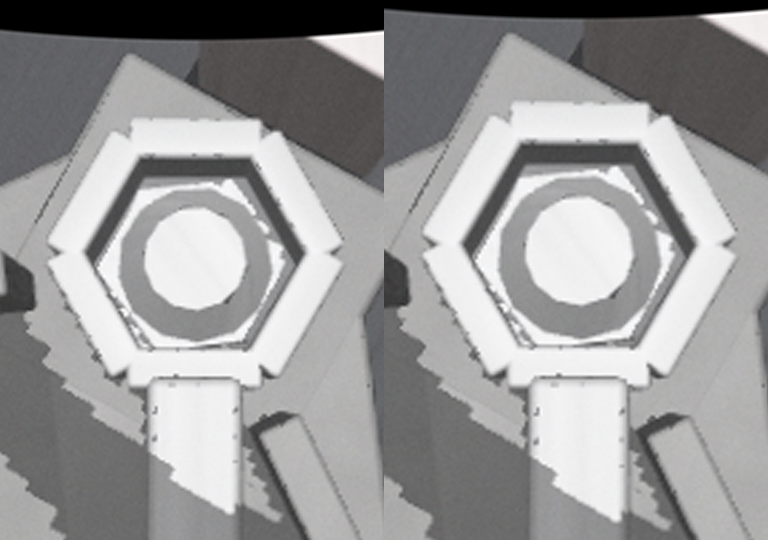

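```bash
python3 -m pendant '[[[0.02,-0.02,0.2,0],[0,0,0.4,0],[0,0,0.4,0],[0,0,0,0],[0,0,0,0]]]'; python3 -m pendant '[[[0,0,0.3,0],[0,0,0.1,0],[0,0,0,0],[0,0,0,0]]]'; python3 -m pendant '[[[0.01,-0.34,0,2],[0.02,-0.675,0,4],[0.02,-0.675,0,4],[0.02,-0.675,0,4],[0.02,-0.675,0,4],[0.02,-0.675,0,4],[0.02,-0.675,0,4],[0.02,-0.675,0,4],[0,0,0,0]]]'; python3 ring.py pics/w39.png .056
```

```text
time: 56.58
position: [0.5604, -0.1049, 0.0423]
ee_rot: [3.141, 0.0, 2.095]
contact_force: [1.3, -1.2, -2.7]
opening: 0.0158
time: 57.08
position: [0.5605, -0.105, 0.0385]
ee_rot: [3.141, 0.0, 2.095]
contact_force: [1.4, -0.8, -0.3]
opening: 0.0159
time: 58.2
position: [0.5122, -0.1179, 0.0386]
ee_rot: [3.141, -0.0, 1.571]
contact_force: [2.4, 1.9, -0.3]
opening: 0.0157
pos [ 0.5122 -0.1179  0.0386] psi 90.0 F [ 2.4  1.9 -0.3] T [ 0.43 -0.44 -0.01] open 0.0157 centre [ 0.5122 -0.0239] panel (540, 384, 3)
```

View pics/w39.png

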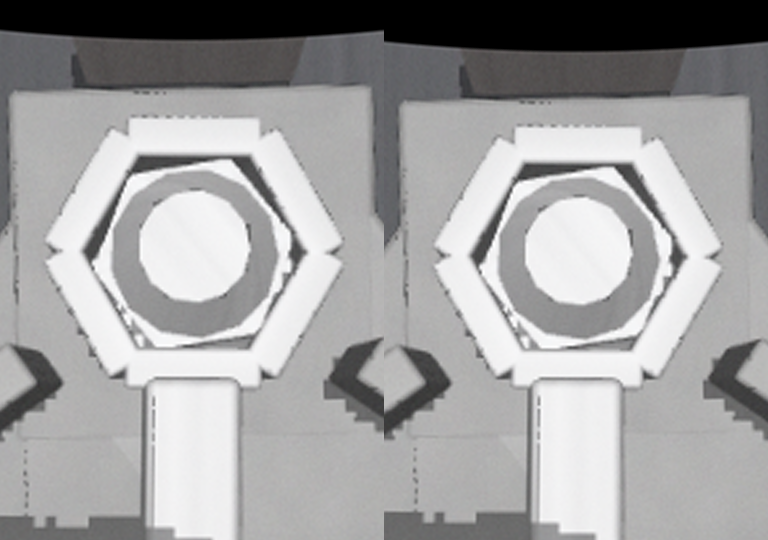

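```bash
python3 -m pendant '[[[0.03,-0.675,0,4],[0.03,-0.675,0,4],[0.03,-0.675,0,4],[0.03,-0.675,0,4],[0.03,-0.675,0,4],[0.03,-0.675,0,4],[0.03,-0.675,0,4],[0,0,0,0],[0,0,0,0]]]';  python3 -m pendant '[[[0.03,-0.34,0,2],[0.03,-0.34,0,2],[0.01,-0.17,0,1],[0,0,0,0],[0,0,0,0]]]';  python3 ring.py pics/w40.png .056
```

```text
time: 59.38
position: [0.4672, -0.1065, 0.0384]
ee_rot: [3.141, -0.0, 1.084]
contact_force: [3.7, 1.1, 0.6]
opening: 0.0156
time: 60.0
position: [0.4601, -0.1023, 0.0385]
ee_rot: [3.14, 0.0, 0.995]
contact_force: [5.2, -4.6, -0.0]
opening: 0.016
pos [ 0.4601 -0.1023  0.0385] psi 57.01 F [ 5.2 -4.6 -0. ] T [-0.62 -0.72  0.04] open 0.016 centre [ 0.5113 -0.0234] panel (540, 384, 3)
```

View pics/w40.png

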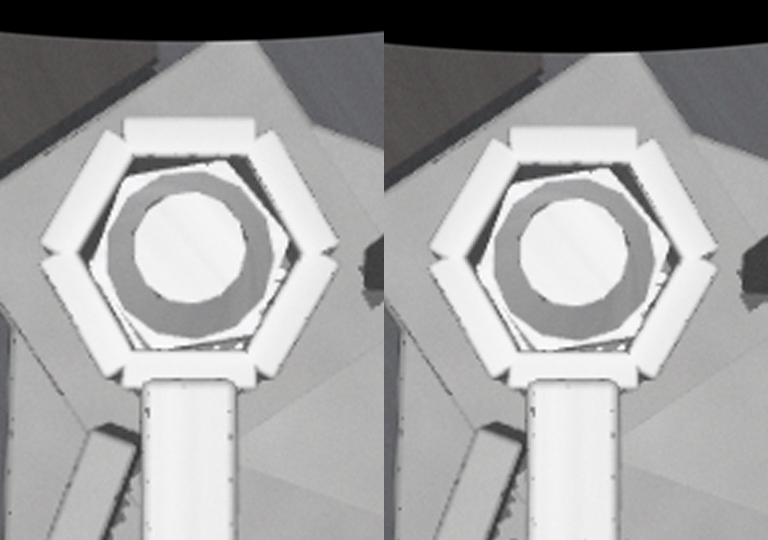

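```bash
python3 -m pendant '[[[-0.02,0.76,0,-4.5],[0,0,0,0],[-0.02,0.07,-0.3,0],[0,0,-0.3,0],[0,0,0,0]]]';  python3 -m pendant '[[[0,0,-0.3,0],[0,0,-0.3,0],[0,0,0,0]]]';python3 -m pendant '[[[0,0,-0.4,0],[0,0,-0.6,0],[0,0,-0.6,0],[0,0,-0.3,0],[0,0,0,0],[0,0,0,0]]]'; python3 ring.py pics/w41.png .056
```

```text
time: 60.68
position: [0.4659, -0.106, 0.0442]
ee_rot: [-3.141, 0.0, 1.074]
contact_force: [3.2, 1.5, -4.5]
opening: 0.0156
time: 61.05
position: [0.4662, -0.1064, 0.0506]
ee_rot: [-3.141, 0.0, 1.074]
contact_force: [0.4, 1.7, -1.7]
opening: 0.0159
time: 61.8
position: [0.4663, -0.1063, 0.0692]
ee_rot: [-3.141, -0.0, 1.074]
contact_force: [-1.0, 0.4, -2.8]
opening: 0.0161
pos [ 0.4663 -0.1063  0.0692] psi 61.55 F [-1.   0.4 -2.8] T [-0.12  0.07 -0.  ] open 0.0161 centre [ 0.5111 -0.0237] panel (540, 384, 3)
```

View pics/w41.png

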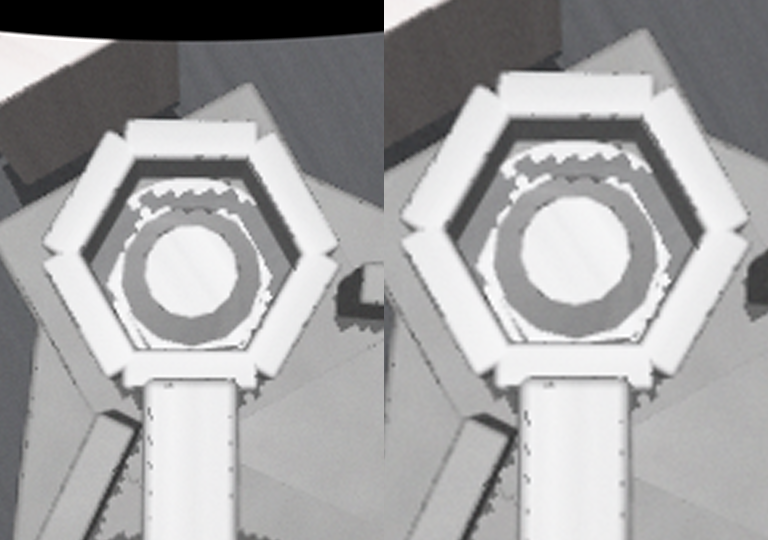

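Same state as last cycle; repeat the reseat with the earlier corrections.

```bash
python3 -m pendant '[[[0.06,1.1,0,-6.5],[0.06,1.1,0,-6.5],[0.06,1.1,0,-6.5],[0.06,1.1,0,-6.5],[0.06,1.1,0,-6.5],[0.06,1.1,0,-6.5],[0.06,1.1,0,-6.5],[0.06,1.1,0,-6.5],[0.06,1.1,0,-6.5],[0,0,0,0],[0,0,0,0],[0,0,0,0]]]';  python3 -m pendant '[[[0.06,-0.05,0.4,0],[0,0,0.5,0],[0,0,0.5,0],[0,0,0.3,0],[0,0,0,0],[0,0,0,0]]]';  python3 ring.py pics/w42.png .056
```

```text
time: 63.35
position: [0.5609, -0.1054, 0.0692]
ee_rot: [-3.141, -0.0, 2.094]
contact_force: [-0.2, 0.2, -3.0]
opening: 0.0156
time: 64.1
position: [0.5607, -0.105, 0.0524]
ee_rot: [3.141, 0.0, 2.095]
contact_force: [-0.3, -0.7, -2.1]
opening: 0.0158
pos [ 0.5607 -0.105   0.0524] psi 120.05 F [-0.3 -0.7 -2.1] T [-0.08 -0.    0.01] open 0.0158 centre [ 0.5137 -0.0237] panel (540, 384, 3)
```

View pics/w42.png

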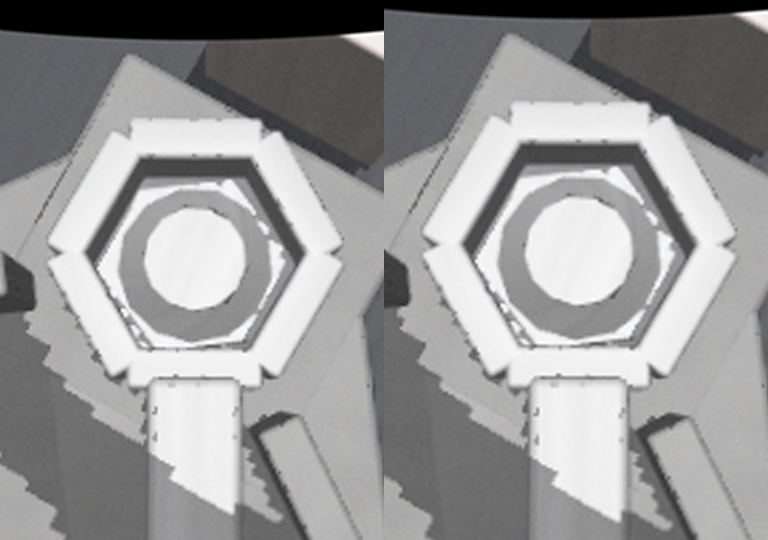

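```bash
python3 -m pendant '[[[0.02,-0.02,0.2,0],[0,0,0.4,0],[0,0,0.4,0],[0,0,0,0],[0,0,0,0]]]'; python3 -m pendant '[[[0,0,0.3,0],[0,0,0.1,0],[0,0,0,0],[0,0,0,0]]]'; python3 -m pendant '[[[0.01,-0.34,0,2],[0.01,-0.34,0,2],[0.01,-0.34,0,2],[0.01,-0.34,0,2],[0,0,0,0]]]';python3 -m pendant '[[[0.01,-0.34,0,2],[0,0,0,0]]]';python3 -m pendant '[[[0.01,-0.34,0,2],[0,0,0,0]]]'; python3 ring.py pics/w43.png .056
```

```text
time: 64.78
position: [0.5604, -0.105, 0.0422]
ee_rot: [3.142, -0.0, 2.095]
contact_force: [0.7, 1.0, -2.0]
opening: 0.0159
time: 65.28
position: [0.5605, -0.105, 0.0385]
ee_rot: [3.141, 0.0, 2.095]
contact_force: [0.3, -0.4, 1.2]
opening: 0.0157
time: 65.9
position: [0.5483, -0.111, 0.0385]
ee_rot: [3.141, 0.0, 1.954]
contact_force: [5.0, -1.2, 0.5]
opening: 0.0161
time: 66.15
position: [0.5451, -0.1122, 0.0385]
ee_rot: [3.141, 0.0, 1.92]
contact_force: [4.2, 0.7, 0.7]
opening: 0.0156
time: 66.4
position: [0.542, -0.1132, 0.0385]
ee_rot: [3.141, 0.0, 1.886]
contact_force: [4.8, -0.5, 0.3]
opening: 0.0158
pos [ 0.542  -0.1132  0.0385] psi 108.04 F [ 4.8 -0.5  0.3] T [ 0.09 -0.69 -0.07] open 0.0158 centre [ 0.5129 -0.0239] panel (540, 384, 3)
```

View pics/w43.png

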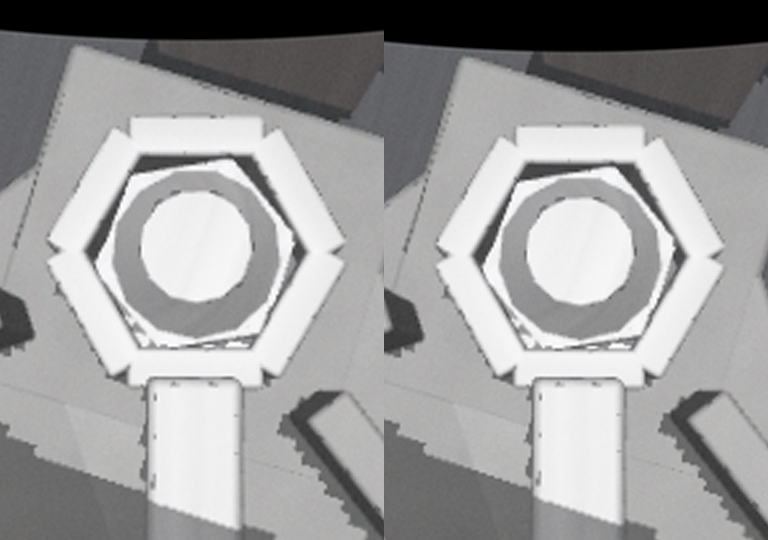

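```bash
python3 -m pendant '[[[0.01,-0.34,0,2],[0,0,0,0]]]';python3 -m pendant '[[[0.01,-0.34,0,2],[0,0,0,0]]]';python3 -m pendant '[[[0.01,-0.34,0,2],[0,0,0,0]]]'
```

```text
time: 66.7
position: [0.5392, -0.1141, 0.0386]
ee_rot: [3.14, 0.001, 1.851]
contact_force: [6.7, 0.7, 0.4]
opening: 0.0157
time: 66.95
position: [0.5365, -0.1148, 0.0387]
ee_rot: [3.139, 0.001, 1.817]
contact_force: [8.4, 0.9, -0.7]
opening: 0.0156
time: 67.2
position: [0.5336, -0.1156, 0.0388]
ee_rot: [3.138, 0.002, 1.782]
contact_force: [10.0, 1.6, -0.8]
opening: 0.0156
```

```bash
python3 -m pendant '[[[0.01,-0.34,0,2],[0,0,0,0],[0,0,0,0]]]'; python3 ring.py pics/w44.png .056
```

```text
time: 67.58
position: [0.5303, -0.1163, 0.0389]
ee_rot: [3.138, 0.002, 1.747]
contact_force: [8.4, 0.7, -0.0]
opening: 0.0158
pos [ 0.5303 -0.1163  0.0389] psi 100.12 F [ 8.4  0.7 -0. ] T [ 0.34 -1.5   0.37] open 0.0158 centre [ 0.5138 -0.0237] panel (540, 384, 3)
```

View pics/w44.png

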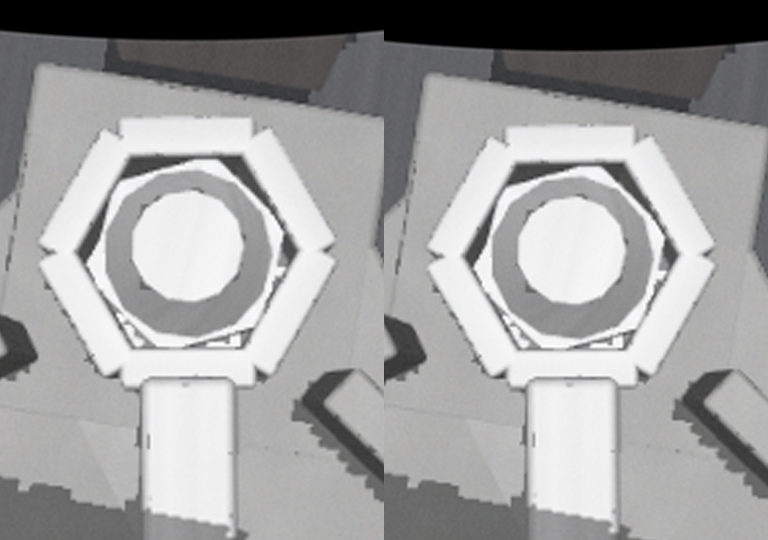

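```bash
python3 -m pendant '[[[0.02,0.675,0,-4],[0.02,0.675,0,-4],[0.02,0.675,0,-4],[0,0,0,0],[0,0,0,0]]]'; python3 ring.py pics/w45.png .056
```

```text
time: 68.25
position: [0.5478, -0.1111, 0.0385]
ee_rot: [3.142, 0.001, 1.954]
contact_force: [2.0, -3.9, 2.7]
opening: 0.0159
pos [ 0.5478 -0.1111  0.0385] psi 111.98 F [ 2.  -3.9  2.7] T [-0.52 -0.34 -0.28] open 0.0159 centre [ 0.5126 -0.024 ] panel (540, 384, 3)
```

View pics/w45.png

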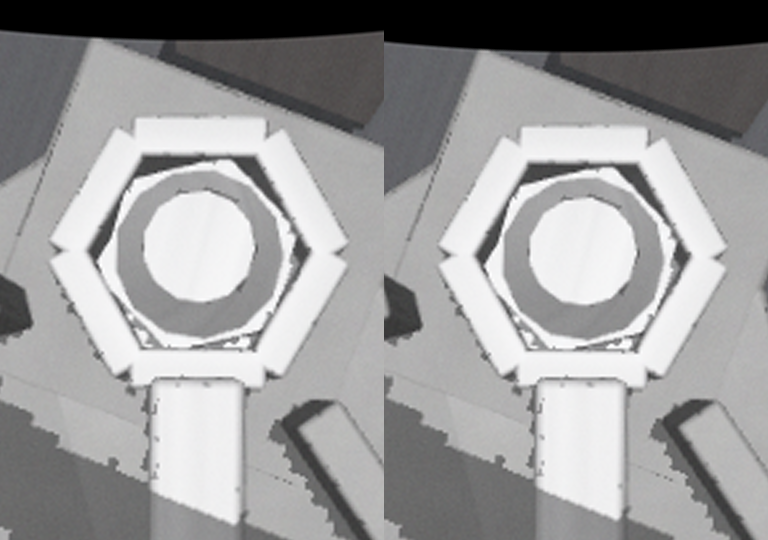

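Run:
```python
from h import *
o=[cv2.resize(cv2.imread(f"pics/w{i}.png")[100:400,30:360],None,fx=1.2,fy=1.2,interpolation=cv2.INTER_CUBIC) for i in(43,45)]
cv2.imwrite("pics/cmp.png",np.hstack(o))
s=r.read_state();print(s["contact_force"],s["ft_torque"])
```

```text
[ 2.2095134  -4.71788761  2.16326752] [-0.57186839 -0.38817283 -0.21982617]
```

View pics/cmp.png

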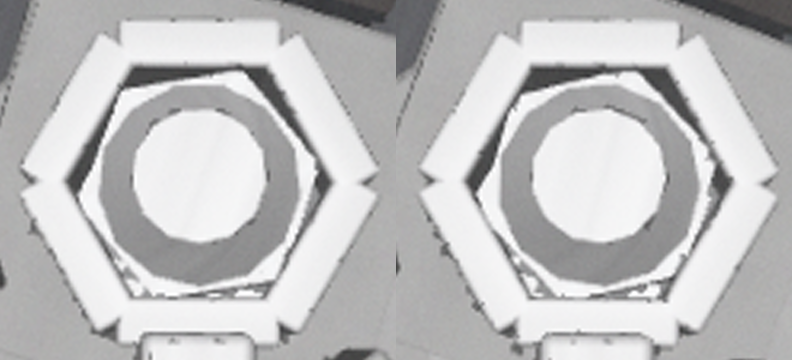

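```bash
python3 -m pendant '[[[0.01,0.34,0,-2],[0.01,0.34,0,-2],[0,0,0,0],[0,0,0,0]]]'; python3 ring.py pics/w46.png .056
```

```text
time: 68.8
position: [0.554, -0.1085, 0.0385]
ee_rot: [-3.142, 0.001, 2.025]
contact_force: [2.7, -4.5, 2.5]
opening: 0.0156
pos [ 0.554  -0.1085  0.0385] psi 116.01 F [ 2.7 -4.5  2.5] T [-0.7  -0.32 -0.3 ] open 0.0156 centre [ 0.5128 -0.024 ] panel (540, 384, 3)
```

View pics/w46.png

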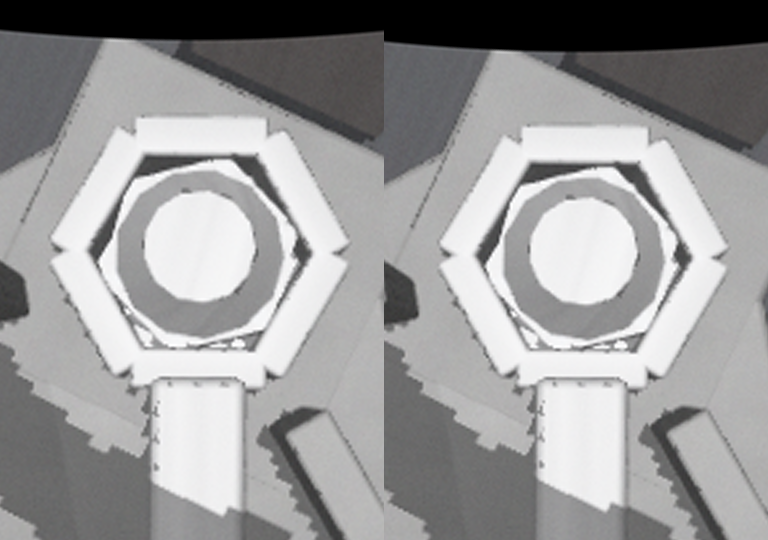

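```bash
python3 -m pendant '[[[0.01,-0.34,0,2],[0.01,-0.34,0,2],[0.01,-0.34,0,2],[0,0,0,0]]]';python3 -m pendant '[[[0.01,-0.17,0,1],[0,0,0,0]]]';python3 -m pendant '[[[0.01,-0.17,0,1],[0,0,0,0]]]';python3 ring.py pics/w47.png .056
```

```text
time: 69.35
position: [0.5453, -0.1121, 0.0387]
ee_rot: [3.14, 0.001, 1.92]
contact_force: [4.7, -3.2, 1.2]
opening: 0.0157
time: 69.6
position: [0.5439, -0.1126, 0.0387]
ee_rot: [3.14, 0.002, 1.903]
contact_force: [5.7, -3.6, 1.0]
opening: 0.0157
time: 69.85
position: [0.5423, -0.1131, 0.0387]
ee_rot: [3.139, 0.002, 1.885]
contact_force: [6.2, -4.3, 0.7]
opening: 0.016
pos [ 0.5423 -0.1131  0.0387] psi 108.03 F [ 6.2 -4.3  0.7] T [-0.5  -0.85 -0.01] open 0.016 centre [ 0.5132 -0.0238] panel (540, 384, 3)
```

View pics/w47.png

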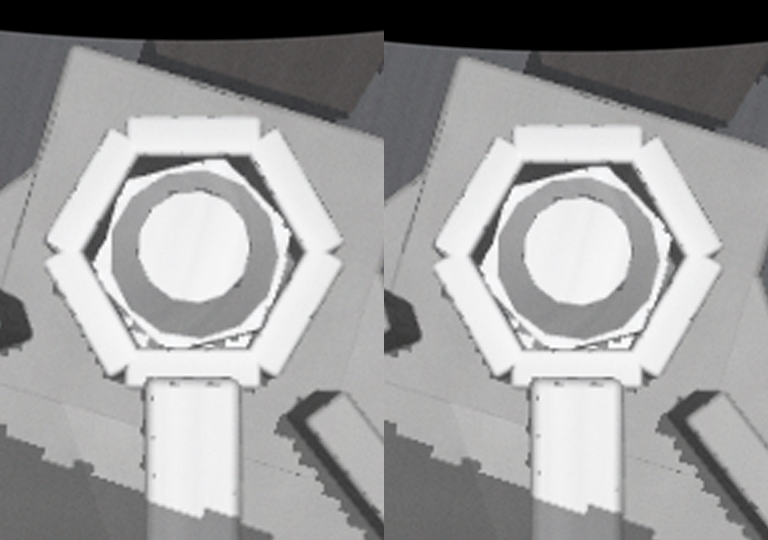

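```bash
python3 -m pendant '[[[-0.08,0,-0.02,0],[0,0,0,0],[0,0,0,0]]]';python3 -m pendant '[[[-0.06,0,-0.02,0],[0,0,0,0],[0,0,0,0]]]';python3 -m pendant '[[[0,0.12,0,-0.7],[0,0,0,0],[0,0,0,0]]]';python3 ring.py pics/w48.png .056
```

```text
time: 70.28
position: [0.5422, -0.1132, 0.0387]
ee_rot: [3.14, 0.0, 1.886]
contact_force: [5.0, -1.4, 1.5]
opening: 0.0152
time: 70.65
position: [0.5421, -0.1133, 0.0387]
ee_rot: [3.14, -0.001, 1.885]
contact_force: [5.5, 1.1, -0.1]
opening: 0.016
time: 71.03
position: [0.5426, -0.1131, 0.0385]
ee_rot: [-3.141, -0.001, 1.898]
contact_force: [2.4, 2.5, 0.0]
opening: 0.0159
pos [ 0.5426 -0.1131  0.0385] psi 108.72 F [2.4 2.5 0. ] T [ 0.4  -0.44 -0.34] open 0.0159 centre [ 0.5124 -0.0241] panel (540, 384, 3)
```

View pics/w48.png

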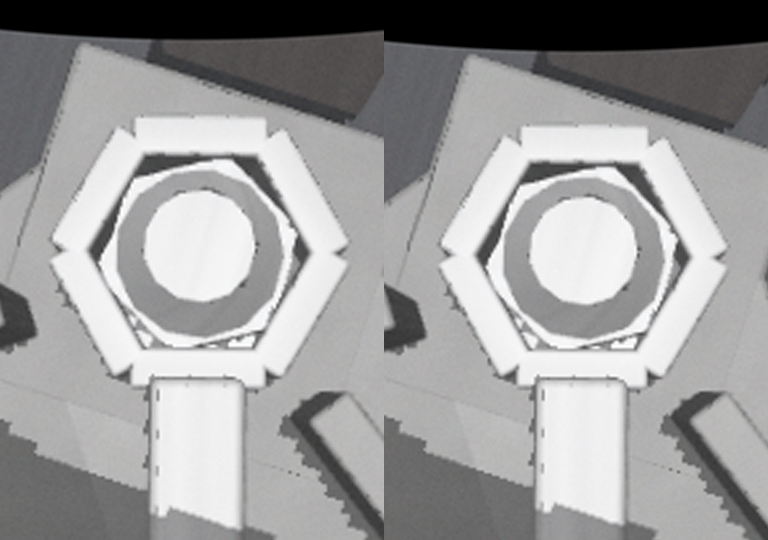

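```bash
python3 -m pendant '[[[0.03,0,-0.2,0],[0,0,-0.2,0],[0,0,-0.2,0],[0,0,0,0],[0,0,0,0]]]';python3 ring.py pics/w49.png .056
```

```text
time: 71.7
position: [0.5424, -0.1128, 0.0438]
ee_rot: [-3.141, -0.001, 1.898]
contact_force: [3.3, 2.7, -8.2]
opening: 0.0156
pos [ 0.5424 -0.1128  0.0438] psi 108.76 F [ 3.3  2.7 -8.2] T [ 0.25 -0.81 -0.17] open 0.0156 centre [ 0.5122 -0.0238] panel (540, 384, 3)
```

View pics/w49.png

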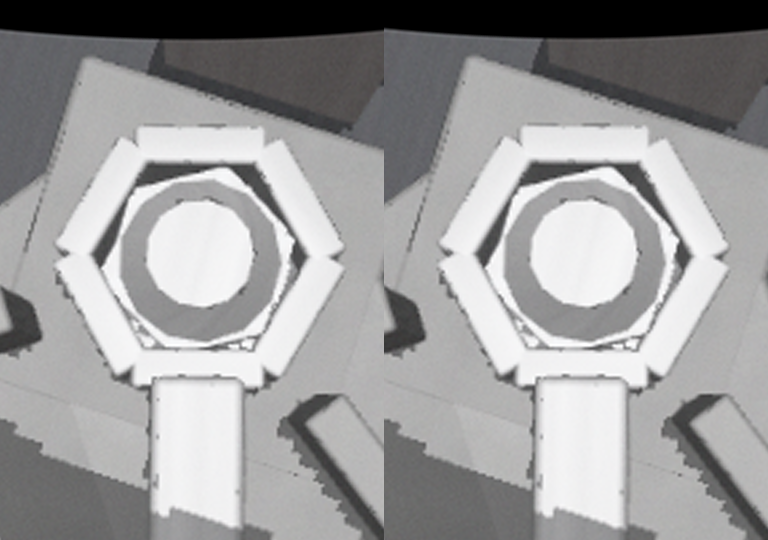

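```bash
python3 -m pendant '[[[0,0,0.2,0],[0,0,0.2,0],[0,0,0.2,0],[0,0,0,0],[0,0,0,0]]]';python3 -m pendant '[[[0,0,0,0],[0,0,0,0],[0,0,0,0],[0,0,0,0]]]' 0.4; python3 ring.py pics/w50.png .056
```

```text
time: 72.38
position: [0.5432, -0.1131, 0.0392]
ee_rot: [3.141, 0.0, 1.898]
contact_force: [3.1, 4.8, 3.3]
opening: 0.0155
time: 72.88
position: [0.5426, -0.1135, 0.0386]
ee_rot: [-3.141, -0.0, 1.898]
contact_force: [0.0, 0.7, 0.4]
opening: 0.0368
pos [ 0.5426 -0.1135  0.0386] psi 108.74 F [0.  0.7 0.4] T [-0.05 -0.   -0.  ] open 0.0368 centre [ 0.5124 -0.0245] panel (540, 384, 3)
```

View pics/w50.png

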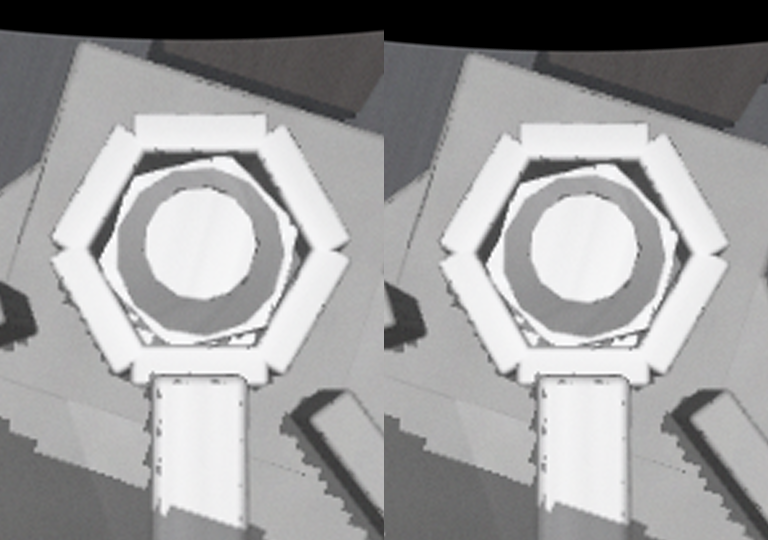

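```bash
python3 -m pendant '[[[0,0.08,0,0.5],[0,0,0,0]]]'; python3 -m pendant '[[[0,0,0,0],[0,0,0,0],[0,0,0,0],[0,0,0,0]]]' 0; python3 -m pendant '[[[0.01,0.34,0,-2],[0.01,0.34,0,-2],[0,0,0,0],[0,0,0,0]]]';python3 ring.py pics/w51.png .056
```

```text
time: 73.18
position: [0.5437, -0.1131, 0.0387]
ee_rot: [3.141, 0.0, 1.889]
contact_force: [0.3, 0.3, 0.4]
opening: 0.0369
time: 73.68
position: [0.5435, -0.1131, 0.0387]
ee_rot: [-3.142, -0.0, 1.889]
contact_force: [0.2, -0.5, 0.6]
opening: 0.0159
time: 74.18
position: [0.55, -0.1106, 0.0386]
ee_rot: [3.142, -0.0, 1.959]
contact_force: [-0.3, -1.7, -2.6]
opening: 0.016
pos [ 0.55   -0.1106  0.0386] psi 112.26 F [-0.3 -1.7 -2.6] T [-0.22  0.2   0.21] open 0.016 centre [ 0.5144 -0.0236] panel (540, 384, 3)
```

View pics/w51.png

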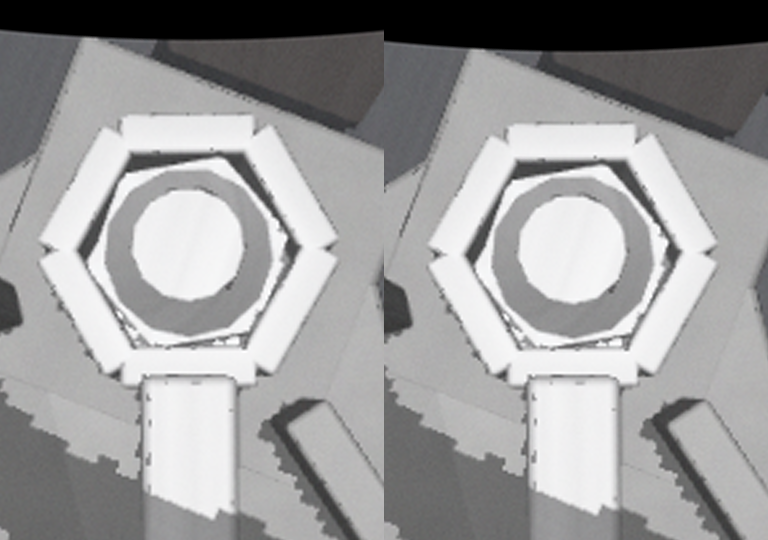

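```bash
python3 -m pendant '[[[0.01,0.34,0,-2],[0,0,0,0],[0,0,0,0]]]'; python3 -m pendant '[[[0,0,-0.2,0],[0,0,-0.2,0],[0,0,-0.2,0],[0,0,0,0],[0,0,0,0]]]';python3 ring.py pics/w52.png .056
```

```text
time: 74.6
position: [0.553, -0.1093, 0.0387]
ee_rot: [-3.142, -0.0, 1.994]
contact_force: [-1.6, -1.2, -2.2]
opening: 0.016
time: 75.22
position: [0.553, -0.1092, 0.0448]
ee_rot: [3.141, -0.0, 1.994]
contact_force: [-1.1, -0.7, -3.1]
opening: 0.0158
pos [ 0.553  -0.1092  0.0448] psi 114.25 F [-1.1 -0.7 -3.1] T [-0.21  0.14  0.15] open 0.0158 centre [ 0.5144 -0.0235] panel (540, 384, 3)
```

View pics/w52.png

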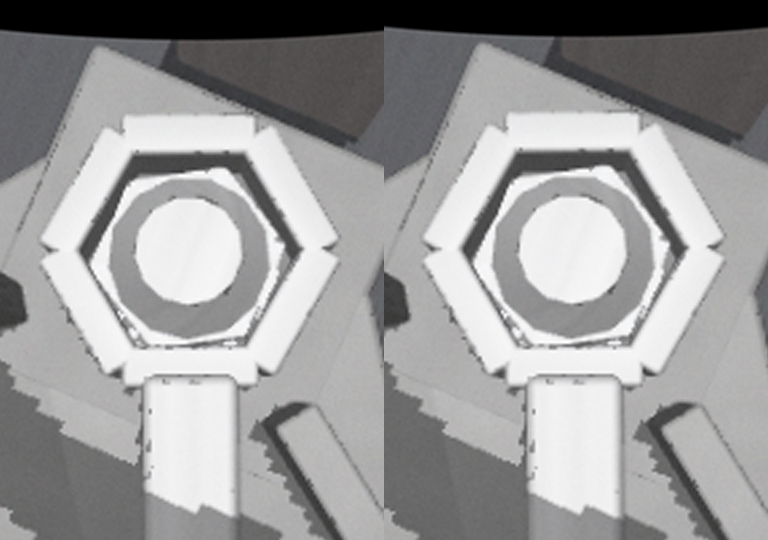

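Free and lifting level, lag ~5°. Continue lifting.

```bash
python3 -m pendant '[[[0,0,-0.3,0],[0,0,-0.4,0],[0,0,-0.5,0],[0,0,-0.6,0],[0,0,-0.6,0],[0,0,0,0],[0,0,0,0]]]';python3 ring.py pics/w53.png .056 .048
```

```text
time: 76.15
position: [0.5529, -0.1092, 0.0686]
ee_rot: [-3.142, -0.0, 1.994]
contact_force: [0.7, -0.3, -1.7]
opening: 0.0156
pos [ 0.5529 -0.1092  0.0686] psi 114.24 F [ 0.7 -0.3 -1.7] T [-0.17  0.02 -0.01] open 0.0156 centre [ 0.5144 -0.0235] panel (540, 384, 3)
```

View pics/w53.png

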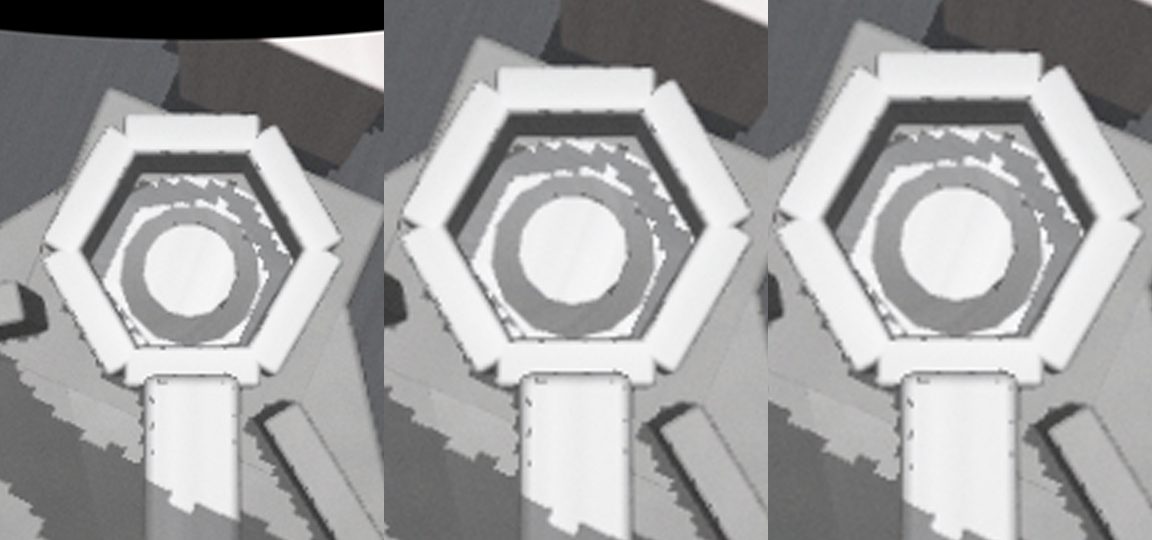

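```bash
python3 -m pendant '[[[0,0,-1.5,0],[-1,0,-2.5,0],[-3,0,-2,0],[-3,0,0,0],[-2,0,0,0],[-1,0,0,0],[0,0,0,0],[0,0,0,0]]]';python3 look.py pics/w54.png .5127 -.0207 1.05 60 60 .048 10
```

```text
time: 77.2
position: [0.5938, -0.1996, 0.1288]
ee_rot: [-3.141, -0.001, 1.994]
contact_force: [0.9, 0.3, -3.4]
opening: 0.0155
```

View pics/w54.png

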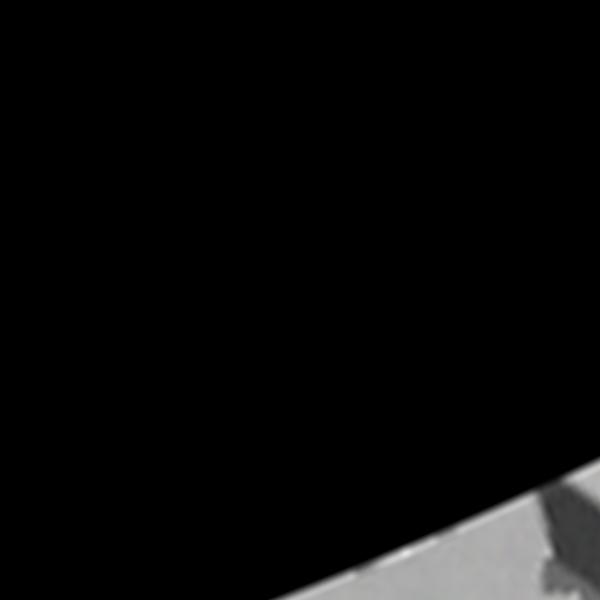

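View pics/w54_raw.png

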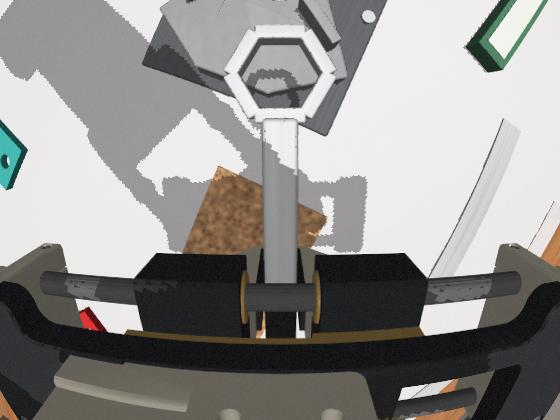

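```bash
python3 go.py .60 -.11 .16 95 40
```

```text
t 77.25 pos [ 0.5938 -0.1996  0.1288] rpy deg [-1.7999e+02 -4.0000e-02  1.1428e+02] F [-0.5  0.3 -3. ] open 0.0157
total tool-frame cm [ 7.91  4.25 -3.12] turn 19.28 n 3
[[2.64,1.42,-1.04,6.4],[2.78,1.11,-1.04,6.4],[2.89,0.79,-1.04,6.4]]
```

```bash
python3 -m pendant '[[[1.3,0.7,-0.5,3.2],[2.64,1.3,-1.04,6.4],[2.78,1.1,-1.04,6.4],[1.3,0.4,-0.5,3.2],[0,0,0,0],[0,0,0,0]]]';python3 look.py pics/w54.png .5127 -.0207 1.05 60 60 .048 10;python3 go.py .60 -.11 .16 95 40
```

```text
time: 78.0
position: [0.6032, -0.1135, 0.1593]
ee_rot: [-3.141, 0.0, 1.66]
contact_force: [0.6, -0.6, -2.4]
opening: 0.0159
t 78.05 pos [ 0.6031 -0.1138  0.1592] rpy deg [-1.7996e+02 -1.0000e-02  9.5080e+01] F [-1.1 -1.  -2.3] open 0.016
total tool-frame cm [ 0.4  -0.28 -0.08] turn 0.08 n 1
[[0.4,-0.28,-0.08,0.1]]
```

View pics/w54.png

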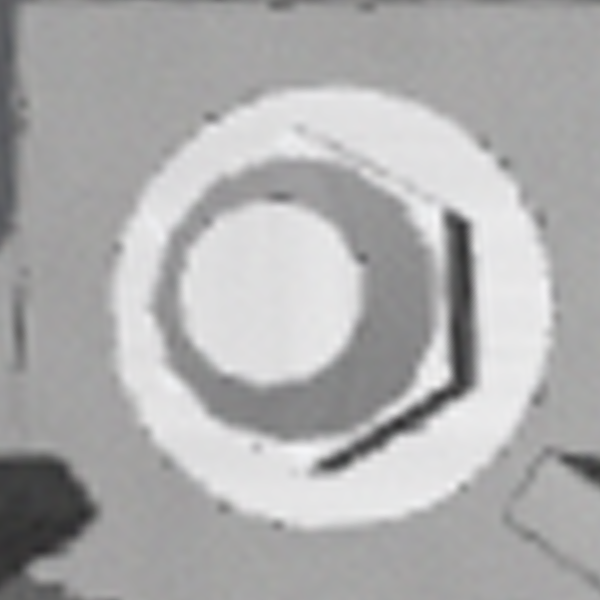

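View pics/w54_raw.png

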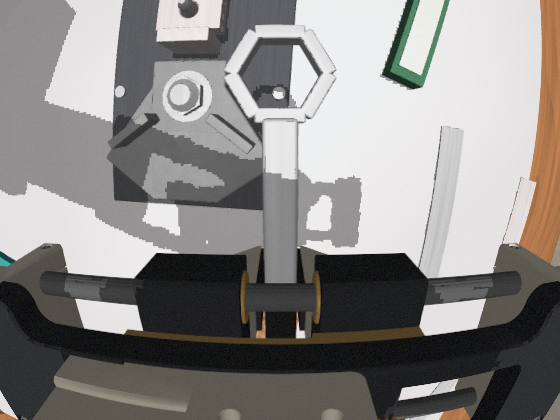

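```bash
python3 go.py .5594 -.1059 .085 118.5 30
```

```text
t 78.05 pos [ 0.6031 -0.1138  0.1592] rpy deg [-1.7996e+02 -1.0000e-02  9.5080e+01] F [-1.1 -1.  -2.3] open 0.016
total tool-frame cm [ 1.17 -4.28  7.42] turn -23.42 n 3
[[0.39,-1.43,2.47,-7.8],[0.58,-1.36,2.47,-7.8],[0.76,-1.27,2.47,-7.8]]
```

```bash
python3 -m pendant '[[[0.2,-0.7,0.5,-4],[0.39,-1.43,1.5,-7.5],[0.58,-1.36,2.4,-7.5],[0.2,-0.64,2,-4.4],[0,0,1,0],[0,0,0,0],[0,0,0,0],[0,0,0,0]]]';python3 go.py .5594 -.1059 .0686 118.5 30
```

```text
time: 79.05
position: [0.5609, -0.1096, 0.0862]
ee_rot: [3.14, 0.001, 2.067]
contact_force: [0.1, -0.1, -2.2]
opening: 0.016
t 79.05 pos [ 0.5609 -0.1096  0.0862] rpy deg [1.7994e+02 6.0000e-02 1.1843e+02] F [ 0.1 -0.1 -2.2] open 0.016
total tool-frame cm [0.4  0.04 1.76] turn -0.07 n 1
[[0.4,0.04,1.76,-0.1]]
```

```bash
python3 -m pendant '[[[0.4,0.04,0.8,0],[0,0,0.8,0],[0,0,0.2,0],[0,0,0,0],[0,0,0,0],[0,0,0,0]]]';python3 ring.py pics/w55.png .056 .048
```

```text
time: 79.8
position: [0.5589, -0.1058, 0.0677]
ee_rot: [3.141, 0.0, 2.067]
contact_force: [-0.3, 0.6, -2.7]
opening: 0.0154
pos [ 0.5589 -0.1058  0.0677] psi 118.44 F [-0.3  0.6 -2.7] T [-0.07  0.02  0.02] open 0.0154 centre [ 0.5141 -0.0232] panel (540, 384, 3)
```

View pics/w55.png

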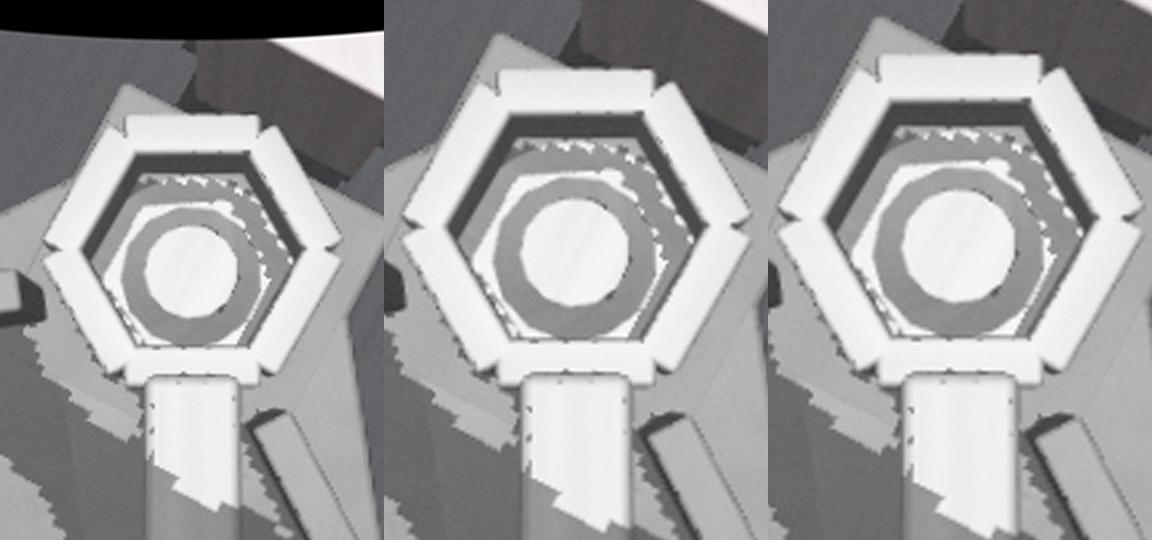

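```bash
python3 -m pendant '[[[-0.04,0.02,0.4,0],[0,0,0.5,0],[0,0,0.5,0],[0,0,0,0],[0,0,0,0]]]';python3 -m pendant '[[[0,0,0.4,0],[0,0,0.4,0],[0,0,0.4,0],[0,0,0,0],[0,0,0,0]]]';python3 ring.py pics/w56.png .056
```

```text
time: 80.47
position: [0.5591, -0.106, 0.0535]
ee_rot: [3.142, -0.0, 2.067]
contact_force: [0.1, 0.7, -2.7]
opening: 0.0158
time: 81.1
position: [0.5591, -0.1059, 0.0415]
ee_rot: [3.142, -0.0, 2.067]
contact_force: [0.4, 0.9, -1.4]
opening: 0.0157
pos [ 0.5591 -0.1059  0.0415] psi 118.45 F [ 0.4  0.9 -1.4] T [-0.09 -0.07  0.01] open 0.0157 centre [ 0.5143 -0.0233] panel (540, 384, 3)
```

View pics/w56.png

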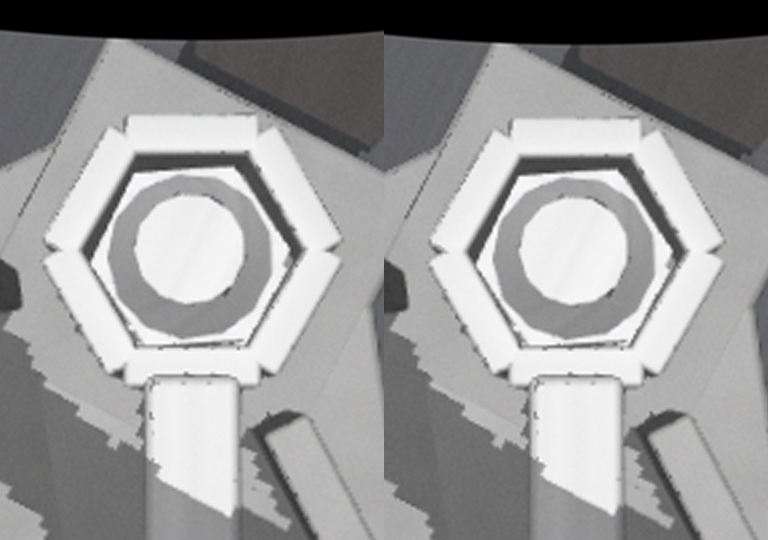

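```bash
python3 -m pendant '[[[0.01,-0.34,0.1,2],[0.01,-0.34,0.1,2],[0,0,0,0]]]';for i in 1; do python3 -m pendant '[[[0.01,-0.26,0,1.5],[0,0,0,0]]]'; done; python3 -m pendant '[[[0.01,-0.26,0,1.5],[0,0,0,0]]]'; python3 -m pendant '[[[0.01,-0.26,0,1.5],[0,0,0,0]]]'
```

```text
time: 81.53
position: [0.5529, -0.1093, 0.0397]
ee_rot: [3.141, 0.0, 1.996]
contact_force: [0.6, -1.2, -1.4]
opening: 0.0159
time: 81.78
position: [0.5509, -0.1102, 0.0397]
ee_rot: [3.141, 0.001, 1.971]
contact_force: [1.3, -2.5, -2.2]
opening: 0.0162
time: 82.02
position: [0.5486, -0.1111, 0.0398]
ee_rot: [3.14, 0.001, 1.945]
contact_force: [3.8, -2.4, -2.4]
opening: 0.0155
time: 82.28
position: [0.5461, -0.1121, 0.0397]
ee_rot: [3.141, 0.001, 1.918]
contact_force: [3.6, -3.3, -2.2]
opening: 0.0154
```

```bash
python3 -m pendant '[[[0,-0.26,0,1.5],[0,0,0,0]]]'; python3 -m pendant '[[[0,-0.26,0,1.5],[0,0,0,0]]]'; python3 ring.py pics/w57.png .056
```

```text
time: 82.52
position: [0.5436, -0.113, 0.0397]
ee_rot: [3.141, 0.001, 1.891]
contact_force: [4.4, -3.3, -2.0]
opening: 0.0155
time: 82.78
position: [0.5413, -0.1137, 0.0398]
ee_rot: [3.14, 0.001, 1.865]
contact_force: [3.4, -1.9, -2.0]
opening: 0.0157
pos [ 0.5413 -0.1137  0.0398] psi 106.88 F [ 3.4 -1.9 -2. ] T [-0.52 -0.67  0.18] open 0.0157 centre [ 0.514  -0.0238] panel (540, 384, 3)
```

View pics/w57.png

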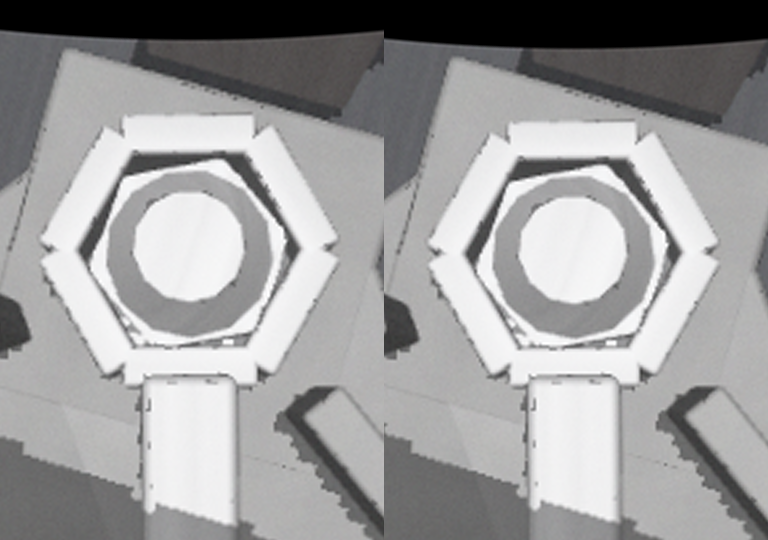

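```bash
python3 -m pendant '[[[-0.05,0.08,0.13,-0.5],[0,0,0,0],[0,0,0,0]]]';python3 -m pendant '[[[0,0,0,0],[0,0,0,0],[0,0,0,0]]]' 0.4; python3 ring.py pics/w58.png .056;python3 -m pendant '[[[0,0,0,0],[0,0,0,0],[0,0,0,0],[0,0,0,0]]]' 0;  python3 -m pendant '[[[0.01,0.34,0,-2],[0.01,0.34,0,-2],[0,0,0,0],[0,0,0,0]]]';python3 ring.py pics/w59.png .056
```

```text
time: 83.2
position: [0.5418, -0.1137, 0.0385]
ee_rot: [3.141, 0.0, 1.875]
contact_force: [2.5, -2.4, 3.2]
opening: 0.0161
time: 83.58
position: [0.5411, -0.1133, 0.0379]
ee_rot: [-3.141, -0.001, 1.875]
contact_force: [-0.6, -0.1, 0.0]
opening: 0.0362
pos [ 0.5411 -0.1133  0.0379] psi 107.45 F [-0.6 -0.1  0. ] T [-0.04  0.03 -0.02] open 0.0362 centre [ 0.5129 -0.0236] panel (540, 384, 3)
time: 84.12
position: [0.542, -0.1136, 0.0382]
ee_rot: [3.141, 0.0, 1.875]
contact_force: [2.1, 1.8, -1.2]
opening: 0.0155
time: 84.62
position: [0.5483, -0.1113, 0.0382]
ee_rot: [3.141, 0.0, 1.945]
contact_force: [1.0, 0.3, -0.7]
opening: 0.0155
pos [ 0.5483 -0.1113  0.0382] psi 111.44 F [ 1.   0.3 -0.7] T [-0.06 -0.19 -0.  ] open 0.0155 centre [ 0.5139 -0.0238] panel (540, 384, 3)
```

View pics/w59.png

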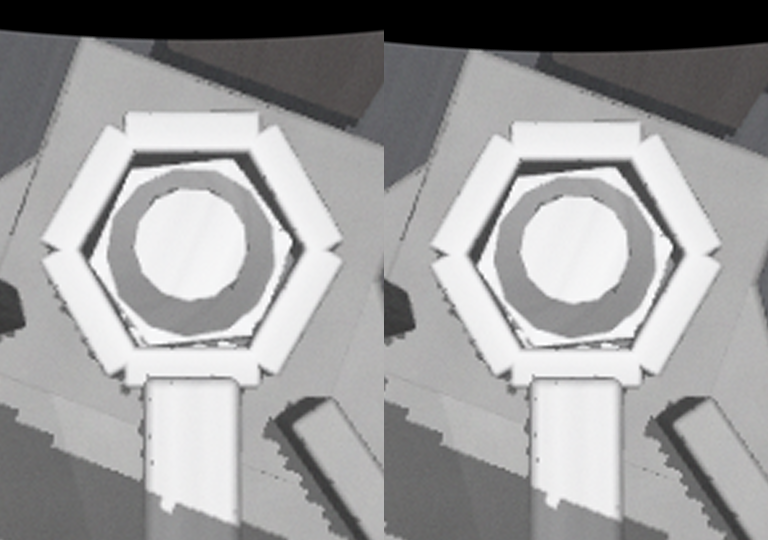

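```bash
python3 -m pendant '[[[0.01,0.34,0,-2],[0,0,0,0],[0,0,-0.3,0],[0,0,-0.3,0],[0,0,0,0]]]'; python3 -m pendant '[[[0,0,-0.3,0],[0,0,-0.3,0],[0,0,-0.4,0],[0,0,-0.6,0],[0,0,-0.8,0],[0,0,0,0],[0,0,0,0]]]';python3 ring.py pics/w60.png .056
```

```text
time: 85.3
position: [0.5513, -0.11, 0.0444]
ee_rot: [3.141, 0.0, 1.98]
contact_force: [-0.1, 1.0, -2.2]
opening: 0.0159
time: 86.18
position: [0.5511, -0.1099, 0.0682]
ee_rot: [3.142, -0.0, 1.98]
contact_force: [-0.2, -0.1, -1.9]
opening: 0.0156
pos [ 0.5511 -0.1099  0.0682] psi 113.45 F [-0.2 -0.1 -1.9] T [-0.13  0.02  0.02] open 0.0156 centre [ 0.5137 -0.0237] panel (540, 384, 3)
```

View pics/w60.png

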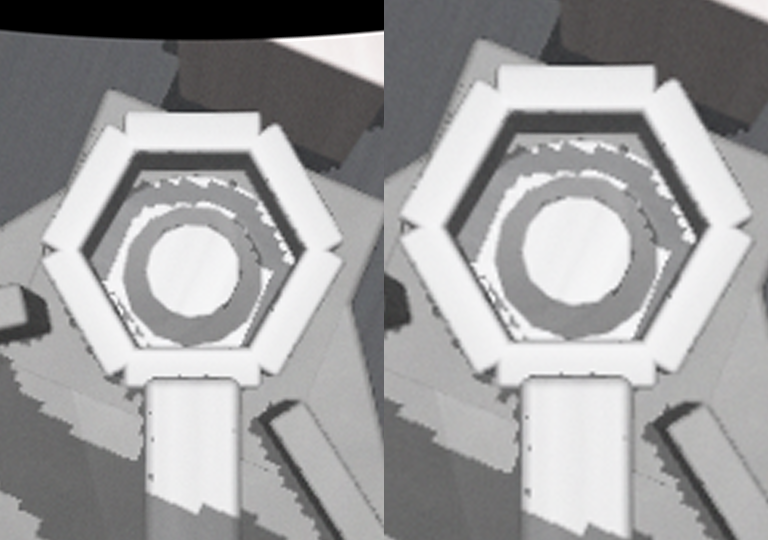

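Free. Raise, swing aside, and check the nut angle as before.

```bash
python3 -m pendant '[[[0,0,-1.5,0],[0,0,-2.5,0],[0,0,-2.5,0],[0,0,-1.5,0],[0,0,0,0]]]'; python3 go.py .603 -.114 .16 95 40
```

```text
time: 86.85
position: [0.5518, -0.1102, 0.1495]
ee_rot: [3.14, 0.002, 1.98]
contact_force: [-0.2, 0.9, -2.6]
opening: 0.0153
t 86.85 pos [ 0.5518 -0.1102  0.1495] rpy deg [1.7988e+02 1.0000e-01 1.1345e+02] F [-0.2  0.9 -2.6] open 0.0153
total tool-frame cm [-2.39  4.55 -1.03] turn 18.45 n 3
[[-0.8,1.52,-0.34,6.1],[-0.63,1.59,-0.34,6.1],[-0.46,1.65,-0.34,6.1]]
```

```bash
python3 -m pendant '[[[-0.8,1.52,-0.34,6.1],[-0.63,1.59,-0.34,6.1],[-0.46,1.65,-0.34,6.2],[0,0,0,0],[0,0,0,0],[0,0,0,0]]]';python3 look.py pics/w61.png .5127 -.0207 1.05 60 60 .048 10
python3 - <<'E'
from h import *
im=cv2.imread("pics/w61_raw.png"); cal=np.load("pics/w61_cal.npy",allow_pickle=True).item()
ortho("wrist",im,cal,.5115,.06,np.deg2rad(1.05),120,200,0.052,3,"pics/w61s.png")
E
```

```text
time: 87.6
position: [0.6017, -0.1137, 0.158]
ee_rot: [-3.14, -0.001, 1.66]
contact_force: [0.4, -0.3, -1.6]
opening: 0.0155
```

View pics/w61.png

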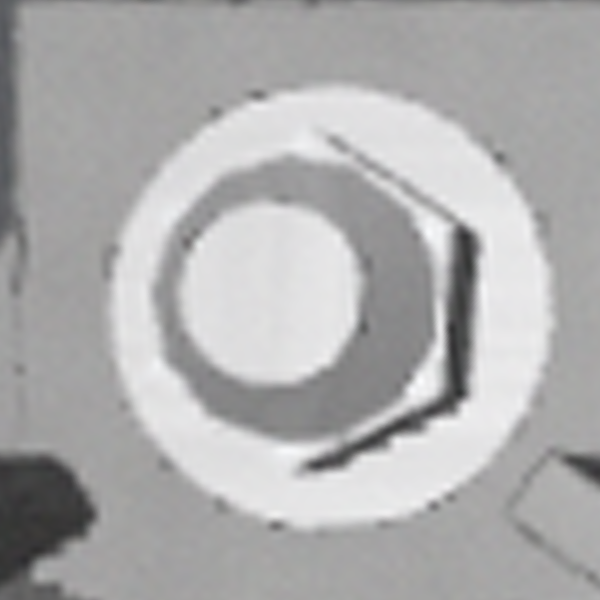

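View pics/w61_raw.png

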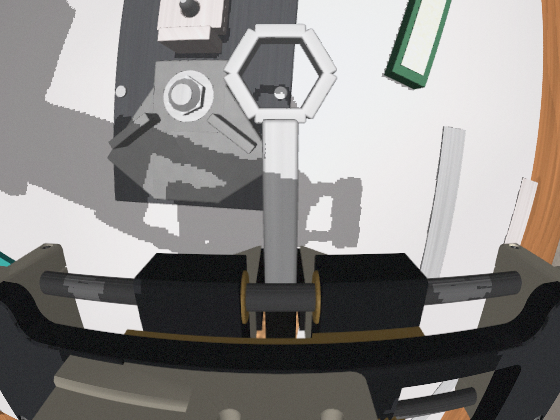

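```bash
python3 go.py .582 -.350 .12 91.05 40
```

```text
t 87.65 pos [ 0.6018 -0.1138  0.1582] rpy deg [-1.7996e+02 -2.0000e-02  9.5080e+01] F [-0.3 -0.1 -2.1] open 0.0159
total tool-frame cm [-23.36  -4.07   3.81] turn 4.03 n 7
[[-3.34,-0.58,0.54,0.6],[-3.34,-0.55,0.54,0.6],[-3.35,-0.51,0.54,0.6],[-3.35,-0.48,0.54,0.6],[-3.36,-0.45,0.54,0.6],[-3.36,-0.41,0.54,0.6],[-3.37,-0.38,0.54,0.6]]
```

```bash
python3 -m pendant '[[[-1.7,-0.3,0,0.3],[-3.34,-0.55,0.4,0.6],[-3.35,-0.51,0.5,0.6],[-3.35,-0.48,0.6,0.6],[-3.36,-0.45,0.6,0.6],[-3.36,-0.41,0.6,0.6],[-3.37,-0.38,0.6,0.6],[-1.7,-0.2,0.5,0.1],[0,0,0,0],[0,0,0,0]]]'; python3 ring.py pics/w62.png; python3 go.py .582 -.350 .03 91.05 20
```

```text
time: 88.9
position: [0.5831, -0.3496, 0.1206]
ee_rot: [3.141, -0.001, 1.59]
contact_force: [0.0, 0.3, -2.0]
opening: 0.0158
pos [ 0.5831 -0.3496  0.1206] psi 91.09 F [ 0.   0.3 -2. ] T [-0.06  0.02  0.02] open 0.0158 centre [ 0.5813 -0.2557] panel (540, 384, 3)
t 88.95 pos [ 0.5833 -0.3494  0.1207] rpy deg [ 1.7998e+02 -2.0000e-02  9.1120e+01] F [-0.6  0.1 -1.9] open 0.0161
total tool-frame cm [-0.06 -0.14  9.07] turn 0.07 n 5
[[-0.01,-0.03,1.81,0.0],[-0.01,-0.03,1.81,0.0],[-0.01,-0.03,1.81,0.0],[-0.01,-0.03,1.81,0.0],[-0.01,-0.03,1.81,0.0]]
```

View pics/w62_raw.png

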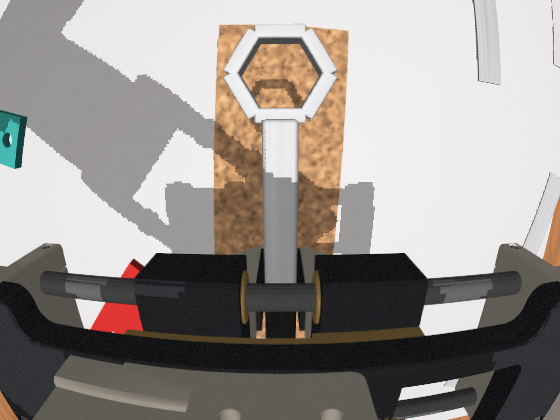

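```bash
python3 -m pendant '[[[0,0,2,0],[0,0,3,0],[0,0,2.5,0],[0,0,1.5,0],[0,0,1,0],[0,0,0.6,0],[0,0,0.3,0],[0,0,0,0],[0,0,0,0]]]'; python3 -m pendant '[[[0,0,0.3,0],[0,0,0.15,0],[0,0,0,0],[0,0,0,0]]]'
```

```text
time: 90.08
position: [0.5832, -0.3508, 0.0119]
ee_rot: [3.141, 0.0, 1.589]
contact_force: [0.2, -1.1, -2.4]
opening: 0.0158
time: 90.58
position: [0.5829, -0.3506, 0.0069]
ee_rot: [3.142, -0.0, 1.589]
contact_force: [-0.5, -1.0, -2.2]
opening: 0.016
```

```bash
python3 -m pendant '[[[0,0,0.12,0],[0,0,0,0],[0,0,0,0]]]'; python3 -m pendant '[[[0,0,0.06,0],[0,0,0,0],[0,0,0,0]]]'
```

```text
time: 90.95
position: [0.5831, -0.3507, 0.006]
ee_rot: [3.141, 0.0, 1.589]
contact_force: [-0.7, 1.7, -0.9]
opening: 0.0156
time: 91.32
position: [0.5831, -0.3506, 0.0054]
ee_rot: [3.141, 0.0, 1.589]
contact_force: [-0.7, 3.0, 3.7]
opening: 0.0157
```

```bash
python3 -m pendant '[[[0,0,0,0],[0,0,0,0],[0,0,0,0],[0,0,0,0]]]' 0.4; python3 -m pendant '[[[0,0,-1,0],[0,0,-2,0],[0,0,-3,0],[0,0,-4,0],[0,0,-4,0],[0,0,-4,0],[0,0,-2,0],[0,0,0,0],[0,0,0,0]]]' 0.6; python3 look.py pics/w63.png .58 -.34 0 200 300 .020 2
```

```text
time: 91.82
position: [0.5829, -0.3507, 0.005]
ee_rot: [-3.142, -0.0, 1.589]
contact_force: [-0.1, -0.4, -0.6]
opening: 0.0369
time: 92.95
position: [0.5825, -0.3504, 0.2046]
ee_rot: [-3.141, -0.001, 1.589]
contact_force: [0.1, -0.5, -0.1]
opening: 0.055
```

View pics/w63.png

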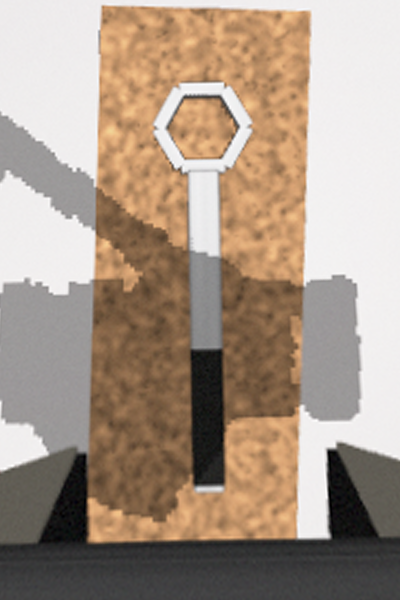

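Wrench back in place, flat. Final check of the stage from the wrist and the fixed cameras.

```bash
python3 go.py .525 -.04 .22 91 50
```

```text
t 93.0 pos [ 0.5824 -0.3503  0.204 ] rpy deg [-1.7991e+02 -8.0000e-02  9.1050e+01] F [-0.6  0.3  1.1] open 0.0551
total tool-frame cm [31.13 -5.17 -1.55] turn 0.05 n 7
[[4.45,-0.74,-0.22,0.0],[4.45,-0.74,-0.22,0.0],[4.45,-0.74,-0.22,0.0],[4.45,-0.74,-0.22,0.0],[4.45,-0.74,-0.22,0.0],[4.45,-0.74,-0.22,0.0],[4.45,-0.74,-0.22,0.0]]
```

```bash
python3 -m pendant '[[[2.2,-0.4,-0.22,0],[4.45,-0.74,-0.22,0],[4.45,-0.74,-0.22,0],[4.45,-0.74,-0.22,0],[4.45,-0.74,-0.22,0],[4.45,-0.74,-0.22,0],[4.45,-0.74,-0.22,0],[2.2,-0.4,-0.22,0],[0,0,0,0],[0,0,0,0]]]';python3 look.py pics/w64.png .5115 .03 1.05 120 180 .052 3.3
python3 - <<'E'
from h import *
im=cv2.imread("pics/w64_raw.png"); cal=np.load("pics/w64_cal.npy",allow_pickle=True).item()
cv2.imwrite("pics/w64n.png",ortho("wrist",im,cal,.5127,-.0207,np.deg2rad(1.05),60,60,0.048,8))
a=imaging.capture("scene");b=imaging.capture("side")
cv2.imwrite("pics/f1.png",np.hstack([cv2.resize(a[130:340,150:430],(400,300)),cv2.resize(b[130:375,150:430],(400,300))]))
E
```

```text
time: 94.25
position: [0.5248, -0.0412, 0.2221]
ee_rot: [-3.141, 0.0, 1.589]
contact_force: [-0.3, -0.3, 0.3]
opening: 0.0549
```

View pics/w64.png

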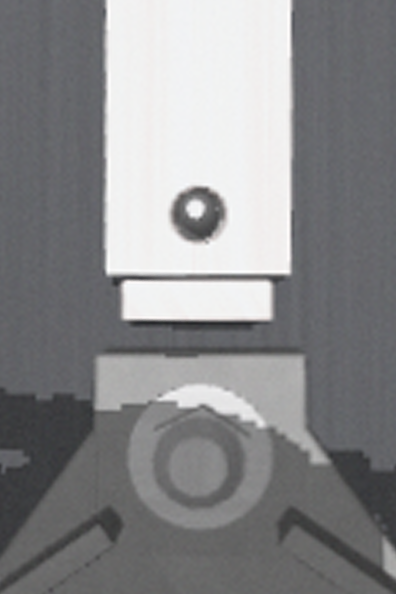

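View pics/w64n.png

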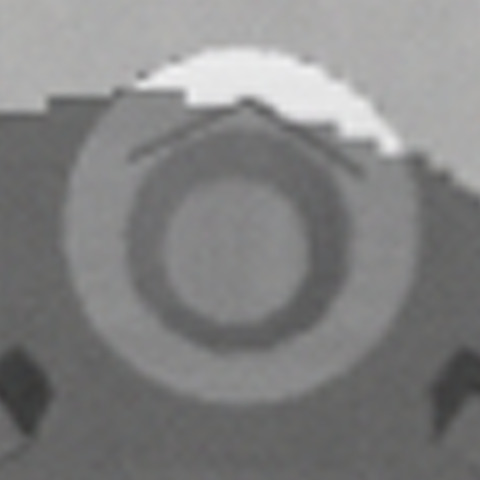

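View pics/f1.png

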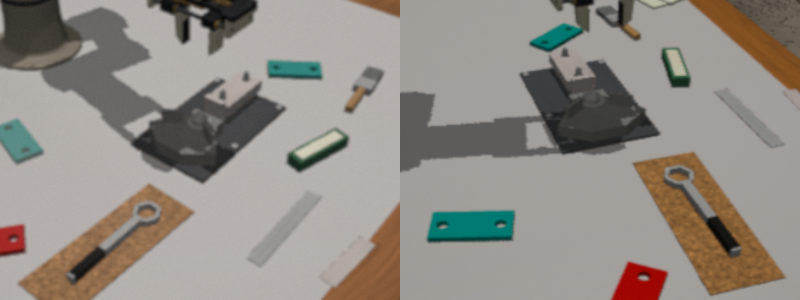

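```bash
python3 -c "
from cell import ticket
print(ticket.close_job())"
```

```text
the job is handed in; nothing more can be done
None
```

The photo stage is set up and the job is handed in at about 94 s of the 210 s allowed. `close_job` reports no verdict, so the results below come from my own last checks.

- **Plates:** I found only two bare aluminium plates on the table, so I treated the third as absent. Both are lowered over the two pins. The last pictures show them aligned and flat, with the visible pin in the middle of its hole.
- **Nut:** I tightened it to its stop with four reseated strokes. The last picture puts the nut at about 183° (3.2 rad); reading it from the picture is good to about 2°. The moving jaw stands about 2 mm from the plates, as expected when tight.
- **Wrench:** It lies flat on the cork mat, practically where it started. The gripper stayed clear of the nut.
- **Bystanders:** The carton, brush, rule and look-alike plates appear where they were.

**What went wrong on the way:**
- After the first stroke the handle pressed against a cheek with about 25 N. The ring then stuck on the nut and tilted when I lifted it. I levelled it and lifted it again.
- Pushing too hard at the stop wedged the ring, and backing off turned the nut back to about 3.1 rad. I freed it by letting go and gripping again, then reseated the wrench for a gentle last stroke that brought the nut back to its stop.

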